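# Pack engraving blanks in the plate case and click its catches home

## Robot

A 6-joint arm with a two-finger parallel gripper is mounted at the origin on the work surface. World frame = base frame: x ahead of the robot, y to its left, z up, the work surface at z = 0. Lengths are in m, angles in degrees, forces in N, time in s.
With the tool pointing down it reaches from about 0.275 to 0.85 m from the base axis. Payload 5.2 kg.
Tool frame: the origin (TCP) lies between the finger pads, 19 mm behind the fingertips; this is the grasp point; z points along the fingers, y is the direction in which the jaws open and shut (so a half turn about z gives the same grasp; the last joint's range is limited). The gripper opens to 85 mm and grips with 20 to 120 N. Pads are 22 mm wide; open, the fingers measure 114 mm over their backs; the gripper's body (76 mm by 85 mm) begins 54 mm behind the grasp point. The pads swing forward as they close: fully open they stand 13 mm farther back than shut.
Start: joints at [-87.479, 14.817, 87.949, -0, 77.235, -11.62], TCP at [0.134, -0.533, 0.25] pointing down, gripper open.
Joint ranges: [-179.93, 179.93], [-52.35, 119.4], [10.71, 147.94], [-69.91, 249.91], [12.55, 155.21], [-178.61, 178.61]. Speed limits (degrees/s): [147.25, 147.25, 180, 180, 180, 180].

## Interface

Orientations are given as a 3x3 rotation matrix whose columns are the frame's x, y, z axes.
In Python, from workcell import read_state, cams, manip gives the robot as it stands.
- The arm moves only by the tool play_rows, never from a script. Its argument "commands" is a list of rows, each a list of 5 numbers: the opening, from 0 (shut) to 1 (fully open), then the shift along the world's x, y, z in m, then the turn about the world's z in degrees. In form: [[grip, tx, ty, tz, spin], ...]. A call has exactly 5 rows; each row is the pose to reach, as a shift and turn from the pose commanded when the call began; what a row does not reach only later rows make up. A row lasts 1/12 s, in which the tool goes at most 41.7 mm and 7.16 degrees, less where a joint would pass 70% of its speed; a pose out of reach is approached as far as the arm can. A call with a gripper value outside its range is refused whole. The fingers move at their own pace and stop on an object; the grip force is fixed at half the most. Time passes only in rows, so rows that repeat a pose let the fingers close, or fill a call up. It gives the time, the measured TCP pose, the force and the opening at its end, in the units of the state.
- read_state(): the state, without advancing time (a new reading comes with each control period).
- cams.get_image(name): name is "side" or "top" or "wrist"; returns a dict with "pixels" (420x560x3 uint8, red, green, blue), "fov_y" (degrees; the focal length in pixels is half the picture's height over the tangent of half this angle, whatever the lens; pixels are square), "cx", "cy" (the principal point, pixels), "rvec" (rotation vector, rad) and "tvec" (3), from world to camera coordinates, as OpenCV has them. Camera axes: x right, y down, z forward; pixel columns grow to the right and rows downward; lengths in m; the calibration is good to about 2 mm. A picture is of the moment at which its call begins. There is no depth.
- manip.sign_off(): hands the job in, once; it reports no verdict.
Trained networks look in the newest picture that a camera, given by its name, has taken for a name from the list of things; names that differ only in an ending like _2 or _b are one class to them, and where a whole thing is asked for, a point or a joint stands for the part that bears it (a point fixed in the world has none). Each returns a list of dicts, best first, with "conf" (0 to 1); they miss things now and then, are a little off and sometimes report something else, mostly with a low value. They report only what shows in the picture. A call takes as long as a camera call. They do not tell look-alikes from the thing itself.
- cams.outline_of(camera, label): "mask" (420x560 bool, what is visible of it) and "extent" ([left, top, width, height] as shares, 0 to 1, of the picture: columns of its width, rows of its height, round what is visible of it).
- cams.tip_of(camera, label): "xy" ([column, row] as shares, 0 to 1, of the picture: columns of its width, rows of its height: a listed point, or the origin of a listed thing).
The state is a dict: "clock": time; "joint_pos": joint angles; "joint_vel": joint speeds; "joint_torque": joint torques, N m; "eef_pos": TCP position; "eef_rot": TCP orientation; "ft_force": force on the tool from outside, world axes, zero at the start; "ft_torque": the same for the moment, N m; "opening": finger opening in m.
Only numpy, scipy, OpenCV 4.12 (cv2) and the standard library are available. Lean on these libraries where they do the work, as an engineer would, in place of code of your own. Each camera call takes 0.05 s, during which the arm holds its last target.

## Task

Pack every loose brass blank into the wooden plate case: prise its closed lid open with the thin blade, lay each blank along a rubber pad of its own (centred and square with it), and press it down until it lies level on the wooden deck. Then close the lid fully, turn both catch knobs clockwise until they click past their detents, and leave the blade lying flat on its grey mat; do not disturb the other things on the bench.

Things in the scene. Friction and masses are not known exactly. Their poses are not given: they have to be found in the camera images.
- case: Fixed wooden case; origin on the bench below the middle of the deck. Block 270 mm along x, y=-145 to +81, top (deck) at z=24. Three rubber pads in a row. Walls 12 mm high on the deck at both x ends and at +y; the -y side is open: under the closed lid's edge (y=-75) is a slot z=24 to 36, bare deck up to a 4 mm rib at y=-59. Catch knobs at x=-85 and +85, y=-110, the way between them clear.
- deck0 (a point): Middle of the rubber pad at x=-84 mm of the case, at deck level (fixed point, z=24 mm in the case frame). The pad is 34 mm (x) by 70 mm (y) and at first stands 8 mm proud of the deck; friction holds it up (about 4 N); pushed harder it goes straight down flush and stays. A blank laid on it overhangs it by 6 mm at the long sides, 10 mm at the ends.
- deck1 (a point): The same for the middle pad, x=0 in the case frame. Each pad lies in the middle of a shallow bay of the deck, 64 mm (x) by 108 mm (y), with ribs 4 mm high between and around the bays, so a pressed blank has 9 mm of play all round and its top stands 4 mm above the ribs.
- deck2 (a point): the same for the third pad, x=+84 mm in the case frame
- lid (a joint): Lid angle, rad: 0 closed, grows as its -y edge rises, stops at 1.65. Clear sheet with aluminium rim, 270 mm (x) by 150 by 6 mm, 160 g, no handle, not latched at the start; a stiff hinge (0.15 N m) keeps it where it is left. Under the closed lid a pressed blank has 4 mm of room; an unpressed one blocks it.
- lid_hinge (a point): middle of the lid's hinge line, fixed: case frame (0, 75, 36) mm, level with the closed lid's underside; the line runs along the case's x
- lid_edge (a point): middle of the lid's free edge, at its underside, 150 mm from the hinge line; moves with the lid
- knob_a (a joint): Turn of the catch knob at x=-85 mm, rad: 0 released, grows clockwise seen from above to its stop at 1.4. It turns easily to about 0.75, then must be forced (up to about 0.2 N m) over the detent's crest at 1.05; let go short of that it springs back to about 0.75, past it it snaps to about 1.35 and stays.
- knob_b (a joint): the same for the catch knob at x=+85 mm
- knob_a_grip (a point): On the axis of knob_a, 76 mm above the bench, a good height for the TCP. The grip is an upright black bar 52 mm long, 15 mm thick, 51 to 82 mm above the bench, lying along this point's x axis, which turns with the knob (along the case's x at joint value 0). Below it, at 45 to 51 mm, a steel tongue reaches 55 mm sideways and turns with it, ending over the lid's edge.
- knob_b_grip (a point): the same for knob_b
- plate0: loose brass blank, a flat plate 46 mm (x) by 90 mm (y) by 8 mm (z), 160 g; origin at its centre. At the start on the green cutting mat, 3 mm thick; may be absent. All blanks are alike, both faces too, and any blank may go to any pad, long side along the case's y.
- plate1: loose brass blank, a flat plate 46 mm (x) by 90 mm (y) by 8 mm (z), 160 g; origin at its centre. At the start on the green cutting mat, 3 mm thick; may be absent. All blanks are alike, both faces too, and any blank may go to any pad, long side along the case's y.
- plate2: loose brass blank, a flat plate 46 mm (x) by 90 mm (y) by 8 mm (z), 160 g; origin at its centre. At the start on the green cutting mat, 3 mm thick; may be absent. All blanks are alike, both faces too, and any blank may go to any pad, long side along the case's y.
- blade: loose thin prising blade, 175 mm long, 80 g. Origin where blade meets handle, at the underside; wooden handle from x=-90 to 0, 24 mm wide (y), 18 mm high (z 0 to 18); flat steel blade from x=0 to +85 mm, 20 mm wide, 3 mm thick (z 0 to 3). Centre of mass close to the origin. Starts lying flat on its mat.
- blade_tip (a point): middle of the blade's end: (85, 0, 1.5) mm in the frame of blade
- mat: fixed grey fabric mat, 240 mm (x) by 100 mm (y), 3 mm thick; origin at the centre of its underside
- oil_can: bystander: upright can, 60 mm across, 130 mm high
- pen_cup: bystander: white cup, 70 mm across, 90 mm high
- loupe: bystander: small black loupe, 48 mm across, 30 mm high
There are look-alikes about, which are no part of the job. Leave any turquoise look-alike of the plate0 alone.

How it is judged (in metres and radians):
On the way, in this order (a step that is already met when the one before it is completed fails the run):
1. the blade lifts the lid (lid above 0.15 rad with the blade bearing on it) (value of joint lid above 0.15 rad and contact force between blade and lid above 0.2 N), for 0.05 s.
2. the lid stands open (above 1.3 rad) (value of joint lid above 1.3 rad), for 0.2 s.
3. every blank lies pressed level on the deck, each on its own pad, and let go (z of plate0 in the frame of case between 0.0255 and 0.031 m and angle between the z axis of each of plate0, plate1, plate2 and the z axis of case, either way round below 0.06 rad and angle between the y axis of each of plate0, plate1, plate2 and the y axis of case, either way round below 0.3 rad and (horizontal distance between plate0 and deck0 below 0.016 m or horizontal distance between plate0 and deck1 below 0.016 m or horizontal distance between plate0 and deck2 below 0.016 m) and z of plate1 in the frame of case between 0.0255 and 0.031 m and (horizontal distance between plate1 and deck0 below 0.016 m or horizontal distance between plate1 and deck1 below 0.016 m or horizontal distance between plate1 and deck2 below 0.016 m) and z of plate2 in the frame of case between 0.0255 and 0.031 m and (horizontal distance between plate2 and deck0 below 0.016 m or horizontal distance between plate2 and deck1 below 0.016 m or horizontal distance between plate2 and deck2 below 0.016 m) and linear speed of each of plate0, plate1, plate2 below 0.02 m/s), for 0.2 s.
4. the lid is closed (below 0.05 rad) (value of joint lid below 0.05 rad), for 0.2 s.
5. both knobs are past their detents (above 1.25 rad) (value of joint each of knob_a, knob_b above 1.25 rad), for 0.2 s.
At the end, for the whole second after the job is handed in: Every blank lies on the deck (within 3 mm of flat on it, within 16 mm of the middle of a pad, within 0.3 rad of square), the lid is below 0.05 rad, both knobs are above 1.25 rad, and the blade lies flat on its mat (its origin within 80 mm along and 40 mm across of the mat's centre), all at rest (all of step 3 and all of step 5 and value of joint lid below 0.05 rad and x of blade in the frame of mat between -0.08 and 0.08 m and y of blade in the frame of mat between -0.04 and 0.04 m and z of blade in the frame of mat between -0.002 and 0.01 m and angle between blade's own z axis and vertical below 0.15 rad and linear speed of blade below 0.02 m/s); the robot touches nothing.
It fails at once if a bystander is moved more than 3 cm (distance of any of oil_can, pen_cup, loupe from where it was at the start of the episode above 0.03 m).
Of plate0, plate1, plate2 only 2 to 3 are there at a start; the rules pass over those that are not, and their reading is None.
At some moment in a run one of plate0, plate1, plate2, blade may be knocked a few centimetres aside while the robot is not near it.
Once in a run the grip may slacken for a moment while it holds something.
It also fails if it takes over 210 s, if anything falls off the work surface, if the arm or the gripper's body presses on something with over 40 N, if the wrist force passes 120 N, or if a joint passes its speed limit or range.

## Working session

There is one attempt and no reset: what is moved stays moved. The work goes in short steps, Python scripts to look and compute and a tool call to move; the robot and the scene stay as the last step left them, time stands still between calls to the robot, and variables do not carry over. Pictures are saved under pics/ and viewed, and the job is handed in when it is done.

Besides the shell and the picture viewer there is one more tool, called after "Call:" by a JSON object that holds its "fn" and its "kwargs", one argument or row to a line. play_rows: Moves the arm, as the interface text tells. Its arguments: {"type":"object","properties":{"commands":{"type":"array","items":{"type":"array","items":{"type":"number"}}}},"required":["commands"]}

```bash
ls -la; mkdir -p pics; cat > h.py <<'E'
import numpy as np, cv2
from workcell import read_state, cams, manip
def cam(name):
    d=cams.get_image(name); return d
def K(d):
    h,w=d["pixels"].shape[:2]; f=h/2/np.tan(np.radians(d["fov_y"])/2)
    return np.array([[f,0,d["cx"]],[0,f,d["cy"]],[0,0,1.]])
def RT(d):
    R,_=cv2.Rodrigues(np.array(d["rvec"],float)); return R,np.array(d["tvec"],float).reshape(3)
def ray(d,u,v):
    R,t=RT(d); r=R.T@np.linalg.solve(K(d),np.array([u,v,1.])); return -R.T@t, r/np.linalg.norm(r)
def at_z(d,u,v,z):
    o,r=ray(d,u,v); return o+r*(z-o[2])/r[2]
def proj(d,p):
    R,t=RT(d); q=K(d)@(R@np.asarray(p,float)+t); return q[:2]/q[2]
def save(d,n):
    cv2.imwrite("pics/"+n,cv2.cvtColor(d["pixels"],cv2.COLOR_RGB2BGR))
def st():
    s=read_state(); print("t",round(s["clock"],2),"p",np.round(s["eef_pos"],4),"F",np.round(s["ft_force"],1),"T",np.round(s["ft_torque"],2),"op",round(s["opening"],4)); return s
E
python3 - <<'E'
from h import *
s=st(); print(np.round(s["eef_rot"],3))
for n in ["top","side","wrist"]:
    d=cam(n); save(d,n+"0.png"); o,r=ray(d,d["cx"],d["cy"]); print(n,d["fov_y"],o,r,d["cx"],d["cy"])
E
```

```text
total 12
drwxr-xr-x  3 agent agent 4096 Dec  6 10:42 .
drwxr-xr-x 23 root  root  4096 Dec  6 10:42 ..
drwxr-xr-x  2 agent agent 4096 Dec  6 10:42 pics
t 0.0 p [ 0.1344 -0.5328  0.2492] F [-0.8 -0.4 -0.4] T [ 0.01  0.02 -0.  ] op 0.0856
[[ 0.97   0.244 -0.   ]
 [ 0.244 -0.97   0.002]
 [ 0.    -0.002 -1.   ]]
top 42.85022038382415 [0.34398387 0.0139509  1.52365535] [ 0.09554203  0.0067924  -0.99540222] 276.6893089702316 203.49649436247194
side 53.01851343362901 [0.05729617 0.71090798 0.99961407] [ 0.33970385 -0.56379434 -0.75281952] 281.7736152265609 208.0132205040901
wrist 67.52276454235671 [ 0.20737446 -0.5156761   0.37371259] [-0.28732488 -0.06971783 -0.95529254] 278.5957167087221 207.5023869889969
```

View pics/top0.png

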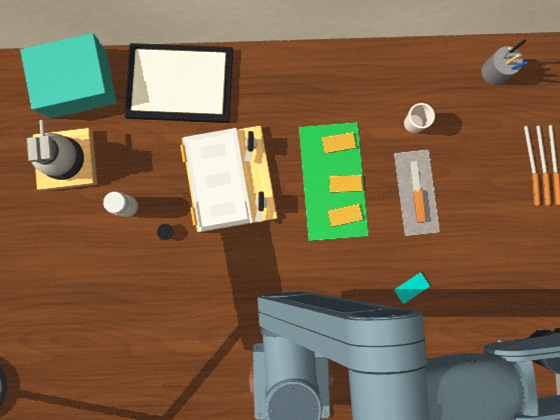

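View pics/side0.png

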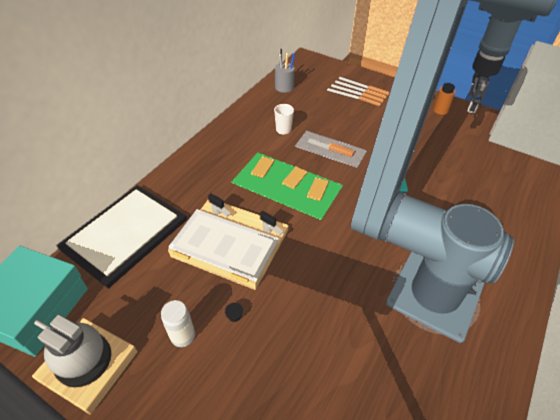

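View pics/wrist0.png

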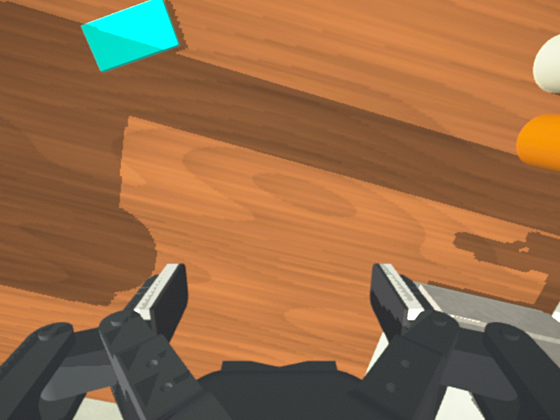

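```bash
python3 - <<'E'
from h import *
H,W=420,560
for n in ["top","side"]:
    cam(n)
    for l in ["case","lid","knob_a","plate0","blade","mat","oil_can","pen_cup","loupe"]:
        for o in cams.outline_of(n,l)[:6]:
            e=o["extent"]; print(n,l,round(o["conf"],2),[round(e[0]*W),round(e[1]*H),round(e[2]*W),round(e[3]*H)],o["mask"].sum())
    for l in ["case","lid_edge","lid_hinge","knob_a_grip","knob_b_grip","plate0","blade","blade_tip","deck0","deck1","deck2","mat"]:
        for o in cams.tip_of(n,l)[:6]:
            print(n,"tip",l,round(o["conf"],2),np.round(np.array(o["xy"])*[W,H],1))
E
```

```text
top case 0.75 [181, 128, 92, 103] 7887
top lid 0.63 [185, 128, 65, 101] 5200
top knob_a 0.74 [255, 189, 11, 32] 209
top plate0 0.97 [328, 176, 36, 16] 488
top plate0 0.94 [329, 202, 35, 25] 495
top plate0 0.93 [318, 132, 36, 21] 539
top plate0 0.78 [396, 274, 32, 29] 539
top blade 0.94 [410, 160, 13, 64] 491
top mat 0.91 [394, 151, 45, 82] 2306
top mat 0.26 [329, 175, 33, 16] 505
top mat 0.17 [410, 161, 17, 64] 497
top oil_can 0.61 [328, 173, 35, 17] 534
top oil_can 0.6 [102, 194, 35, 19] 634
top oil_can 0.32 [184, 127, 70, 104] 5067
top pen_cup 0.94 [403, 102, 32, 28] 652
top pen_cup 0.61 [155, 224, 20, 18] 214
top pen_cup 0.17 [256, 189, 11, 36] 229
top loupe 0.79 [155, 223, 21, 18] 186
top tip case 0.81 [222.4 181.6]
top tip case 0.63 [343.8 180.6]
top tip lid_edge 0.95 [244.  172.6]
top tip lid_hinge 0.94 [192.6 182.3]
top tip lid_hinge 0.41 [248.1 137.5]
top tip knob_a_grip 0.58 [261.7 202.3]
top tip knob_b_grip 0.68 [250.9 139.1]
top tip plate0 0.95 [337.2 141.9]
top tip plate0 0.88 [411.  290.7]
top tip plate0 0.72 [219.1 180.2]
top tip plate0 0.7 [346.  181.3]
top tip plate0 
[... 1354 characters left out ...]
11.4 263.2]
side tip knob_a_grip 0.69 [263.4 219.9]
side tip knob_b_grip 0.83 [215.5 195.4]
side tip plate0 0.79 [317.1 189.9]
side tip plate0 0.66 [262.8 164.9]
side tip plate0 0.6 [295.8 175.8]
side tip plate0 0.48 [397. 183.]
side tip blade 0.61 [327.5 149.3]
side tip blade_tip 0.8 [308.5 142.4]
side tip deck0 0.74 [252.5 256.9]
side tip deck0 0.63 [225.1 246.5]
side tip deck0 0.57 [198.1 237.1]
side tip deck1 0.74 [252.5 256.9]
side tip deck1 0.63 [225.1 246.5]
side tip deck1 0.57 [198.1 237.1]
side tip deck2 0.74 [252.5 256.9]
side tip deck2 0.63 [225.1 246.5]
side tip deck2 0.57 [198.1 237.1]
side tip mat 0.74 [252.8 255.8]
side tip mat 0.6 [331.5 146.6]
side tip mat 0.42 [264.  164.4]
```

```bash
cat > fitcase.py <<'E'
from h import *
from scipy.optimize import least_squares
H,W=420,560
P={"lid_edge":(0,-.075,.036),"lid_hinge":(0,.075,.036),"knob_a_grip":(-.085,-.11,.076),"knob_b_grip":(.085,-.11,.076),"deck0":(-.084,0,.028),"deck1":(0,0,.028),"deck2":(.084,0,.028)}
top=cam("top"); side=cam("side")
obs=[(top,"lid_edge",(244,172.6)),(top,"lid_hinge",(192.6,182.3)),(top,"knob_a_grip",(261.7,202.3)),(top,"knob_b_grip",(250.9,139.1)),
(top,"deck0",(218.8,211.2)),(top,"deck1",(217.3,179.8)),(top,"deck2",(214.4,150.5)),
(side,"lid_edge",(234.2,227.1)),(side,"lid_hinge",(211.4,263.2)),(side,"knob_a_grip",(263.4,219.9)),(side,"knob_b_grip",(215.5,195.4)),
(side,"deck0",(252.5,256.9)),(side,"deck1",(225.1,246.5)),(side,"deck2",(198.1,237.1))]
def w(p,q):
    c,s=np.cos(p[2]),np.sin(p[2]); return np.array([p[0]+c*q[0]-s*q[1],p[1]+s*q[0]+c*q[1],q[2]])
def res(p): return np.concatenate([proj(d,w(p,P[n]))-np.array(u) for d,n,u in obs])
r=least_squares(res,[0.45,0.2,0],loss="soft_l1"); print(r.x,np.degrees(r.x[2]))
for o,e in zip(obs,res(r.x).reshape(-1,2)): print(o[1],np.round(e,1))
E
python3 - <<'E'
from fitcase import *
cam("top")
H,W=420,560
for l,z in [("plate0",.011),("blade",.012),("mat",.003)]:
    for o in cams.outline_of("top",l)[:4]:
        m=o["mask"].astype(np.uint8); c,_=cv2.findContours(m,0,1); c=max(c,key=cv2.contourArea)
        pts=np.array([at_z(top,u,v,z)[:2] for u,v in c[:,0]],np.float32)
        print(l,round(o["conf"],2),cv2.minAreaRect(pts))
print("blade",at_z(top,419.5,190.9,.003),"tip",at_z(top,412.1,161.3,.005))
for d,u,v,z in [(top,419,115,.05),(top,165,232,.02),(top,122,205,.1),(top,411,288,.02)]: print(at_z(d,u,v,z))
E
```

```text
[0.56000728 0.18942637 0.13173447] 7.547829300633025
lid_edge [-0.5  2.4]
lid_hinge [-1.9  1.2]
knob_a_grip [-1.8 -1. ]
knob_b_grip [-0.6  1.5]
deck0 [ 3.1 -2.3]
deck1 [ 0.2 -0.2]
deck2 [-1.3  0.2]
lid_edge [ 2.5 -2.5]
lid_hinge [-1.   0.4]
knob_a_grip [ 4.4 -3. ]
knob_b_grip [0.5 3. ]
deck0 [-1.8 -1.7]
deck1 [-0.8 -1.5]
deck2 [ 0.8 -1.9]
plate0 0.89 ((0.4515995681285858, -0.16702480614185333), (0.04554057866334915, 0.0900237038731575), 11.178915023803711)
plate0 0.69 ((0.24334143102169037, -0.34499379992485046), (0.04709400609135628, 0.09191526472568512), 30.273693084716797)
plate0 0.68 ((0.5421863794326782, -0.17310822010040283), (0.0883612260222435, 0.04591739922761917), 88.3467025756836)
plate0 0.64 ((0.6588767766952515, -0.15682852268218994), (0.04974929243326187, 0.0901721939444542), 9.246026992797852)
blade 0.68 ((0.5115424394607544, -0.3752351999282837), (0.17205339670181274, 0.0271835345774889), 3.22756028175354)
blade 0.18 ((0.5435320138931274, -0.17166639864444733), (0.0912620797753334, 0.048762887716293335), 88.34671020507812)
mat 0.92 ((0.5114690065383911, -0.3747073709964752), (0.24031570553779602, 0.10034758597612381), 4.457769393920898)
blade [ 0.51437175 -0.38407322  0.003     ] tip [ 0.60006369 -0.36693954  0.005     ]
[ 0.72315987 -0.38174639  0.05      ]
[0.41676496 0.34061506 0.02      ]
[0.48845097 0.43806323 0.1       ]
[ 0.24223989 -0.34171612  0.02      ]
```

```bash
python3 - <<'E'
import cv2
im=cv2.imread("pics/top0.png"); cv2.imwrite("pics/crop1.png",cv2.resize(im[90:310,170:450],None,fx=2.8,fy=2.7,interpolation=cv2.INTER_CUBIC))
E
```

```text
(no output)
```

View pics/crop1.png

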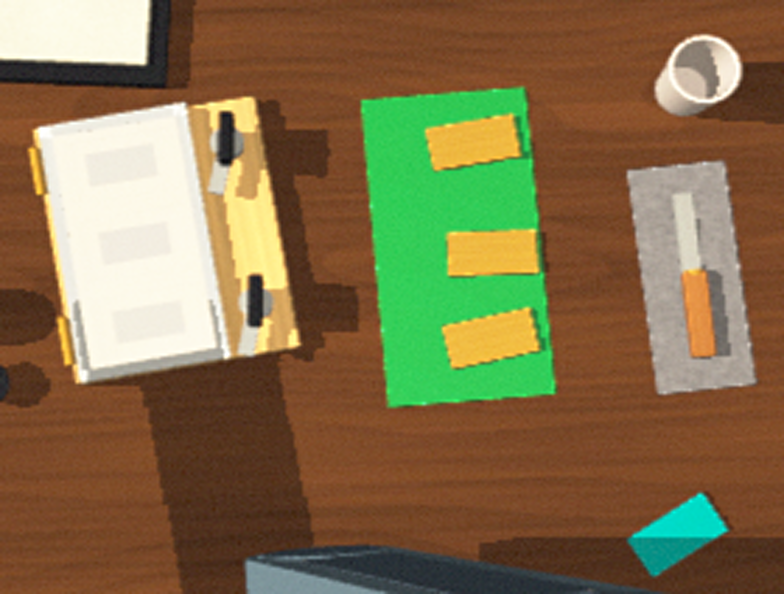

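Call:
{"fn": "play_rows", "kwargs": {
  "commands": [
    [1,0.2,0.09,0,-5],
    [1,0.2,0.09,0,-5],
    [1,0.2,0.09,0,-5],
    [1,0.2,0.09,0,-5],
    [1,0.2,0.09,0,-5]
  ]
}}

```text
clock: 3.07
eef_pos: [0.3258, -0.4469, 0.2502]
eef_rot: [[0.987, 0.158, 0.0], [0.158, -0.987, -0.0], [0.0, 0.0, -1.0]]
ft_force: [-0.1, -0.7, 0.3]
opening: 0.0854
```

Call:
{"fn": "play_rows", "kwargs": {
  "commands": [
    [1,0.16,0.065,0,-4],
    [1,0.16,0.065,0,-4],
    [1,0.16,0.065,0,-4],
    [1,0.16,0.065,0,-4],
    [1,0.16,0.065,0,-4]
  ]
}}

```text
clock: 3.48
eef_pos: [0.4899, -0.3793, 0.2498]
eef_rot: [[0.996, 0.095, 0.003], [0.095, -0.996, 0.001], [0.003, -0.001, -1.0]]
ft_force: [-0.5, -0.0, 0.8]
opening: 0.0855
```

```bash
python3 - <<'E'
from h import *
s=st(); print(np.round(s["eef_rot"],3), np.round(s["joint_pos"],1))
d=cam("wrist"); save(d,"w1.png")
for l in ["blade","blade_tip","mat"]:
    for o in cams.tip_of("wrist",l): 
        u,v=np.array(o["xy"])*[560,420]; print(l,o["conf"],u,v,at_z(d,u,v,.003))
E
```

```text
t 3.48 p [ 0.4899 -0.3793  0.2498] F [-0.5 -0.   0.8] T [-0.05  0.06 -0.02] op 0.0855
[[ 0.996  0.095  0.003]
 [ 0.095 -0.996  0.001]
 [ 0.003 -0.001 -1.   ]] [-48.2  21.9  77.9   0.2  80.1  36.4]
blade 0.97 277.088 157.416 [ 0.51229084 -0.37571005  0.003     ]
blade_tip 0.86 278.488 79.002 [ 0.59798374 -0.36913778  0.003     ]
mat 0.94 274.176 158.004 [ 0.51127216 -0.37235564  0.003     ]
```

View pics/w1.png

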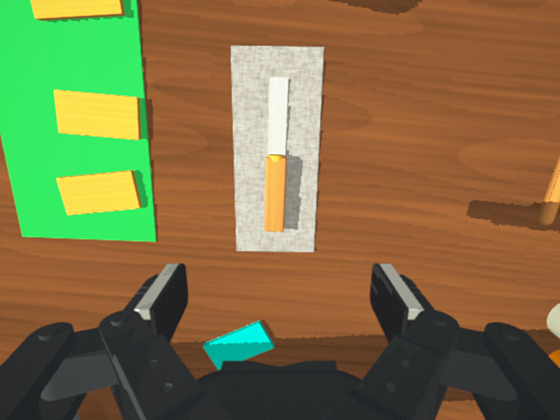

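Call:
{"fn": "play_rows", "kwargs": {
  "commands": [
    [1,-0.004,0,-0.04,-1],
    [1,-0.004,0,-0.08,-1],
    [1,-0.004,0,-0.12,-1],
    [1,-0.004,0,-0.16,-1],
    [1,-0.004,0,-0.16,-1]
  ]
}}

```text
clock: 4.1
eef_pos: [0.4745, -0.3799, 0.0822]
eef_rot: [[0.998, 0.069, -0.01], [0.069, -0.998, 0.011], [-0.01, -0.012, -1.0]]
ft_force: [-1.6, 1.5, -0.7]
opening: 0.0857
```

```bash
python3 - <<'E'
from h import *
s=st(); print(np.round(s["eef_rot"],3))
d=cam("wrist"); save(d,"w2.png")
for l in ["blade","blade_tip","mat"]:
    for o in cams.tip_of("wrist",l): 
        u,v=np.array(o["xy"])*[560,420]; print(l,o["conf"],u,v,at_z(d,u,v,.003))
st()
E
```

```text
t 4.1 p [ 0.4745 -0.3799  0.0822] F [-1.6  1.5 -0.7] T [0.07 0.04 0.03] op 0.0857
[[ 0.998  0.069 -0.01 ]
 [ 0.069 -0.998  0.011]
 [-0.01  -0.012 -1.   ]]
blade 0.8 273.28 165.816 [ 0.51401793 -0.37356257  0.003     ]
blade_tip 0.58 273.672 13.398 [ 0.6007672 -0.3681197  0.003    ]
t 4.3 p [ 0.4809 -0.385   0.093 ] F [ 0.2 -0.1  1.3] T [-0.03 -0.01  0.  ] op 0.0853
```

View pics/w2.png

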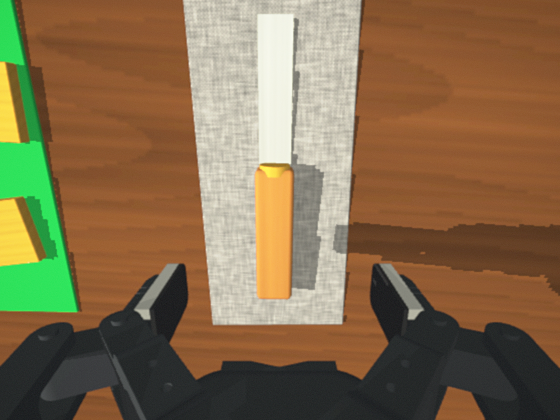

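Call:
{"fn": "play_rows", "kwargs": {
  "commands": [
    [1,0.005,0.008,-0.02,0],
    [1,0.01,0.008,-0.04,0],
    [1,0.01,0.008,-0.055,0],
    [1,0.01,0.008,-0.062,0],
    [1,0.01,0.008,-0.062,0]
  ]
}}

```text
clock: 4.72
eef_pos: [0.4907, -0.3755, 0.029]
eef_rot: [[0.997, 0.072, 0.001], [0.072, -0.997, -0.001], [0.001, 0.001, -1.0]]
ft_force: [-0.2, -0.4, 0.6]
opening: 0.0854
```

```bash
python3 - <<'E'
from h import *
d=cam("wrist"); save(d,"w3.png"); st(); d=cam("side"); save(d,"s3.png")
im=cv2.imread("pics/s3.png"); cv2.imwrite("pics/s3c.png",cv2.resize(im[100:200,260:400],None,fx=5,fy=5))
st()
E
```

```text
t 4.77 p [ 0.4909 -0.3758  0.0297] F [-0.5  0.2  0.5] T [ 0.05 -0.   -0.04] op 0.0856
t 4.82 p [ 0.4912 -0.3761  0.0301] F [ 0.6 -0.5  1.1] T [0.01 0.03 0.01] op 0.0851
```

View pics/w3.png

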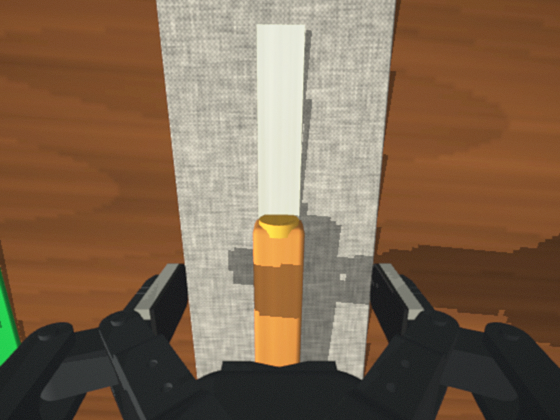

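View pics/s3c.png

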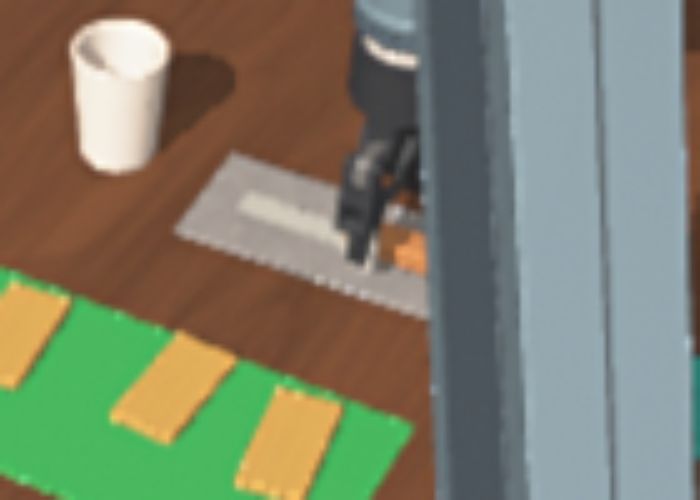

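Call:
{"fn": "play_rows", "kwargs": {
  "commands": [
    [0.6,0,0,0,0],
    [0.5,0,0,0,0],
    [0.4,0,0,0,0],
    [0.4,0,0,0,0],
    [0.4,0,0,0,0]
  ]
}}

```text
clock: 5.23
eef_pos: [0.4905, -0.375, 0.0283]
eef_rot: [[0.997, 0.072, 0.0], [0.072, -0.997, -0.0], [0.0, 0.0, -1.0]]
ft_force: [-0.2, 0.5, -1.0]
opening: 0.034
```

```bash
python3 - <<'E'
from h import *
st();d=cam("wrist"); save(d,"w4.png"); st(); d=cam("side"); save(d,"s4.png")
im=cv2.imread("pics/s4.png"); cv2.imwrite("pics/s4c.png",cv2.resize(im[120:170,310:370],None,fx=10,fy=10))
st()
E
```

```text
t 5.23 p [ 0.4905 -0.375   0.0283] F [-0.2  0.5 -1. ] T [0.01 0.06 0.03] op 0.034
t 5.28 p [ 0.4904 -0.3749  0.0282] F [0.6 0.2 0.9] T [-0.04  0.03  0.04] op 0.0341
t 5.33 p [ 0.4904 -0.3749  0.0281] F [ 0.3 -0.5  0.4] T [-0.06 -0.02  0.01] op 0.0344
```

View pics/w4.png

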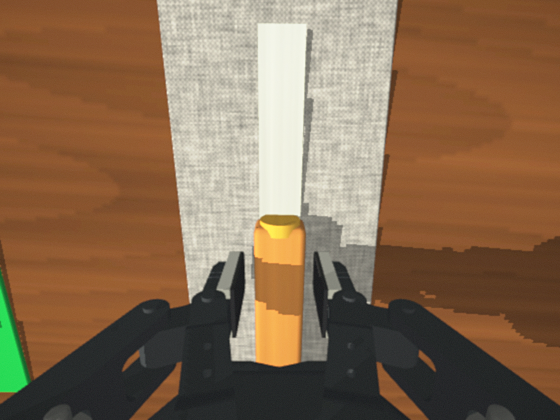

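View pics/s4c.png

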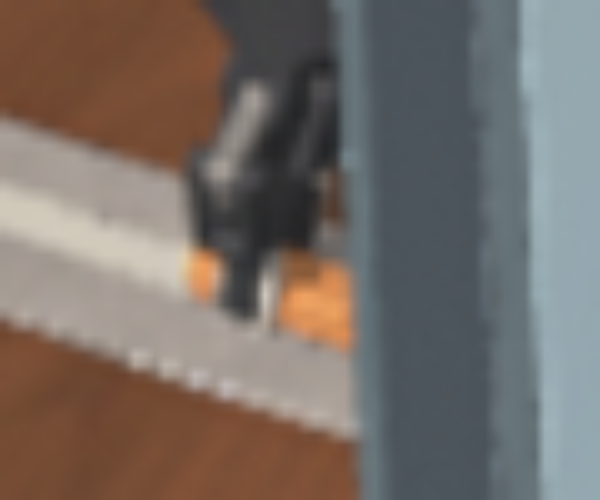

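Call:
{"fn": "play_rows", "kwargs": {
  "commands": [
    [0.4,0,0,-0.002,0],
    [0.4,0,0,-0.002,0],
    [0.2,0,0,-0.002,0],
    [0,0,0,-0.002,0],
    [0,0,0,-0.002,0]
  ]
}}

```text
clock: 5.75
eef_pos: [0.4904, -0.3749, 0.026]
eef_rot: [[0.997, 0.072, 0.0], [0.072, -0.997, -0.0], [0.0, 0.0, -1.0]]
ft_force: [-1.0, 1.0, 0.7]
opening: 0.0222
```

Call:
{"fn": "play_rows", "kwargs": {
  "commands": [
    [0,0,0,0,0],
    [0,0,0,0,0],
    [0,0,0,0.003,0],
    [0,0,0,0.006,0],
    [0,0,0,0.01,0]
  ]
}}

```text
clock: 6.17
eef_pos: [0.4902, -0.3746, 0.036]
eef_rot: [[0.997, 0.072, -0.0], [0.072, -0.997, 0.001], [-0.0, -0.001, -1.0]]
ft_force: [-0.3, -0.8, -0.4]
opening: 0.0226
```

Call:
{"fn": "play_rows", "kwargs": {
  "commands": [
    [0,0,0,0.02,0],
    [0,0,0,0.05,0],
    [0,0,0,0.09,0],
    [0,0,0,0.1,0],
    [0,0,0,0.1,0]
  ]
}}

```text
clock: 6.58
eef_pos: [0.4923, -0.3768, 0.1409]
eef_rot: [[0.997, 0.072, 0.006], [0.072, -0.997, -0.007], [0.006, 0.007, -1.0]]
ft_force: [0.6, -0.3, -0.5]
opening: 0.0224
```

```bash
python3 - <<'E'
from h import *
st();d=cam("wrist"); save(d,"w5.png"); st(); d=cam("side"); save(d,"s5.png")
st()
E
```

```text
t 6.58 p [ 0.4923 -0.3768  0.1409] F [ 0.6 -0.3 -0.5] T [-0.04 -0.04  0.01] op 0.0224
t 6.63 p [ 0.4911 -0.3757  0.1381] F [-0.8 -0.5 -1.3] T [-0.    0.02 -0.03] op 0.0229
t 6.68 p [ 0.4902 -0.3747  0.136 ] F [ 0.1  1.4 -1.1] T [-0.01  0.05 -0.03] op 0.0223
```

View pics/w5.png

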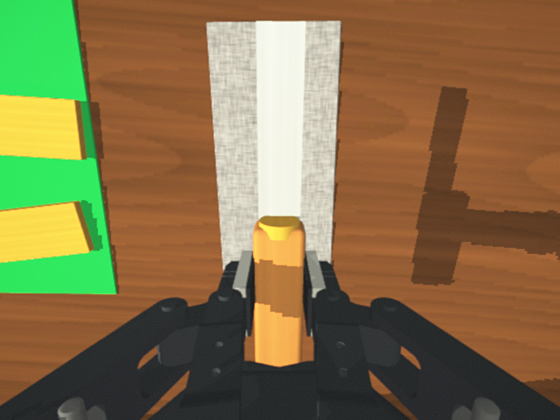

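View pics/s5.png

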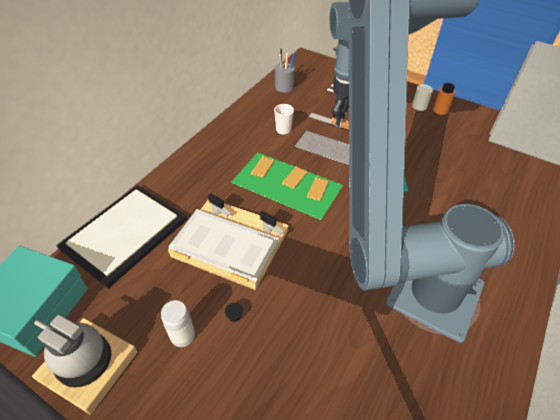

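```bash
python3 - <<'E'
from h import *
from scipy.optimize import least_squares
top=cam("top"); save(top,"top5.png")
im=cv2.imread("pics/top5.png"); cv2.imwrite("pics/c5.png",cv2.resize(im[115:245,170:290],None,fx=6,fy=4.6,interpolation=cv2.INTER_CUBIC))
print(np.degrees(RT(top)[0]@[1,0,0]), )
E
```

```text
[ -1.58817712 -57.01155733   5.47415512]
```

View pics/c5.png

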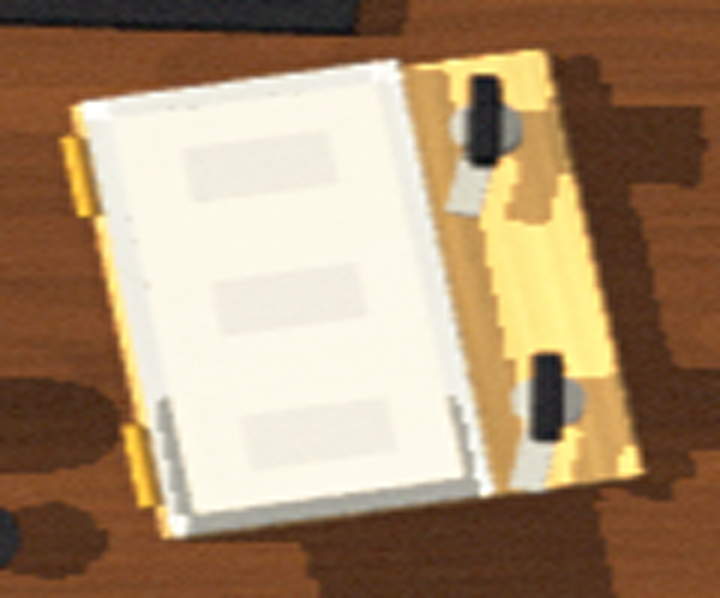

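```bash
python3 - <<'E'
from h import *
from scipy.optimize import least_squares
top=cam("top")
ob=[((.135,.075,.042),(74,104)),((.135,-.075,.042),(398,62)),((-.135,-.075,.042),(492,492)),((-.135,.075,.042),(168,537)),((.135,-.145,.024),(548,50)),((-.135,-.145,.024),(645,473)),
((.085,-.11,.082),(486,120)),((-.085,-.11,.082),(548,397)),((.084,0,.032),(259,165)),((0,0,.032),(291,299)),((-.084,0,.032),(320,433))]
def w(p,q):
    c,s=np.cos(p[2]),np.sin(p[2]); return np.array([p[0]+c*q[0]-s*q[1],p[1]+s*q[0]+c*q[1],q[2]])
def res(p): return np.concatenate([proj(top,w(p,q))-np.array([170+u[0]/6,115+u[1]/4.6]) for q,u in ob])
r=least_squares(res,[.55,.2,.1],loss="soft_l1",f_scale=.5); print(r.x,np.degrees(r.x[2])); print(np.round(res(r.x).reshape(-1,2),1))
p=r.x
for n,q in [("tip start",(0,-.095,.03)),("TCP start",(0,-.202,0)),("edge",(0,-.075,.036))]: print(n,w(p,q))
E
```

```text
[0.5581498  0.18677666 0.14448917] 8.278619864184723
[[ 1.5 -0.3]
 [-0.  -0.2]
 [ 0.3  0.5]
 [ 1.   0. ]
 [-0.3 -0.3]
 [-0.3  0.7]
 [-0.3 -0.8]
 [-0.2 -0.1]
 [ 0.3  0.2]
 [-0.3  0. ]
 [-0.3  0.2]]
tip start [0.57182856 0.0927666  0.03      ]
TCP start [ 0.58723517 -0.01311841  0.        ]
edge [0.56894882 0.1125582  0.036     ]
```

Call:
{"fn": "play_rows", "kwargs": {
  "commands": [
    [0,0.007,0.022,0,6.3],
    [0,0.014,0.044,0,12.6],
    [0,0.021,0.067,0,18.9],
    [0,0.028,0.09,0,25.2],
    [0,0.035,0.112,0,31.5]
  ]
}}

```text
clock: 7.2
eef_pos: [0.5244, -0.261, 0.1336]
eef_rot: [[0.81, 0.587, -0.003], [0.587, -0.81, 0.003], [-0.001, -0.004, -1.0]]
ft_force: [-0.1, -0.3, -1.4]
opening: 0.0226
```

Call:
{"fn": "play_rows", "kwargs": {
  "commands": [
    [0,0.007,0.022,0,6.3],
    [0,0.014,0.044,0,12.6],
    [0,0.021,0.067,0,18.9],
    [0,0.028,0.09,0,25.2],
    [0,0.035,0.112,0,31.5]
  ]
}}

```text
clock: 7.62
eef_pos: [0.5594, -0.149, 0.1337]
eef_rot: [[0.383, 0.924, -0.004], [0.924, -0.383, 0.002], [0.0, -0.004, -1.0]]
ft_force: [0.9, 0.1, -1.3]
opening: 0.0222
```

Call:
{"fn": "play_rows", "kwargs": {
  "commands": [
    [0,0.007,0.022,0,6.3],
    [0,0.014,0.044,0,12.6],
    [0,0.021,0.067,0,18.9],
    [0,0.028,0.09,0,25.2],
    [0,0.031,0.11,0,31.2]
  ]
}}

```text
clock: 8.03
eef_pos: [0.5908, -0.0391, 0.1337]
eef_rot: [[-0.151, 0.989, -0.003], [0.989, 0.151, 0.001], [0.002, -0.003, -1.0]]
ft_force: [0.9, -0.1, -1.1]
opening: 0.0222
```

```bash
python3 - <<'E'
from h import *
st();d=cam("wrist"); save(d,"w6.png"); s=st(); d=cam("side"); save(d,"s6.png")
print(np.round(s["eef_rot"],3),s["joint_pos"])
st()
E
```

```text
t 8.03 p [ 0.5908 -0.0391  0.1337] F [ 0.9 -0.1 -1.1] T [-0.06 -0.    0.05] op 0.0222
t 8.08 p [ 0.5907 -0.0356  0.1337] F [-0.8  2.5 -1.3] T [ 0.04 -0.    0.01] op 0.0221
[[-0.158  0.987 -0.004]
 [ 0.987  0.158  0.004]
 [ 0.004 -0.003 -1.   ]] [-14.32250485  24.79160553  90.70353233   0.16171341  64.76218524
 -23.5107883 ]
t 8.13 p [ 0.5903 -0.0375  0.1337] F [ 0.6 -0.4 -1.8] T [-0.02 -0.01  0.01] op 0.0224
```

View pics/w6.png

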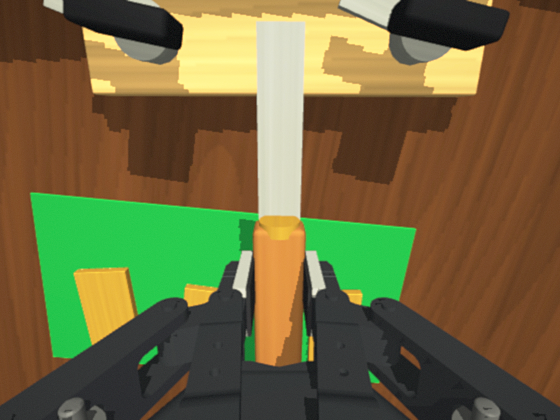

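View pics/s6.png

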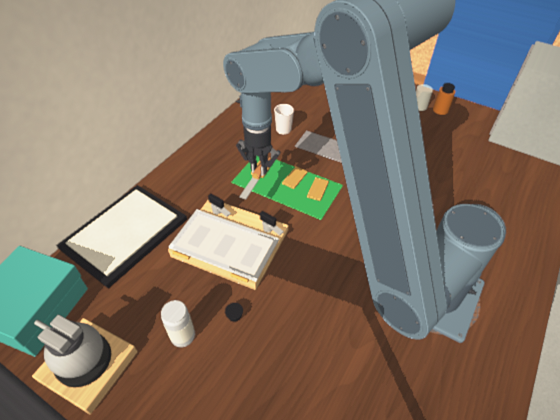

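Call:
{"fn": "play_rows", "kwargs": {
  "commands": [
    [0,0,0,-0.02,0],
    [0,0,0,-0.04,0],
    [0,0,0,-0.06,-0.5],
    [0,0,0,-0.075,-0.5],
    [0,0,0,-0.082,-0.5]
  ]
}}

```text
clock: 8.55
eef_pos: [0.5888, -0.0411, 0.0502]
eef_rot: [[-0.134, 0.991, -0.006], [0.991, 0.134, 0.001], [0.002, -0.006, -1.0]]
ft_force: [-0.6, 0.5, -0.8]
opening: 0.0226
```

Call:
{"fn": "play_rows", "kwargs": {
  "commands": [
    [0,0,0,0,0],
    [0,-0.0015,0.01,0,0],
    [0,-0.003,0.02,0,0],
    [0,-0.003,0.02,0,0],
    [0,-0.003,0.02,0,0]
  ]
}}

```text
clock: 8.97
eef_pos: [0.5888, -0.0199, 0.055]
eef_rot: [[-0.138, 0.99, 0.002], [0.99, 0.138, -0.0], [-0.001, 0.001, -1.0]]
ft_force: [-0.2, -0.2, 0.4]
opening: 0.0221
```

```bash
python3 - <<'E'
from h import *
st();d=cam("wrist"); save(d,"w7.png"); s=st(); d=cam("side"); save(d,"s7.png")
im=cv2.imread("pics/s7.png"); cv2.imwrite("pics/s7c.png",cv2.resize(im[150:290,160:300],None,fx=5,fy=4))
st()
for n in ["side"]:
  for o in cams.tip_of("side","blade_tip"): print(o["conf"],np.array(o["xy"])*[560,420])
E
```

```text
t 8.97 p [ 0.5888 -0.0199  0.055 ] F [-0.2 -0.2  0.4] T [ 0.01  0.02 -0.02] op 0.0221
t 9.02 p [ 0.5889 -0.0203  0.055 ] F [-0.3  1.3 -0.1] T [-0.04 -0.03 -0.01] op 0.0224
t 9.07 p [ 0.5889 -0.0206  0.0549] F [-0.8 -0.9 -1.1] T [ 0.03  0.04 -0.02] op 0.0223
0.55 [241.024 214.704]
```

View pics/w7.png

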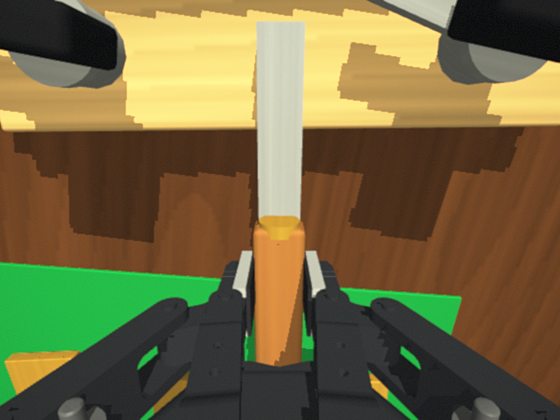

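View pics/s7c.png

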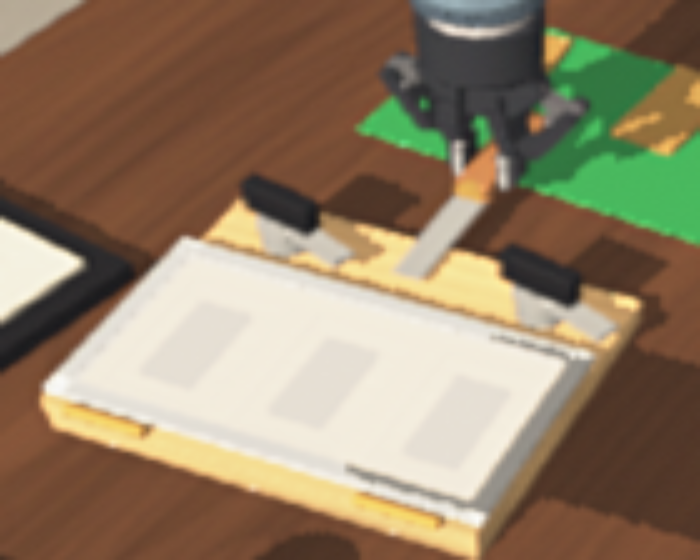

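```bash
python3 - <<'E'
from h import *
d=cam("side"); p=np.array([.589,-.0205,.0333])+.107*np.array([-.138,.99,0]); print(p,proj(d,p))
q=np.array([.139,.99])
print([ (round(z,3),proj(d,[p[0],p[1],z]).round(1)) for z in (.025,.03,.035,.04)])
e=np.array([.5689,.1126,.042]);print(proj(d,e))
s=read_state(); print(s["eef_pos"])
E
```

```text
[0.574234 0.08543  0.0333  ] [241.36862537 218.0075301 ]
[(0.025, array([241.5, 219.8])), (0.03, array([241.4, 218.7])), (0.035, array([241.3, 217.6])), (0.04, array([241.2, 216.6]))]
[237.27979123 222.88115764]
[ 0.58874458 -0.02095045  0.05459016]
```

Call:
{"fn": "play_rows", "kwargs": {
  "commands": [
    [0,0,0,-0.0035,0],
    [0,-0.0015,0.01,-0.0035,0],
    [0,-0.003,0.02,-0.0035,0],
    [0,-0.0045,0.03,-0.0035,0],
    [0,-0.0055,0.038,-0.0035,0]
  ]
}}

```text
clock: 9.58
eef_pos: [0.5823, 0.0188, 0.0504]
eef_rot: [[-0.137, 0.991, -0.001], [0.991, 0.137, 0.0], [0.0, -0.001, -1.0]]
ft_force: [0.6, 0.3, -0.4]
opening: 0.0222
```

```bash
python3 - <<'E'
from h import *
st();d=cam("wrist"); save(d,"w8.png"); s=st(); d=cam("side"); save(d,"s8.png")
im=cv2.imread("pics/s8.png"); cv2.imwrite("pics/s8c.png",cv2.resize(im[150:290,160:300],None,fx=5,fy=4))
st()
E
```

```text
t 9.58 p [0.5823 0.0188 0.0504] F [ 0.6  0.3 -0.4] T [-0.   -0.   -0.02] op 0.0222
t 9.63 p [0.582  0.02   0.0504] F [-0.6  0.8 -0.6] T [ 0.03  0.03 -0.01] op 0.0225
t 9.68 p [0.5824 0.0192 0.0505] F [ 0.3  0.3 -0.4] T [-0.02  0.03  0.03] op 0.0223
```

View pics/s8c.png

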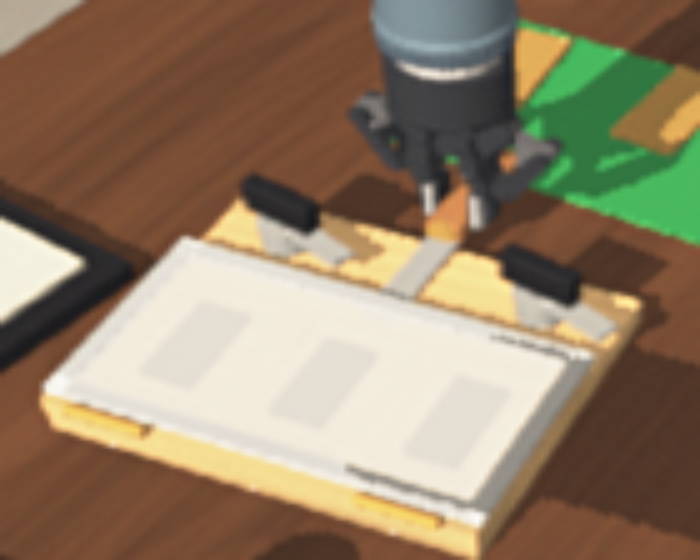

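View pics/w8.png

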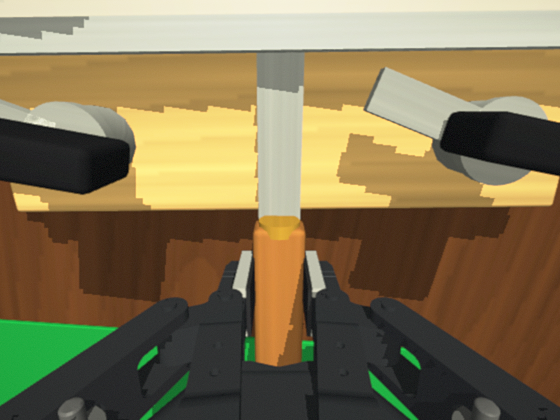

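Call:
{"fn": "play_rows", "kwargs": {
  "commands": [
    [0,0,0.001,0.005,0],
    [0,0,0.002,0.01,0],
    [0,-0.0005,0.004,0.015,0],
    [0,-0.001,0.006,0.02,0],
    [0,-0.001,0.008,0.025,0]
  ]
}}

```text
clock: 10.1
eef_pos: [0.582, 0.0248, 0.0762]
eef_rot: [[-0.136, 0.991, 0.0], [0.991, 0.136, -0.0], [-0.001, 0.0, -1.0]]
ft_force: [-0.3, -1.0, -2.4]
opening: 0.0225
```

```bash
python3 - <<'E'
from h import *
st();d=cam("wrist"); save(d,"w9.png"); d=cam("side"); save(d,"s9.png")
im=cv2.imread("pics/s9.png"); cv2.imwrite("pics/s9c.png",cv2.resize(im[150:290,160:300],None,fx=5,fy=4))
st()
E
```

```text
t 10.1 p [0.582  0.0248 0.0762] F [-0.3 -1.  -2.4] T [-0.48 -0.    0.  ] op 0.0225
t 10.2 p [0.5824 0.0252 0.0767] F [-0.4 -1.  -2.2] T [-0.21 -0.03  0.04] op 0.0225
```

View pics/s9c.png

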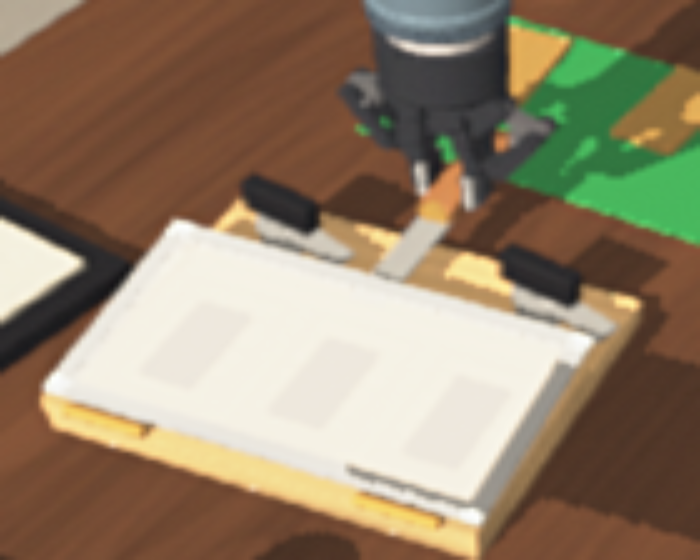

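View pics/w9.png

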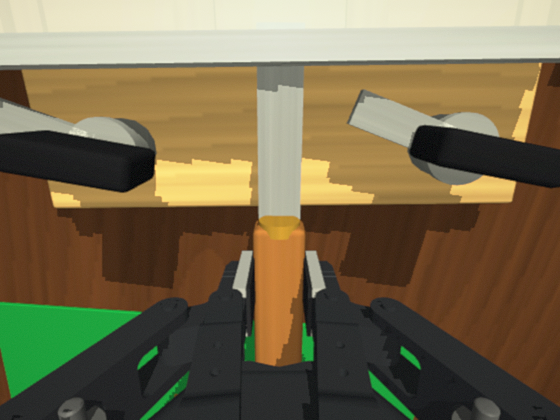

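Call:
{"fn": "play_rows", "kwargs": {
  "commands": [
    [0,0,0.002,0.009,0],
    [0,-0.001,0.005,0.018,0],
    [0,-0.001,0.008,0.026,0],
    [0,-0.002,0.012,0.034,0],
    [0,-0.002,0.016,0.042,0]
  ]
}}

```text
clock: 10.62
eef_pos: [0.5798, 0.0414, 0.1187]
eef_rot: [[-0.136, 0.991, 0.0], [0.991, 0.136, -0.0], [-0.0, 0.0, -1.0]]
ft_force: [-1.0, -3.3, -1.8]
opening: 0.0223
```

Call:
{"fn": "play_rows", "kwargs": {
  "commands": [
    [0,-0.001,0.005,0.007,0],
    [0,-0.002,0.01,0.014,0],
    [0,-0.003,0.016,0.022,0],
    [0,-0.004,0.022,0.029,0],
    [0,-0.005,0.029,0.036,0]
  ]
}}

```text
clock: 11.03
eef_pos: [0.5749, 0.071, 0.1544]
eef_rot: [[-0.136, 0.991, 0.001], [0.991, 0.136, 0.0], [0.0, 0.001, -1.0]]
ft_force: [0.5, -1.2, -2.2]
opening: 0.0221
```

```bash
python3 - <<'E'
from h import *
st();d=cam("wrist"); save(d,"w10.png"); d=cam("side"); save(d,"s10.png")
im=cv2.imread("pics/s10.png"); cv2.imwrite("pics/s10c.png",cv2.resize(im[120:290,150:310],None,fx=4.5,fy=3.5))
st()
E
```

```text
t 11.03 p [0.5749 0.071  0.1544] F [ 0.5 -1.2 -2.2] T [-0.38 -0.27 -0.11] op 0.0221
t 11.13 p [0.5751 0.0718 0.155 ] F [ 0.4 -0.5 -0.3] T [-0.03 -0.02  0.01] op 0.0224
```

View pics/s10c.png

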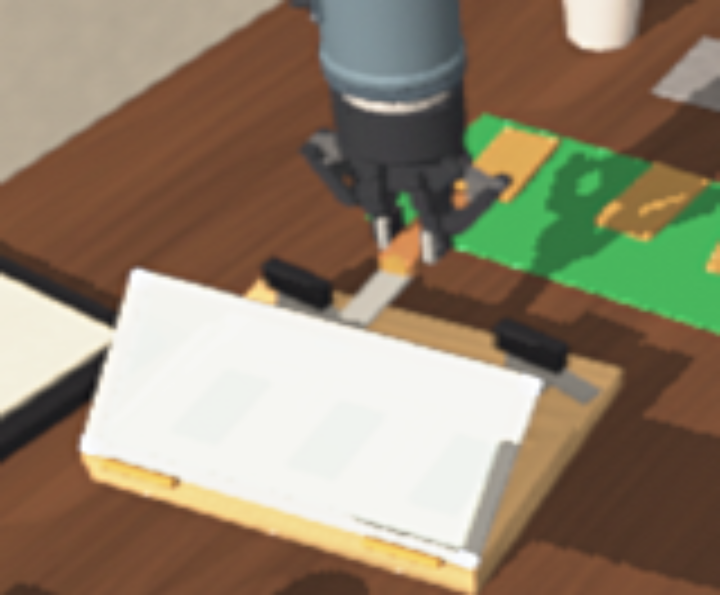

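View pics/w10.png

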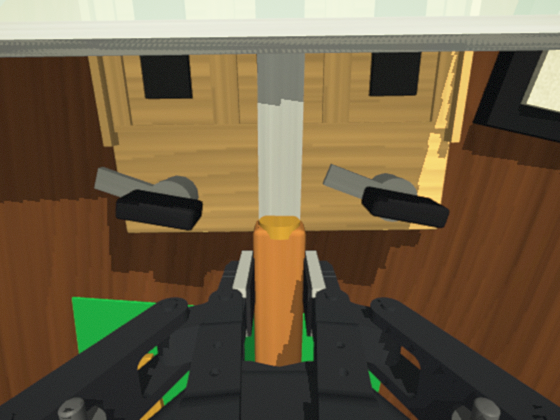

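Call:
{"fn": "play_rows", "kwargs": {
  "commands": [
    [0,-0.001,0.008,0.006,0],
    [0,-0.003,0.017,0.012,0],
    [0,-0.004,0.026,0.017,0],
    [0,-0.005,0.034,0.021,0],
    [0,-0.006,0.042,0.024,0]
  ]
}}

```text
clock: 11.55
eef_pos: [0.5684, 0.1132, 0.1779]
eef_rot: [[-0.137, 0.991, -0.001], [0.991, 0.137, 0.0], [0.0, -0.001, -1.0]]
ft_force: [0.1, -1.8, -1.1]
opening: 0.0223
```

Call:
{"fn": "play_rows", "kwargs": {
  "commands": [
    [0,-0.001,0.008,0.002,0],
    [0,-0.002,0.016,0.004,0],
    [0,-0.003,0.024,0.005,0],
    [0,-0.005,0.032,0.006,0],
    [0,-0.005,0.037,0.006,0]
  ]
}}

```text
clock: 11.97
eef_pos: [0.5636, 0.1504, 0.1837]
eef_rot: [[-0.137, 0.991, 0.0], [0.991, 0.137, 0.0], [0.0, 0.0, -1.0]]
ft_force: [0.0, -1.0, -0.3]
opening: 0.0224
```

```bash
python3 - <<'E'
from h import *
st();d=cam("wrist"); save(d,"w11.png"); d=cam("side"); save(d,"s11.png")
im=cv2.imread("pics/s11.png"); cv2.imwrite("pics/s11c.png",cv2.resize(im[100:290,150:310],None,fx=4.5,fy=3))
st()
E
```

```text
t 11.97 p [0.5636 0.1504 0.1837] F [ 0.  -1.  -0.3] T [-0.23  0.03  0.1 ] op 0.0224
t 12.07 p [0.5637 0.1504 0.1834] F [ 0.1  0.1 -0.6] T [-0.04  0.01  0.02] op 0.0222
```

View pics/s11c.png

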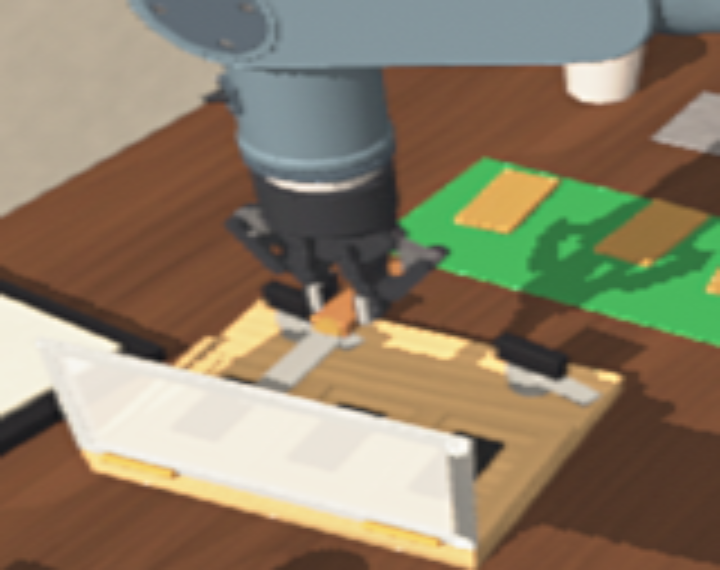

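View pics/w11.png

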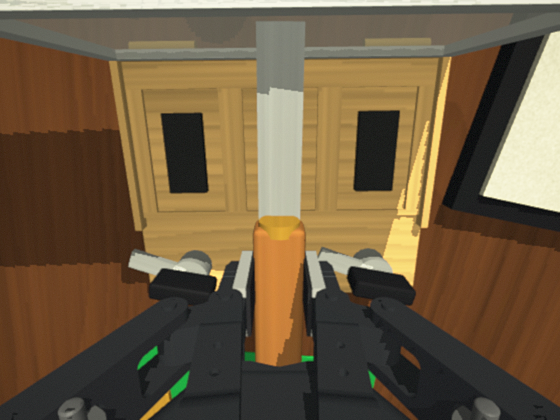

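Call:
{"fn": "play_rows", "kwargs": {
  "commands": [
    [0,0.004,-0.03,0,0],
    [0,0.01,-0.07,0,0],
    [0,0.016,-0.11,0,0],
    [0,0.022,-0.15,0,0],
    [0,0.027,-0.188,0,0]
  ]
}}

```text
clock: 12.48
eef_pos: [0.591, -0.0408, 0.1834]
eef_rot: [[-0.136, 0.991, 0.0], [0.991, 0.136, 0.0], [0.0, 0.0, -1.0]]
ft_force: [-0.0, 1.1, -1.1]
opening: 0.0221
```

Call:
{"fn": "play_rows", "kwargs": {
  "commands": [
    [0,-0.007,-0.022,0,-6.3],
    [0,-0.014,-0.044,0,-12.6],
    [0,-0.021,-0.067,0,-18.9],
    [0,-0.028,-0.09,0,-25.2],
    [0,-0.035,-0.112,0,-31.5]
  ]
}}

```text
clock: 12.9
eef_pos: [0.5554, -0.1522, 0.1832]
eef_rot: [[0.407, 0.913, -0.0], [0.913, -0.407, 0.0], [0.0, -0.0, -1.0]]
ft_force: [-0.4, 0.3, 0.1]
opening: 0.0223
```

Call:
{"fn": "play_rows", "kwargs": {
  "commands": [
    [0,-0.007,-0.022,0,-6.3],
    [0,-0.014,-0.044,0,-12.6],
    [0,-0.021,-0.067,0,-18.9],
    [0,-0.028,-0.09,0,-25.2],
    [0,-0.035,-0.112,0,-31.5]
  ]
}}

```text
clock: 13.32
eef_pos: [0.5204, -0.2641, 0.1833]
eef_rot: [[0.824, 0.566, 0.0], [0.566, -0.824, 0.0], [0.0, -0.0, -1.0]]
ft_force: [0.7, -0.1, -0.8]
opening: 0.0221
```

Call:
{"fn": "play_rows", "kwargs": {
  "commands": [
    [0,-0.007,-0.022,0,-6.3],
    [0,-0.014,-0.044,-0.01,-12.6],
    [0,-0.021,-0.067,-0.02,-18.9],
    [0,-0.028,-0.09,-0.04,-25.2],
    [0,-0.029,-0.112,-0.05,-30.5]
  ]
}}

```text
clock: 13.73
eef_pos: [0.4901, -0.3755, 0.1315]
eef_rot: [[0.998, 0.069, -0.002], [0.069, -0.998, 0.002], [-0.002, -0.002, -1.0]]
ft_force: [-0.6, 0.6, -1.9]
opening: 0.0224
```

```bash
python3 - <<'E'
from h import *
st();d=cam("wrist"); save(d,"w12.png"); d=cam("side"); save(d,"s12.png");d=cam("top"); save(d,"t12.png")
s=st();print(np.round(s["eef_rot"],3)); cam("wrist")
for o in cams.tip_of("wrist","mat"): print(o)
for o in cams.outline_of("wrist","mat")[:2]: print(o["conf"],np.array(o["extent"])*[560,420,560,420])
E
```

```text
t 13.73 p [ 0.4901 -0.3755  0.1315] F [-0.6  0.6 -1.9] T [-0.04 -0.03  0.08] op 0.0224
t 13.88 p [ 0.4908 -0.376   0.132 ] F [-0.2  0.1 -0.7] T [0.03 0.01 0.  ] op 0.0225
[[ 0.997  0.073 -0.001]
 [ 0.073 -0.997  0.002]
 [-0.001 -0.002 -1.   ]]
0.92 [207.088  12.096 138.712 259.014]
```

View pics/w12.png

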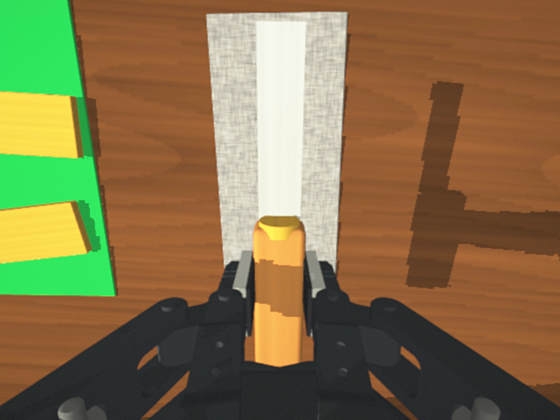

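View pics/t12.png

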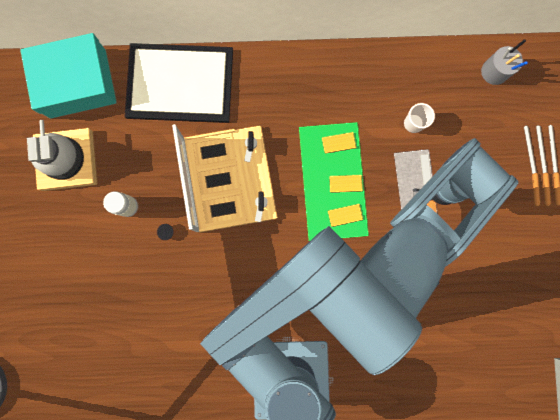

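Call:
{"fn": "play_rows", "kwargs": {
  "commands": [
    [0,0,0,-0.03,0],
    [0,0,0,-0.06,0],
    [0,0,0,-0.085,0],
    [0,0,0,-0.098,0],
    [0,0,0,-0.1,0]
  ]
}}

```text
clock: 14.45
eef_pos: [0.491, -0.3722, 0.0311]
eef_rot: [[0.997, 0.078, -0.003], [0.078, -0.997, 0.004], [-0.003, -0.004, -1.0]]
ft_force: [-0.1, 1.3, -0.9]
opening: 0.0224
```

Call:
{"fn": "play_rows", "kwargs": {
  "commands": [
    [0,0,0,-0.003,0],
    [0,0,0,-0.0055,0],
    [0,0,0,-0.0055,0],
    [0.2,0,0,-0.0055,0],
    [0.5,0,0,-0.0055,0]
  ]
}}

```text
clock: 14.87
eef_pos: [0.4924, -0.3754, 0.0292]
eef_rot: [[0.997, 0.076, 0.001], [0.076, -0.997, -0.002], [0.001, 0.002, -1.0]]
ft_force: [-0.3, -0.4, -0.1]
opening: 0.0333
```

Call:
{"fn": "play_rows", "kwargs": {
  "commands": [
    [0.7,0,0,0,0],
    [0.7,0,0,0.02,0],
    [0.7,0,0,0.05,0],
    [0.7,0,0,0.09,0],
    [0.7,0,0,0.13,0]
  ]
}}

```text
clock: 15.28
eef_pos: [0.4913, -0.3743, 0.159]
eef_rot: [[0.997, 0.076, -0.001], [0.076, -0.997, 0.001], [-0.001, -0.001, -1.0]]
ft_force: [1.0, -1.1, -0.0]
opening: 0.0598
```

```bash
python3 - <<'E'
from h import *
st();d=cam("wrist"); save(d,"w13.png"); d=cam("top"); save(d,"t13.png")
s=st()
for o in cams.outline_of("top","plate0")[:5]:
        m=o["mask"].astype(np.uint8); c,_=cv2.findContours(m,0,1); c=max(c,key=cv2.contourArea)
        pts=np.array([at_z(d,u,v,.011)[:2] for u,v in c[:,0]],np.float32)
        print(round(o["conf"],2),cv2.minAreaRect(pts))
E
```

```text
t 15.28 p [ 0.4913 -0.3743  0.159 ] F [ 1.  -1.1 -0. ] T [-0.07 -0.07 -0.  ] op 0.0598
t 15.38 p [ 0.4951 -0.3782  0.1665] F [ 1.1 -0.9  1.1] T [-0.01 -0.01  0.03] op 0.0597
0.87 ((0.660971999168396, -0.15643271803855896), (0.047691360116004944, 0.0892210453748703), 8.302433967590332)
0.68 ((0.5421879887580872, -0.17309629917144775), (0.08838517218828201, 0.045919835567474365), 88.34673309326172)
0.63 ((0.45146864652633667, -0.16627487540245056), (0.05087515339255333, 0.09313058853149414), 10.264850616455078)
```

View pics/w13.png

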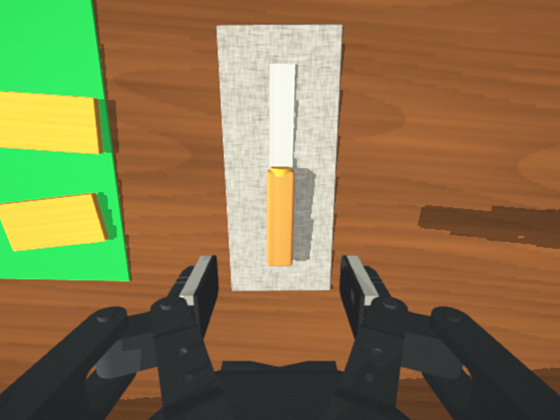

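Call:
{"fn": "play_rows", "kwargs": {
  "commands": [
    [0.8,-0.004,0.03,0,6.5],
    [0.8,-0.008,0.06,0,13],
    [0.8,-0.012,0.09,0,19.5],
    [0.8,-0.016,0.12,0,26],
    [0.8,-0.02,0.15,0,32.5]
  ]
}}

```text
clock: 15.85
eef_pos: [0.4707, -0.2231, 0.1569]
eef_rot: [[0.797, 0.604, -0.002], [0.604, -0.797, 0.001], [-0.0, -0.002, -1.0]]
ft_force: [0.9, -0.4, 0.5]
opening: 0.0683
```

Call:
{"fn": "play_rows", "kwargs": {
  "commands": [
    [0.8,-0.004,0.01,0,6.5],
    [0.8,-0.008,0.02,0,13],
    [0.8,-0.012,0.03,0,19.5],
    [0.8,-0.016,0.04,0,26],
    [0.8,-0.02,0.05,0,32.5]
  ]
}}

```text
clock: 16.27
eef_pos: [0.451, -0.1739, 0.157]
eef_rot: [[0.347, 0.938, -0.002], [0.938, -0.347, 0.001], [0.0, -0.002, -1.0]]
ft_force: [-0.6, -0.5, 0.0]
opening: 0.0683
```

Call:
{"fn": "play_rows", "kwargs": {
  "commands": [
    [0.8,-0.004,0.01,0,6.5],
    [0.8,-0.004,0.01,0,13],
    [0.8,-0.004,0.01,0,19.5],
    [0.8,-0.004,0.01,0,26],
    [0.8,-0.004,0.01,0,32]
  ]
}}

```text
clock: 16.68
eef_pos: [0.4472, -0.1644, 0.1571]
eef_rot: [[-0.202, 0.979, -0.002], [0.979, 0.202, 0.001], [0.001, -0.001, -1.0]]
ft_force: [0.0, 0.3, -0.5]
opening: 0.0684
```

```bash
cat > plates.py <<'E'
from h import *
def plates(name,z=.011):
    d=cam(name); out=[]
    for o in cams.outline_of(name,"plate0")[:5]:
        m=o["mask"].astype(np.uint8); c,_=cv2.findContours(m,0,1); c=max(c,key=cv2.contourArea)
        pts=np.array([at_z(d,u,v,z)[:2] for u,v in c[:,0]],np.float32)
        (cx,cy),(a,b),an=cv2.minAreaRect(pts)
        long=an+90 if b>a else an
        long=(long-8)%180+8
        print(name,round(o["conf"],2),"c",round(cx,4),round(cy,4),"size",np.round(sorted((a,b)),4),"longyaw",round(long,1),"px",np.round(c[:,0].mean(0)))
    return d
E
python3 - <<'E'
from plates import *
s=st(); print(np.round(s["eef_rot"],3))
d=plates("wrist"); save(d,"w14.png"); st()
E
```

```text
t 16.68 p [ 0.4472 -0.1644  0.1571] F [ 0.   0.3 -0.5] T [-0.04  0.07  0.02] op 0.0684
[[-0.202  0.979 -0.002]
 [ 0.979  0.202  0.001]
 [ 0.001 -0.001 -1.   ]]
wrist 0.92 c 0.6576 -0.1563 size [0.0506 0.0911] longyaw 98.4 px [505. 232.]
wrist 0.88 c 0.4511 -0.1668 size [0.0457 0.0905] longyaw 101.3 px [283. 199.]
wrist 0.79 c 0.2408 -0.3297 size [0.053  0.0675] longyaw 121.9 px [ 40. 309.]
wrist 0.58 c 0.54 -0.1714 size [0.0478 0.0907] longyaw 90.3 px [377. 223.]
t 16.78 p [ 0.4472 -0.1644  0.1571] F [-0.6 -0.2 -0.6] T [-0.03 -0.01 -0.02] op 0.0684
```

View pics/w14.png

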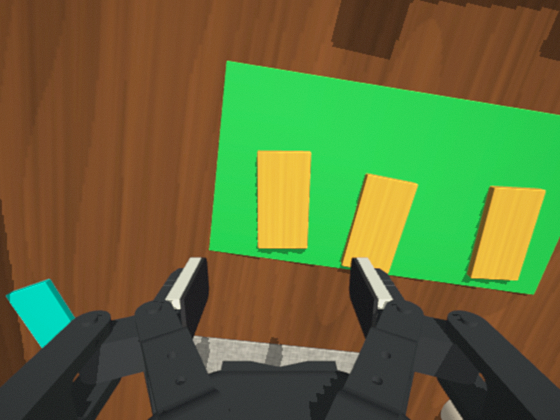

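Call:
{"fn": "play_rows", "kwargs": {
  "commands": [
    [0.75,0.004,-0.0025,-0.03,0],
    [0.75,0.004,-0.0025,-0.07,0],
    [0.75,0.004,-0.0025,-0.105,0],
    [0.75,0.004,-0.0025,-0.125,0],
    [0.75,0.004,-0.0025,-0.13,0]
  ]
}}

```text
clock: 17.2
eef_pos: [0.449, -0.1656, 0.0242]
eef_rot: [[-0.193, 0.981, -0.007], [0.981, 0.193, 0.004], [0.006, -0.006, -1.0]]
ft_force: [-0.6, 0.3, 0.0]
opening: 0.0641
```

Call:
{"fn": "play_rows", "kwargs": {
  "commands": [
    [0.75,0,0,-0.002,0],
    [0.65,0,0,-0.0035,0],
    [0.4,0,0,-0.0035,0],
    [0.2,0,0,-0.0035,0],
    [0.2,0,0,-0.0035,0]
  ]
}}

```text
clock: 17.62
eef_pos: [0.4527, -0.1679, 0.0262]
eef_rot: [[-0.196, 0.981, 0.002], [0.981, 0.196, -0.002], [-0.002, 0.002, -1.0]]
ft_force: [-1.4, 1.2, 5.5]
opening: 0.0423
```

```bash
python3 - <<'E'
from h import *
st();d=cam("wrist"); save(d,"w15.png"); st()
E
```

```text
t 17.62 p [ 0.4527 -0.1679  0.0262] F [-1.4  1.2  5.5] T [ 0.07  0.25 -0.06] op 0.0423
t 17.67 p [ 0.4527 -0.1679  0.0261] F [-2.1  0.5  7.3] T [0.12 0.33 0.02] op 0.0419
```

View pics/w15.png

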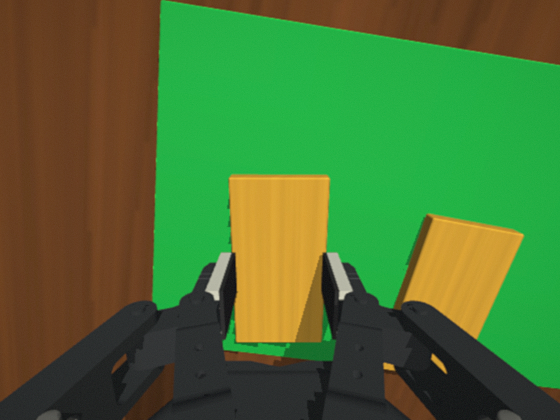

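Call:
{"fn": "play_rows", "kwargs": {
  "commands": [
    [0,0,0,0.001,0],
    [0,0,0,0.002,0],
    [0,0,0,0.003,0],
    [0,0,0,0.006,0],
    [0,0,0,0.012,0]
  ]
}}

```text
clock: 18.08
eef_pos: [0.4514, -0.1671, 0.0363]
eef_rot: [[-0.197, 0.98, -0.001], [0.98, 0.197, 0.001], [0.001, -0.001, -1.0]]
ft_force: [0.4, 0.7, -1.8]
opening: 0.0419
```

```bash
python3 - <<'E'
from h import *
st();d=cam("wrist"); save(d,"w16.png"); st()
E
```

```text
t 18.08 p [ 0.4514 -0.1671  0.0363] F [ 0.4  0.7 -1.8] T [-0.07 -0.03 -0.03] op 0.0419
t 18.13 p [ 0.4522 -0.1675  0.0376] F [ 0.4  0.1 -0.2] T [ 0.   -0.09  0.03] op 0.042
```

View pics/w16.png

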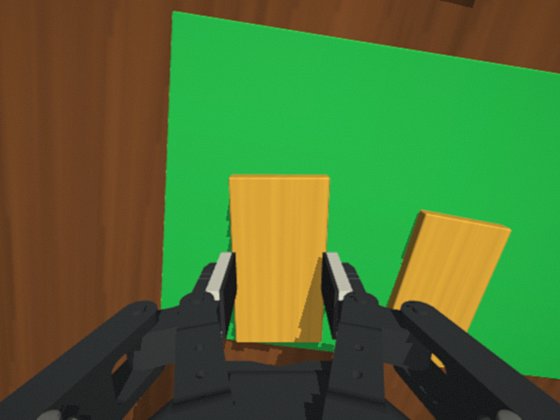

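Call:
{"fn": "play_rows", "kwargs": {
  "commands": [
    [0,0,0,0.025,0],
    [0,0,0,0.05,5],
    [0,0,0,0.075,12],
    [0,0.002,0.01,0.1,19],
    [0,0.003,0.03,0.12,26]
  ]
}}

```text
clock: 18.55
eef_pos: [0.4559, -0.139, 0.1589]
eef_rot: [[-0.61, 0.793, 0.003], [0.793, 0.61, -0.002], [-0.003, 0.001, -1.0]]
ft_force: [0.5, 0.2, -2.0]
opening: 0.0418
```

Call:
{"fn": "play_rows", "kwargs": {
  "commands": [
    [0,0.001,0.02,0,6.8],
    [0,0.002,0.04,0,13.6],
    [0,0.003,0.06,0,20.4],
    [0,0.004,0.08,0,27.2],
    [0,0.006,0.1,0,34]
  ]
}}

```text
clock: 18.97
eef_pos: [0.4606, -0.0363, 0.1569]
eef_rot: [[-0.949, 0.315, 0.0], [0.315, 0.949, -0.0], [-0.0, 0.0, -1.0]]
ft_force: [1.2, -0.2, -2.2]
opening: 0.0423
```

Call:
{"fn": "play_rows", "kwargs": {
  "commands": [
    [0,0.001,0.02,0,6.8],
    [0,0.002,0.04,0,13.6],
    [0,0.003,0.06,0,20.4],
    [0,0.004,0.08,0,27.2],
    [0,0.006,0.1,0,34]
  ]
}}

```text
clock: 19.38
eef_pos: [0.4666, 0.0637, 0.1567]
eef_rot: [[-0.963, -0.27, 0.0], [-0.27, 0.963, -0.0], [-0.0, -0.0, -1.0]]
ft_force: [0.8, -0.3, -1.3]
opening: 0.042
```

Call:
{"fn": "play_rows", "kwargs": {
  "commands": [
    [0,0.001,0.02,0,6.8],
    [0,0.002,0.04,0,13.6],
    [0,0.003,0.06,0,20.4],
    [0,0.004,0.08,0,27.2],
    [0,0.006,0.1,0,34]
  ]
}}

```text
clock: 19.8
eef_pos: [0.4726, 0.1637, 0.1567]
eef_rot: [[-0.647, -0.762, -0.0], [-0.762, 0.647, 0.0], [0.0, 0.0, -1.0]]
ft_force: [0.4, -0.7, -1.2]
opening: 0.0417
```

Call:
{"fn": "play_rows", "kwargs": {
  "commands": [
    [0,0,0.012,0,6.8],
    [0,0.002,0.012,0,13.6],
    [0,0.002,0.012,0,20.4],
    [0,0.002,0.012,0,27.2],
    [0,0.002,0.012,0,34]
  ]
}}

```text
clock: 20.22
eef_pos: [0.4747, 0.1749, 0.1566]
eef_rot: [[-0.11, -0.994, -0.0], [-0.994, 0.11, -0.0], [0.0, 0.0, -1.0]]
ft_force: [-0.1, 0.1, -0.7]
opening: 0.0423
```

```bash
python3 - <<'E'
from h import *
s=st();d=cam("wrist"); save(d,"w17.png"); d=cam("side"); save(d,"s17.png"); s=st()
R=s["eef_rot"]; print(np.degrees(np.arctan2(R[1][0],R[0][0])), np.round(s["joint_pos"],1))
E
```

```text
t 20.22 p [0.4747 0.1749 0.1566] F [-0.1  0.1 -0.7] T [-0.05  0.01 -0.03] op 0.0423
t 20.32 p [0.4748 0.1747 0.1566] F [ 0.3  0.3 -1.7] T [ 0.   -0.02 -0.02] op 0.0419
-96.58290902924648 [   7.6   15.2  101.5    0.    63.3 -165.9]
```

View pics/w17.png

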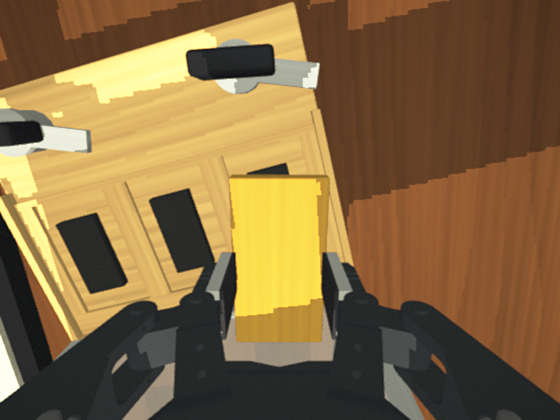

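View pics/s17.png

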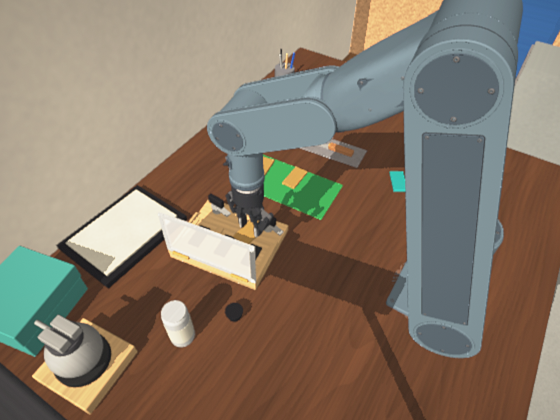

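Call:
{"fn": "play_rows", "kwargs": {
  "commands": [
    [0,0,0,-0.01,5],
    [0,0,0,-0.02,10],
    [0,0,0,-0.03,10],
    [0,0,0,-0.04,10],
    [0,0,0,-0.04,10]
  ]
}}

```text
clock: 20.73
eef_pos: [0.4734, 0.1744, 0.1144]
eef_rot: [[0.054, -0.999, -0.004], [-0.999, -0.054, -0.001], [0.0, 0.004, -1.0]]
ft_force: [-0.8, 0.0, -1.9]
opening: 0.0419
```

```bash
python3 - <<'E'
from h import *
d=cam("wrist"); save(d,"w18.png"); s=st()
R=s["eef_rot"]; print(np.degrees(np.arctan2(R[1][0],R[0][0])), np.round(s["joint_pos"],1))
g=cv2.cvtColor(d["pixels"],cv2.COLOR_RGB2GRAY)
cv2.imwrite("pics/w18b.png",cv2.resize(cv2.cvtColor(d["pixels"],cv2.COLOR_RGB2BGR)[100:340,0:350],None,fx=2.2,fy=2.2))
E
```

```text
t 20.78 p [0.4739 0.1745 0.1153] F [ 0.5  0.6 -0.6] T [ 0.03 -0.03  0.01] op 0.0421
-86.8526055145564 [   7.5   18.1  104.2    0.    57.8 -175.6]
```

View pics/w18.png

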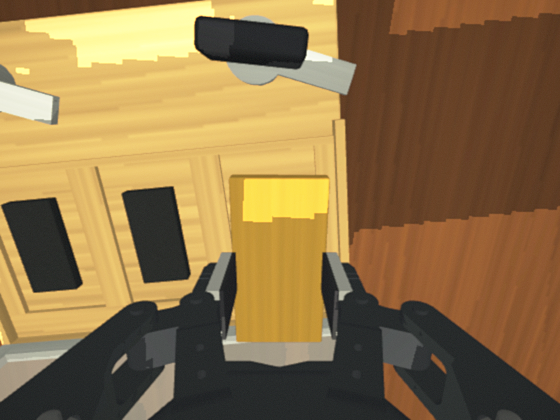

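```bash
python3 - <<'E'
from h import *
d=cam("wrist")
# black pad blobs
g=d["pixels"].max(2); m=(g<50).astype(np.uint8); m[:150]=0; m[:,230:]=0; m[300:]=0
n,l,s,c=cv2.connectedComponentsWithStats(m)
for i in range(1,n):
    if s[i,4]>500:
        k,_=cv2.findContours((l==i).astype(np.uint8),0,1); 
        pts=np.array([at_z(d,u,v,.032)[:2] for u,v in k[0][:,0]],np.float32)
        print(s[i],cv2.minAreaRect(pts))
E
```

```text
[ 124  187   67   94 4391] ((0.557734489440918, 0.1882786750793457), (0.03461800515651703, 0.06948600709438324), 8.655787467956543)
[   4  198   79   93 4641] ((0.6394891738891602, 0.2005755603313446), (0.03748795762658119, 0.06955283135175705), 8.576282501220703)
```

Call:
{"fn": "play_rows", "kwargs": {
  "commands": [
    [0,0.001,0.001,-0.015,0],
    [0,0.001,0.001,-0.03,0],
    [0,0.001,0.001,-0.045,0],
    [0,0.001,0.001,-0.056,0],
    [0,0.001,0.001,-0.058,0]
  ]
}}

```text
clock: 21.25
eef_pos: [0.4751, 0.1755, 0.0573]
eef_rot: [[0.057, -0.998, -0.002], [-0.998, -0.057, -0.0], [0.0, 0.002, -1.0]]
ft_force: [-1.1, -0.3, -1.9]
opening: 0.0415
```

Call:
{"fn": "play_rows", "kwargs": {
  "commands": [
    [0,0,0,0,0],
    [0,0,0,-0.001,0],
    [0,0,0,-0.002,0],
    [0,0,0,-0.002,0],
    [0,0,0,-0.002,0]
  ]
}}

```text
clock: 21.67
eef_pos: [0.4763, 0.1757, 0.0571]
eef_rot: [[0.058, -0.998, 0.001], [-0.998, -0.058, 0.0], [-0.0, -0.001, -1.0]]
ft_force: [-0.4, -0.4, -2.0]
opening: 0.0422
```

Still slightly high; lower 3 mm more, then let go.

Call:
{"fn": "play_rows", "kwargs": {
  "commands": [
    [0,0,0,-0.001,0],
    [0,0,0,-0.002,0],
    [0,-0.001,0,-0.003,0],
    [0,-0.001,0,-0.003,0],
    [0,-0.001,0,-0.003,0]
  ]
}}

```text
clock: 22.08
eef_pos: [0.4757, 0.1757, 0.0539]
eef_rot: [[0.058, -0.998, 0.002], [-0.998, -0.058, 0.0], [-0.0, -0.002, -1.0]]
ft_force: [1.7, -0.0, 1.2]
opening: 0.0423
```

```bash
python3 - <<'E'
from h import *
st(); d=cam("side"); save(d,"s19.png");st()
im=cv2.imread("pics/s19.png"); cv2.imwrite("pics/s19c.png",cv2.resize(im[170:290,160:300],None,fx=5,fy=4.5))
E
```

```text
t 22.08 p [0.4757 0.1757 0.0539] F [ 1.7 -0.   1.2] T [-0.08 -0.33 -0.01] op 0.0423
t 22.13 p [0.4757 0.1757 0.0539] F [ 2.4 -0.2  2.1] T [ 0.02 -0.33  0.01] op 0.0419
```

View pics/s19c.png

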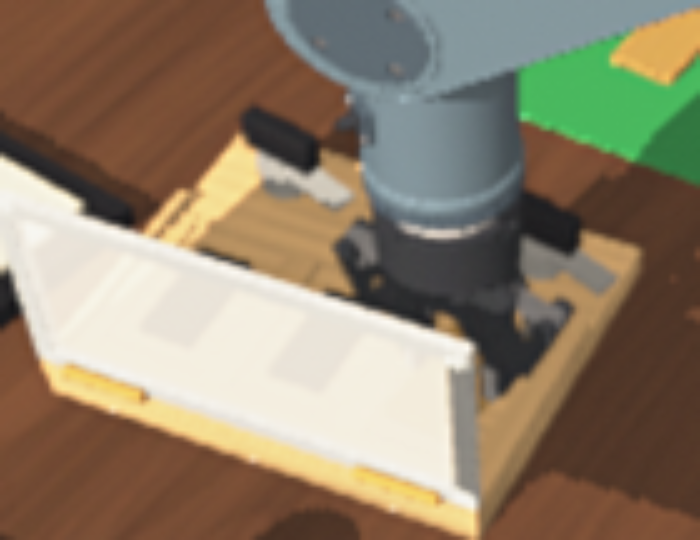

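Call:
{"fn": "play_rows", "kwargs": {
  "commands": [
    [0,0,0,0.003,0],
    [0,0.002,0,0.004,0],
    [0,0.004,0,0.003,0],
    [0,0.004,0,0.001,0],
    [0,0.004,0,0.0005,0]
  ]
}}

```text
clock: 22.55
eef_pos: [0.479, 0.1756, 0.0537]
eef_rot: [[0.058, -0.998, -0.0], [-0.998, -0.058, -0.0], [0.0, 0.0, -1.0]]
ft_force: [0.8, -0.2, 2.3]
opening: 0.0425
```

Call:
{"fn": "play_rows", "kwargs": {
  "commands": [
    [0,0,0,0,0],
    [0,0,0,0,0],
    [0.52,0,0,0,0],
    [0.54,0,0,0,0],
    [0.56,0,0,0,0]
  ]
}}

```text
clock: 22.97
eef_pos: [0.4788, 0.1757, 0.0541]
eef_rot: [[0.058, -0.998, 0.0], [-0.998, -0.058, -0.0], [0.0, -0.0, -1.0]]
ft_force: [-0.1, -0.3, 0.1]
opening: 0.0477
```

```bash
python3 - <<'E'
from h import *
d=cam("wrist"); save(d,"w20.png"); st()
E
```

```text
t 23.02 p [0.4789 0.1757 0.0541] F [ 0.9 -0.4  0.7] T [0.01 0.04 0.02] op 0.0478
```

View pics/w20.png

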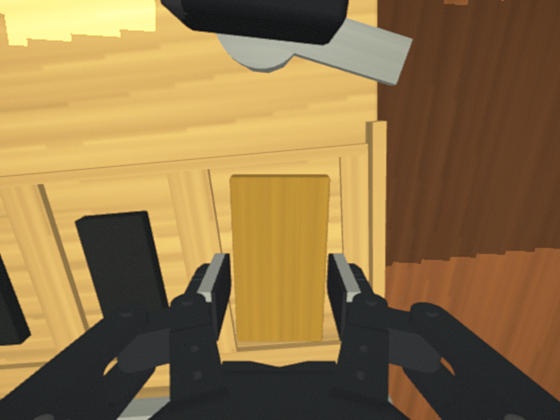

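Call:
{"fn": "play_rows", "kwargs": {
  "commands": [
    [0.57,0,0,0.005,0],
    [0.57,0,0,0.015,0],
    [0.57,0,0,0.03,0],
    [0.4,0,0,0.05,0],
    [0.2,0,0,0.06,0]
  ]
}}

```text
clock: 23.43
eef_pos: [0.4801, 0.1759, 0.1168]
eef_rot: [[0.058, -0.998, 0.003], [-0.998, -0.058, 0.001], [-0.0, -0.003, -1.0]]
ft_force: [0.7, -0.6, 0.2]
opening: 0.0256
```

```bash
python3 - <<'E'
from plates import *
d=plates("wrist",.040); save(d,"w21.png"); st()
E
```

```text
wrist 0.92 c 0.478 0.1724 size [0.0458 0.0902] longyaw 93.4 px [281. 215.]
t 23.53 p [0.4806 0.176  0.1166] F [ 0.   0.5 -0.2] T [-0.   -0.   -0.02] op 0.0173
```

View pics/w21.png

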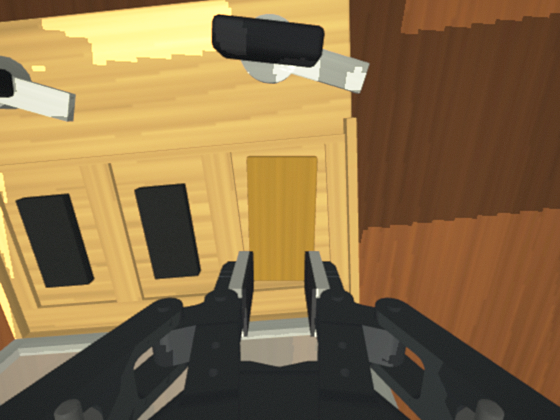

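Call:
{"fn": "play_rows", "kwargs": {
  "commands": [
    [0,-0.004,-0.002,-0.01,0],
    [0,-0.004,-0.002,-0.02,0],
    [0,-0.004,-0.002,-0.03,0],
    [0,-0.004,-0.002,-0.04,0],
    [0,-0.004,-0.002,-0.043,0]
  ]
}}

```text
clock: 23.95
eef_pos: [0.4735, 0.1734, 0.0685]
eef_rot: [[0.058, -0.998, -0.004], [-0.998, -0.058, -0.001], [0.0, 0.004, -1.0]]
ft_force: [-0.1, -0.7, -0.1]
opening: 0.0003
```

Call:
{"fn": "play_rows", "kwargs": {
  "commands": [
    [0,0,0,-0.001,0],
    [0,0,0,-0.002,0],
    [0,0,0,-0.003,0],
    [0,0,0,-0.004,0],
    [0,0,0,-0.006,0]
  ]
}}

```text
clock: 24.37
eef_pos: [0.4754, 0.1738, 0.0654]
eef_rot: [[0.058, -0.998, 0.001], [-0.998, -0.058, 0.0], [-0.0, -0.001, -1.0]]
ft_force: [0.2, -0.3, 0.9]
opening: -0.0001
```

Call:
{"fn": "play_rows", "kwargs": {
  "commands": [
    [0,0,0,-0.001,0],
    [0,0,0,-0.002,0],
    [0,0,0,-0.003,0],
    [0,0,0,-0.004,0],
    [0,0,0,-0.005,0]
  ]
}}

```text
clock: 24.78
eef_pos: [0.4749, 0.1737, 0.06]
eef_rot: [[0.058, -0.998, 0.0], [-0.998, -0.058, 0.0], [-0.0, -0.0, -1.0]]
ft_force: [-0.8, 0.0, -1.6]
opening: -0.0
```

Call:
{"fn": "play_rows", "kwargs": {
  "commands": [
    [0,0,0,-0.001,0],
    [0,0,0,-0.002,0],
    [0,0,0,-0.003,0],
    [0,0,0,-0.004,0],
    [0,0,0,-0.005,0]
  ]
}}

```text
clock: 25.2
eef_pos: [0.4749, 0.1737, 0.0551]
eef_rot: [[0.058, -0.998, 0.0], [-0.998, -0.058, -0.0], [0.0, -0.0, -1.0]]
ft_force: [0.0, -0.1, 2.3]
opening: -0.0001
```

Call:
{"fn": "play_rows", "kwargs": {
  "commands": [
    [0,0,0,-0.001,0],
    [0,0,0,-0.002,0],
    [0,0,0,-0.003,0],
    [0,0,0,-0.003,0],
    [0,0,0,-0.003,0]
  ]
}}

```text
clock: 25.62
eef_pos: [0.4748, 0.1737, 0.0518]
eef_rot: [[0.058, -0.998, -0.0], [-0.998, -0.058, 0.0], [-0.0, 0.0, -1.0]]
ft_force: [0.2, -0.9, -0.1]
opening: -0.0003
```

```bash
python3 - <<'E'
from plates import *
st(); d=plates("wrist",.032); save(d,"w22.png"); st()
E
```

```text
t 25.62 p [0.4748 0.1737 0.0518] F [ 0.2 -0.9 -0.1] T [0.   0.03 0.06] op -0.0003
wrist 0.9 c 0.4788 0.1613 size [0.0464 0.0681] longyaw 93.4 px [270. 235.]
t 25.72 p [0.4749 0.1736 0.0519] F [ 0.  -0.1 -0.7] T [ 0.04 -0.02 -0.02] op 0.0002
```

View pics/w22.png

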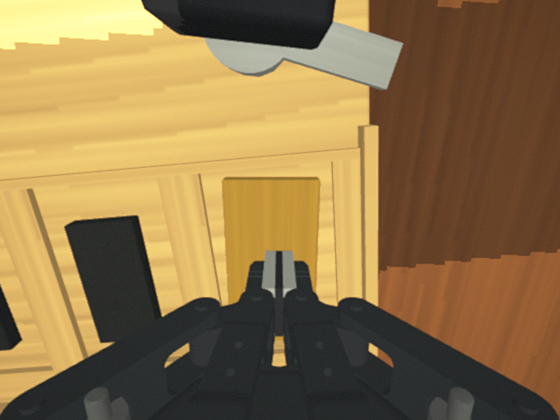

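Call:
{"fn": "play_rows", "kwargs": {
  "commands": [
    [0,0,0,-0.0005,0],
    [0,0,0,-0.001,0],
    [0,0,0,-0.0015,0],
    [0,0,0,-0.002,0],
    [0,0,0,-0.002,0]
  ]
}}

```text
clock: 26.13
eef_pos: [0.4749, 0.1737, 0.0508]
eef_rot: [[0.058, -0.998, 0.0], [-0.998, -0.058, -0.0], [0.0, -0.0, -1.0]]
ft_force: [-2.5, -0.6, 9.5]
opening: -0.0001
```

Call:
{"fn": "play_rows", "kwargs": {
  "commands": [
    [0,0,0,-0.0005,0],
    [0,0,0,-0.001,0],
    [0,0,0,-0.0015,0],
    [0,0,0,-0.002,0],
    [0,0,0,-0.002,0]
  ]
}}

```text
clock: 26.55
eef_pos: [0.475, 0.1737, 0.0506]
eef_rot: [[0.059, -0.998, 0.001], [-0.998, -0.059, -0.0], [0.0, -0.001, -1.0]]
ft_force: [-8.6, -2.1, 27.9]
opening: -0.0001
```

Call:
{"fn": "play_rows", "kwargs": {
  "commands": [
    [0,0,0,0.01,0],
    [0,0,0,0.03,0],
    [0,0,0,0.06,0],
    [0.2,0,0,0.08,0],
    [0.2,0,0,0.08,0]
  ]
}}

```text
clock: 26.97
eef_pos: [0.4777, 0.1741, 0.1322]
eef_rot: [[0.058, -0.998, 0.008], [-0.998, -0.058, 0.001], [-0.001, -0.008, -1.0]]
ft_force: [0.5, 0.0, 0.5]
opening: 0.0169
```

```bash
python3 - <<'E'
from plates import *
st(); d=plates("wrist",.032); save(d,"w23.png"); st()
plates("top",.011)
E
```

```text
t 26.97 p [0.4777 0.1741 0.1322] F [0.5 0.  0.5] T [-0.05 -0.04  0.01] op 0.0169
wrist 0.85 c 0.478 0.1724 size [0.0466 0.0896] longyaw 93.7 px [279. 208.]
t 27.07 p [0.4754 0.1737 0.1287] F [-0.4 -0.3 -0.2] T [-0.04  0.01 -0.02] op 0.0174
top 0.95 c 0.2424 -0.3444 size [0.0479 0.0903] longyaw 121.2 px [411. 288.]
top 0.78 c 0.5422 -0.1731 size [0.0459 0.0884] longyaw 88.3 px [345. 183.]
top 0.72 c 0.6605 -0.1575 size [0.0459 0.0904] longyaw 97.9 px [339. 142.]
top 0.55 c 0.4826 0.1375 size [0.0163 0.0463] longyaw 185.1 px [237. 207.]
top 0.38 c 0.6566 0.2967 size [0.0289 0.1411] longyaw 10.2 px [180. 150.]
```

View pics/w23.png

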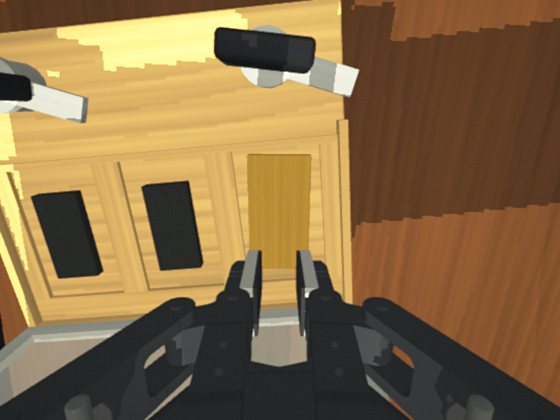

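Call:
{"fn": "play_rows", "kwargs": {
  "commands": [
    [0.4,0,-0.01,0.02,-6.8],
    [0.6,0.003,-0.02,0.03,-13.6],
    [0.8,0.006,-0.04,0.03,-20.4],
    [0.8,0.01,-0.06,0.03,-27.2],
    [0.8,0.014,-0.08,0.03,-34]
  ]
}}

```text
clock: 27.58
eef_pos: [0.4881, 0.093, 0.1567]
eef_rot: [[-0.514, -0.858, -0.002], [-0.858, 0.514, 0.0], [0.001, 0.002, -1.0]]
ft_force: [0.3, 1.5, -0.5]
opening: 0.0685
```

Call:
{"fn": "play_rows", "kwargs": {
  "commands": [
    [0.8,0.003,-0.02,0,-6.8],
    [0.8,0.006,-0.04,0,-13.6],
    [0.8,0.009,-0.06,0,-20.4],
    [0.8,0.012,-0.08,0,-27.2],
    [0.8,0.016,-0.1,0,-34]
  ]
}}

```text
clock: 28.0
eef_pos: [0.5039, -0.0071, 0.1564]
eef_rot: [[-0.906, -0.423, -0.003], [-0.423, 0.906, 0.001], [0.003, 0.002, -1.0]]
ft_force: [0.1, -0.0, -0.4]
opening: 0.0683
```

Call:
{"fn": "play_rows", "kwargs": {
  "commands": [
    [0.8,0.003,-0.02,0,-6.8],
    [0.8,0.006,-0.04,0,-13.6],
    [0.8,0.009,-0.06,0,-20.4],
    [0.8,0.012,-0.08,0,-27.2],
    [0.8,0.016,-0.1,0,-34]
  ]
}}

```text
clock: 28.42
eef_pos: [0.5199, -0.107, 0.1562]
eef_rot: [[-0.988, 0.156, -0.003], [0.156, 0.988, 0.001], [0.003, 0.001, -1.0]]
ft_force: [0.1, -0.1, 0.0]
opening: 0.0685
```

Call:
{"fn": "play_rows", "kwargs": {
  "commands": [
    [0.8,0.004,-0.015,0,-6.8],
    [0.8,0.008,-0.03,0,-13.6],
    [0.8,0.012,-0.045,0,-20.4],
    [0.8,0.016,-0.06,0,-27.2],
    [0.8,0.02,-0.066,0,-34]
  ]
}}

```text
clock: 28.83
eef_pos: [0.5403, -0.1739, 0.1561]
eef_rot: [[-0.731, 0.683, -0.003], [0.683, 0.731, 0.001], [0.002, -0.001, -1.0]]
ft_force: [-0.4, 0.2, 0.2]
opening: 0.0685
```

Call:
{"fn": "play_rows", "kwargs": {
  "commands": [
    [0.8,0,0,0,-6.8],
    [0.8,0,0,0,-13.6],
    [0.8,0,0,0,-20.4],
    [0.8,0,0,0,-27.2],
    [0.8,0,0,0,-34]
  ]
}}

```text
clock: 29.25
eef_pos: [0.54, -0.172, 0.156]
eef_rot: [[-0.225, 0.974, -0.003], [0.974, 0.225, 0.002], [0.002, -0.003, -1.0]]
ft_force: [-0.5, -0.5, 0.3]
opening: 0.0686
```

Call:
{"fn": "play_rows", "kwargs": {
  "commands": [
    [0.8,0,0,0,-6.8],
    [0.8,0,0,0,-13.6],
    [0.8,0,0,0,-14],
    [0.8,0,0,0,-14],
    [0.8,0,0,0,-14]
  ]
}}

```text
clock: 29.67
eef_pos: [0.5405, -0.1721, 0.1571]
eef_rot: [[0.008, 1.0, -0.002], [1.0, -0.008, 0.001], [0.001, -0.002, -1.0]]
ft_force: [0.5, -0.9, -0.9]
opening: 0.0681
```

```bash
python3 - <<'E'
from plates import *
d=plates("wrist",.011); save(d,"w24.png"); s=st()
R=s["eef_rot"]; print(np.degrees(np.arctan2(R[1][0],R[0][0])), np.round(s["joint_pos"],1))
E
```

```text
wrist 0.95 c 0.6585 -0.1562 size [0.0473 0.0908] longyaw 98.2 px [414. 176.]
wrist 0.79 c 0.5416 -0.172 size [0.0468 0.0912] longyaw 90.4 px [280. 194.]
wrist 0.63 c 0.2621 -0.3424 size [0.0337 0.0771] longyaw 75.0 px [  9. 352.]
t 29.77 p [ 0.5407 -0.1723  0.1575] F [-0.5  0.4  1. ] T [ 0.04 -0.05  0.02] op 0.0681
89.46448805975712 [-28.9  21.   92.9  -0.   66.2 -28.4]
```

View pics/w24.png

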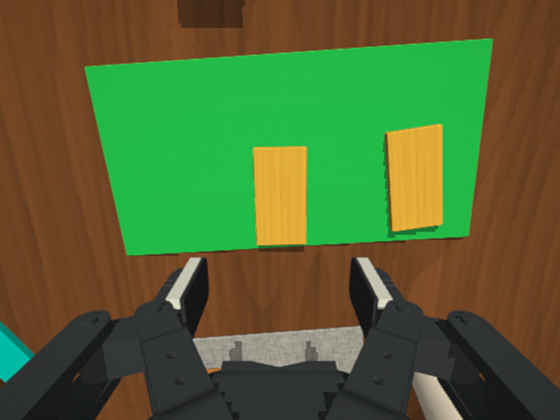

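Call:
{"fn": "play_rows", "kwargs": {
  "commands": [
    [0.75,0.001,0,-0.03,0],
    [0.75,0.001,0,-0.07,0],
    [0.75,0.001,0,-0.105,0],
    [0.75,0.001,0,-0.125,0],
    [0.75,0.001,0,-0.13,0]
  ]
}}

```text
clock: 30.18
eef_pos: [0.5391, -0.1709, 0.024]
eef_rot: [[0.01, 1.0, -0.007], [1.0, -0.01, 0.004], [0.004, -0.007, -1.0]]
ft_force: [-0.3, 0.6, -0.2]
opening: 0.0641
```

Call:
{"fn": "play_rows", "kwargs": {
  "commands": [
    [0.75,0,0,-0.0005,0],
    [0.65,0,0,-0.001,0],
    [0.4,0,0,-0.001,0],
    [0,0,0,-0.001,0],
    [0,0,0,-0.001,0]
  ]
}}

```text
clock: 30.6
eef_pos: [0.5429, -0.1732, 0.0299]
eef_rot: [[0.011, 1.0, 0.003], [1.0, -0.011, -0.002], [-0.002, 0.003, -1.0]]
ft_force: [-4.1, -0.9, 12.3]
opening: 0.0199
```

Call:
{"fn": "play_rows", "kwargs": {
  "commands": [
    [0,0,0,0,0],
    [0,0,0,0.002,0],
    [0,0,0,0.006,0],
    [0,0,0,0.012,0],
    [0,0,0,0.012,0]
  ]
}}

```text
clock: 31.02
eef_pos: [0.5429, -0.1728, 0.0408]
eef_rot: [[0.011, 1.0, 0.003], [1.0, -0.011, -0.001], [-0.001, 0.003, -1.0]]
ft_force: [-0.0, 0.5, -0.5]
opening: -0.0
```

```bash
python3 - <<'E'
from plates import *
st();d=cam("wrist"); save(d,"w25.png"); s=st()
E
```

```text
t 31.02 p [ 0.5429 -0.1728  0.0408] F [-0.   0.5 -0.5] T [-0.02 -0.05 -0.02] op -0.0
t 31.07 p [ 0.5427 -0.1727  0.0402] F [-0.3  0.4 -0.2] T [-0.01 -0.05  0.01] op -0.0001
```

View pics/w25.png

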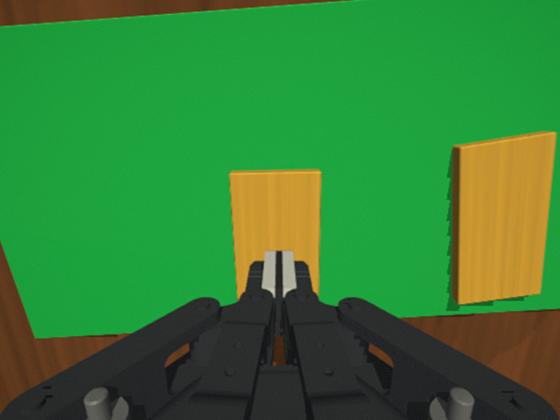

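Call:
{"fn": "play_rows", "kwargs": {
  "commands": [
    [0.75,0,0,0.02,0],
    [0.75,0,0,0.04,0],
    [0.75,0,0,0.05,0],
    [0.75,0,0,0.05,0],
    [0.75,0,0,0.05,0]
  ]
}}

```text
clock: 31.48
eef_pos: [0.5421, -0.1724, 0.0892]
eef_rot: [[0.011, 1.0, 0.001], [1.0, -0.011, -0.001], [-0.001, 0.001, -1.0]]
ft_force: [0.0, 0.2, -0.3]
opening: 0.0605
```

```bash
python3 - <<'E'
from plates import *
d=plates("wrist",.011); save(d,"w26.png"); s=st()
E
```

```text
wrist 0.81 c 0.659 -0.1565 size [0.0495 0.091 ] longyaw 98.9 px [453. 195.]
t 31.58 p [ 0.5412 -0.172   0.0879] F [0.2 0.7 0.1] T [ 0.04 -0.06  0.02] op 0.064
```

View pics/w26.png

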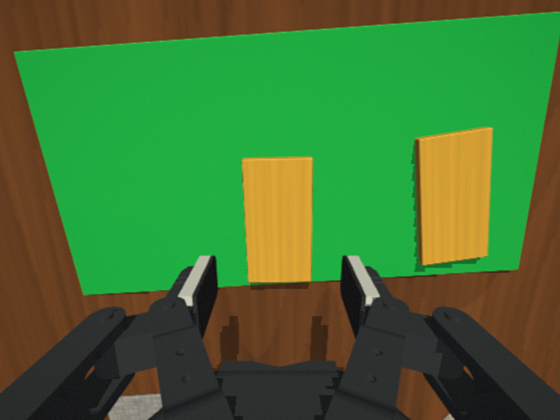

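Call:
{"fn": "play_rows", "kwargs": {
  "commands": [
    [0.75,0,0,-0.015,0],
    [0.75,0,0,-0.03,0],
    [0.75,0,0,-0.045,0],
    [0.75,0,0,-0.053,0],
    [0.75,0,0,-0.057,0]
  ]
}}

```text
clock: 32.0
eef_pos: [0.5404, -0.1716, 0.0296]
eef_rot: [[0.012, 1.0, -0.004], [1.0, -0.012, 0.002], [0.002, -0.004, -1.0]]
ft_force: [-0.7, 0.1, -0.1]
opening: 0.0643
```

Call:
{"fn": "play_rows", "kwargs": {
  "commands": [
    [0.75,0,0,-0.002,0],
    [0.75,0,0,-0.004,0],
    [0.75,0,0,-0.006,0],
    [0.75,0,0,-0.006,0],
    [0.75,0,0,-0.006,0]
  ]
}}

```text
clock: 32.42
eef_pos: [0.5421, -0.1725, 0.0265]
eef_rot: [[0.012, 1.0, 0.001], [1.0, -0.012, -0.0], [-0.0, 0.001, -1.0]]
ft_force: [0.4, 0.0, 0.5]
opening: 0.0637
```

```bash
python3 - <<'E'
from plates import *
st();s=st();cam("wrist");st()
E
```

```text
t 32.42 p [ 0.5421 -0.1725  0.0265] F [0.4 0.  0.5] T [-0.03 -0.07 -0.01] op 0.0637
t 32.42 p [ 0.5421 -0.1725  0.0265] F [0.4 0.  0.5] T [-0.03 -0.07 -0.01] op 0.0637
t 32.47 p [ 0.5422 -0.1725  0.0265] F [-0.1 -0.8  0.2] T [ 0.02 -0.02  0.01] op 0.0644
```

Call:
{"fn": "play_rows", "kwargs": {
  "commands": [
    [0.75,0,0,-0.002,0],
    [0.75,0,0,-0.0035,0],
    [0.7,0,0,-0.0035,0],
    [0.5,0,0,-0.0035,0],
    [0,0,0,-0.0035,0]
  ]
}}

```text
clock: 32.88
eef_pos: [0.5421, -0.1724, 0.023]
eef_rot: [[0.011, 1.0, 0.0], [1.0, -0.011, -0.0], [-0.0, 0.0, -1.0]]
ft_force: [-0.4, 0.1, 4.0]
opening: 0.0437
```

Call:
{"fn": "play_rows", "kwargs": {
  "commands": [
    [0,0,0,0,0],
    [0,0,0,0,0],
    [0,0,0,0,0],
    [0,0,0,0.002,0],
    [0,0,0,0.006,0]
  ]
}}

```text
clock: 33.3
eef_pos: [0.5413, -0.1721, 0.028]
eef_rot: [[0.012, 1.0, -0.001], [1.0, -0.012, 0.001], [0.001, -0.001, -1.0]]
ft_force: [0.2, 0.1, -1.7]
opening: 0.0436
```

```bash
python3 - <<'E'
from plates import *
st();d=cam("wrist"); save(d,"w27.png"); s=st()
E
```

```text
t 33.3 p [ 0.5413 -0.1721  0.028 ] F [ 0.2  0.1 -1.7] T [-0.05  0.01  0.  ] op 0.0436
t 33.35 p [ 0.5419 -0.1724  0.0289] F [ 0.4 -0.5 -0.6] T [-0.01  0.07  0.03] op 0.0436
```

View pics/w27.png

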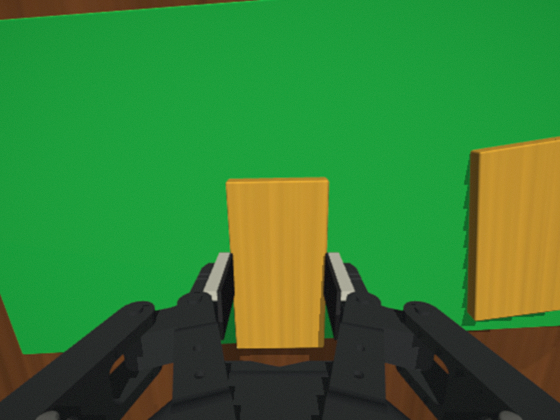

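Call:
{"fn": "play_rows", "kwargs": {
  "commands": [
    [0,0,0,0.02,0],
    [0,0,0,0.05,4],
    [0,0,0,0.08,10],
    [0,0.001,0.01,0.11,17],
    [0,0.002,0.03,0.13,24]
  ]
}}

```text
clock: 33.77
eef_pos: [0.545, -0.1444, 0.1614]
eef_rot: [[-0.4, 0.917, 0.003], [0.917, 0.4, -0.003], [-0.004, 0.002, -1.0]]
ft_force: [0.6, 0.8, -0.3]
opening: 0.0436
```

Call:
{"fn": "play_rows", "kwargs": {
  "commands": [
    [0,0.001,0.02,0,6.8],
    [0,0.002,0.04,0,13.6],
    [0,0.003,0.06,0,20.4],
    [0,0.004,0.08,0,27.2],
    [0,0.005,0.1,0,34]
  ]
}}

```text
clock: 34.18
eef_pos: [0.5486, -0.0414, 0.1585]
eef_rot: [[-0.845, 0.535, -0.0], [0.535, 0.845, 0.0], [0.0, -0.0, -1.0]]
ft_force: [-0.3, 0.2, -1.4]
opening: 0.0434
```

Call:
{"fn": "play_rows", "kwargs": {
  "commands": [
    [0,0.001,0.02,0,6.8],
    [0,0.002,0.04,0,13.6],
    [0,0.003,0.06,0,20.4],
    [0,0.004,0.08,0,27.2],
    [0,0.005,0.1,0,34]
  ]
}}

```text
clock: 34.6
eef_pos: [0.5536, 0.0586, 0.1583]
eef_rot: [[-1.0, -0.029, -0.0], [-0.029, 1.0, 0.0], [0.0, 0.0, -1.0]]
ft_force: [0.2, -0.3, -1.7]
opening: 0.0433
```

Call:
{"fn": "play_rows", "kwargs": {
  "commands": [
    [0,0.001,0.02,0,6.8],
    [0,0.002,0.04,0,13.6],
    [0,0.003,0.06,0,20.4],
    [0,0.004,0.08,0,27.2],
    [0,0.005,0.1,0,34]
  ]
}}

```text
clock: 35.02
eef_pos: [0.5586, 0.1586, 0.1583]
eef_rot: [[-0.812, -0.583, -0.0], [-0.583, 0.812, -0.0], [0.0, 0.0, -1.0]]
ft_force: [0.7, -0.1, -1.8]
opening: 0.0433
```

Call:
{"fn": "play_rows", "kwargs": {
  "commands": [
    [0,0,0.02,0,6.8],
    [0,0,0.032,0,13.6],
    [0,0,0.032,0,20.4],
    [0,0,0.032,0,27.2],
    [0,0,0.032,0,34]
  ]
}}

```text
clock: 35.43
eef_pos: [0.5585, 0.1901, 0.1582]
eef_rot: [[-0.346, -0.938, -0.001], [-0.938, 0.346, -0.0], [0.0, 0.001, -1.0]]
ft_force: [0.1, 0.3, -1.0]
opening: 0.0438
```

Call:
{"fn": "play_rows", "kwargs": {
  "commands": [
    [0,0,0,0,6.8],
    [0,0,0,-0.01,13.6],
    [0,0,0,-0.025,20.4],
    [0,0,0,-0.04,23],
    [0,0,0,-0.04,23]
  ]
}}

```text
clock: 35.85
eef_pos: [0.5567, 0.1893, 0.1154]
eef_rot: [[0.042, -0.999, -0.006], [-0.999, -0.042, -0.001], [0.001, 0.006, -1.0]]
ft_force: [-1.7, -0.8, -1.5]
opening: 0.0438
```

```bash
python3 - <<'E'
from plates import *
d=cam("wrist"); save(d,"w28.png"); s=st()
R=s["eef_rot"]; print(np.degrees(np.arctan2(R[1][0],R[0][0])), np.round(s["joint_pos"],1))
E
```

```text
t 35.9 p [0.5574 0.1894 0.1168] F [-0.1 -0.5 -1.4] T [0.01 0.04 0.03] op 0.0436
-87.73148786651682 [   7.9   25.6   92.2   -0.    62.5 -174.3]
```

View pics/w28.png

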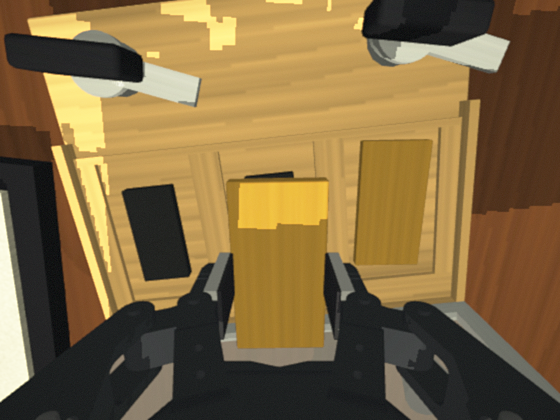

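Call:
{"fn": "play_rows", "kwargs": {
  "commands": [
    [0,0,0,-0.015,2],
    [0,0,0,-0.03,2],
    [0,0,0,-0.045,2],
    [0,0,0,-0.055,2],
    [0,0,0,-0.06,2]
  ]
}}

```text
clock: 36.32
eef_pos: [0.5585, 0.1896, 0.0578]
eef_rot: [[0.074, -0.997, -0.001], [-0.997, -0.074, -0.0], [0.0, 0.001, -1.0]]
ft_force: [-1.2, -0.6, -1.7]
opening: 0.0437
```

Call:
{"fn": "play_rows", "kwargs": {
  "commands": [
    [0,0,0,0,0],
    [0,0,0,0,0],
    [0,0,0,-0.001,0],
    [0,0,0,-0.003,0],
    [0,0,0,-0.003,0]
  ]
}}

```text
clock: 36.73
eef_pos: [0.5591, 0.1897, 0.0559]
eef_rot: [[0.076, -0.997, 0.001], [-0.997, -0.076, 0.0], [-0.0, -0.001, -1.0]]
ft_force: [-0.3, -0.3, -1.4]
opening: 0.0439
```

```bash
python3 - <<'E'
from plates import *
st(); d=cam("wrist"); save(d,"w29.png"); s=st()
E
```

```text
t 36.73 p [0.5591 0.1897 0.0559] F [-0.3 -0.3 -1.4] T [ 0.01  0.04 -0.01] op 0.0439
t 36.78 p [0.559  0.1897 0.0559] F [-0.7 -0.2 -0.2] T [-0.01  0.02  0.  ] op 0.0434
```

Call:
{"fn": "play_rows", "kwargs": {
  "commands": [
    [0,0,0,-0.001,0],
    [0,0,0,-0.002,0],
    [0,0,0,-0.003,0],
    [0,0,0,-0.0035,0],
    [0,0,0,-0.0035,0]
  ]
}}

```text
clock: 37.2
eef_pos: [0.5588, 0.1896, 0.052]
eef_rot: [[0.076, -0.997, -0.0], [-0.997, -0.076, -0.0], [0.0, 0.0, -1.0]]
ft_force: [0.3, -0.1, -0.3]
opening: 0.0432
```

Call:
{"fn": "play_rows", "kwargs": {
  "commands": [
    [0,0,0,0,0],
    [0.54,0,0,0,0],
    [0.57,0,0,0,0],
    [0.6,0,0,0,0],
    [0.6,0,0,0,0]
  ]
}}

```text
clock: 37.62
eef_pos: [0.5591, 0.1897, 0.0522]
eef_rot: [[0.076, -0.997, 0.0], [-0.997, -0.076, 0.0], [-0.0, -0.0, -1.0]]
ft_force: [-0.8, -0.4, 0.2]
opening: 0.0511
```

Call:
{"fn": "play_rows", "kwargs": {
  "commands": [
    [0.6,0,0,0.005,0],
    [0.6,0,0,0.015,0],
    [0.6,0,0,0.03,0],
    [0.4,0,0,0.05,0],
    [0.2,0,0,0.06,0]
  ]
}}

```text
clock: 38.03
eef_pos: [0.5601, 0.1899, 0.1151]
eef_rot: [[0.076, -0.997, 0.004], [-0.997, -0.076, 0.001], [-0.0, -0.004, -1.0]]
ft_force: [0.4, 1.3, -0.6]
opening: 0.0282
```

```bash
python3 - <<'E'
from plates import *
d=plates("wrist",.040); save(d,"w30.png"); st()
E
```

```text
wrist 0.93 c 0.5585 0.1875 size [0.0468 0.0909] longyaw 95.5 px [280. 218.]
wrist 0.72 c 0.4825 0.1704 size [0.046 0.087] longyaw 93.5 px [398. 204.]
t 38.13 p [0.5607 0.19   0.115 ] F [ 0.2 -0.1 -0.7] T [ 0.02 -0.03  0.04] op 0.0172
```

View pics/w30.png

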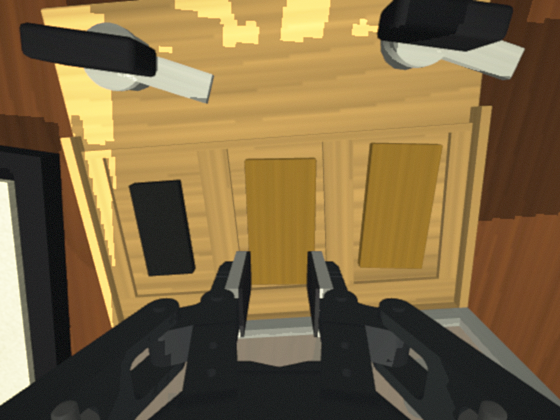

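Call:
{"fn": "play_rows", "kwargs": {
  "commands": [
    [0,-0.002,-0.001,-0.01,0],
    [0,-0.002,-0.001,-0.02,0],
    [0,-0.002,-0.001,-0.035,0],
    [0,-0.002,-0.001,-0.045,0],
    [0,-0.002,-0.001,-0.048,0]
  ]
}}

```text
clock: 38.55
eef_pos: [0.5543, 0.1882, 0.0601]
eef_rot: [[0.076, -0.997, -0.007], [-0.997, -0.076, -0.001], [0.0, 0.007, -1.0]]
ft_force: [0.0, -0.1, 0.2]
opening: 0.0002
```

Call:
{"fn": "play_rows", "kwargs": {
  "commands": [
    [0,0,0,-0.002,0],
    [0,0,0,-0.004,0],
    [0,0,0,-0.006,0],
    [0,0,0,-0.008,0],
    [0,0,0,-0.01,0]
  ]
}}

```text
clock: 38.97
eef_pos: [0.557, 0.1887, 0.0545]
eef_rot: [[0.076, -0.997, 0.001], [-0.997, -0.076, 0.0], [0.0, -0.001, -1.0]]
ft_force: [-0.9, -0.3, 2.1]
opening: -0.0001
```

Call:
{"fn": "play_rows", "kwargs": {
  "commands": [
    [0,0,0,-0.0015,0],
    [0,0,0,-0.003,0],
    [0,0,0,-0.004,0],
    [0,0,0,-0.005,0],
    [0,0,0,-0.006,0]
  ]
}}

```text
clock: 39.38
eef_pos: [0.5572, 0.1887, 0.0507]
eef_rot: [[0.076, -0.997, 0.001], [-0.997, -0.076, -0.0], [0.0, -0.001, -1.0]]
ft_force: [-10.0, -2.4, 29.4]
opening: 0.0002
```

Call:
{"fn": "play_rows", "kwargs": {
  "commands": [
    [0,0,0,0.01,0],
    [0,0,0,0.03,0],
    [0,0,0,0.06,0],
    [0.2,0,0,0.08,0],
    [0.2,0,0,0.08,0]
  ]
}}

```text
clock: 39.8
eef_pos: [0.5601, 0.1892, 0.1329]
eef_rot: [[0.076, -0.997, 0.009], [-0.997, -0.076, 0.001], [-0.001, -0.009, -1.0]]
ft_force: [1.5, -0.5, 0.1]
opening: 0.017
```

```bash
python3 - <<'E'
from plates import *
d=plates("wrist",.032); save(d,"w31.png"); st()
plates("top",.011)
E
```

```text
wrist 0.95 c 0.4791 0.1728 size [0.0488 0.0915] longyaw 93.5 px [390. 198.]
wrist 0.92 c 0.5586 0.1875 size [0.0461 0.0903] longyaw 95.6 px [281. 208.]
t 39.9 p [0.5576 0.1888 0.1289] F [ 0.6 -0.3 -1.2] T [ 0.04  0.02 -0.04] op 0.0169
top 0.67 c 0.6603 -0.1571 size [0.0456 0.0907] longyaw 97.4 px [338. 142.]
top 0.66 c 0.4823 0.1423 size [0.0248 0.0457] longyaw 183.5 px [235. 207.]
top 0.55 c 0.2432 -0.3441 size [0.0475 0.0904] longyaw 120.5 px [411. 288.]
```

View pics/w31.png

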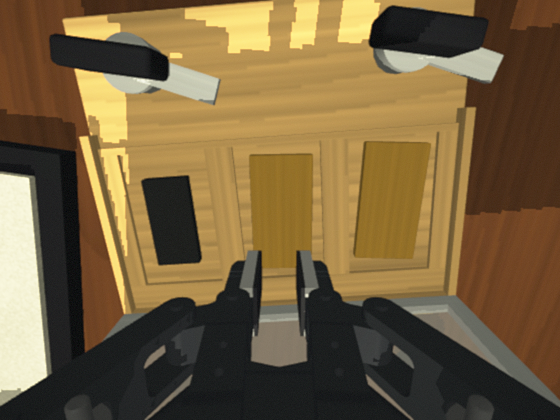

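Call:
{"fn": "play_rows", "kwargs": {
  "commands": [
    [0.4,0,-0.01,0.02,-6.8],
    [0.6,0.005,-0.02,0.03,-13.6],
    [0.8,0.01,-0.04,0.03,-20.4],
    [0.8,0.015,-0.06,0.03,-27.2],
    [0.8,0.02,-0.08,0.03,-34]
  ]
}}

```text
clock: 40.42
eef_pos: [0.5763, 0.1081, 0.1566]
eef_rot: [[-0.499, -0.866, -0.002], [-0.866, 0.499, 0.0], [0.001, 0.002, -1.0]]
ft_force: [-0.1, -0.0, 0.2]
opening: 0.0679
```

Call:
{"fn": "play_rows", "kwargs": {
  "commands": [
    [0.8,0.006,-0.02,0,-6.8],
    [0.8,0.012,-0.04,0,-13.6],
    [0.8,0.018,-0.06,0,-20.4],
    [0.8,0.024,-0.08,0,-27.2],
    [0.8,0.03,-0.1,0,-34]
  ]
}}

```text
clock: 40.83
eef_pos: [0.6062, 0.0077, 0.1561]
eef_rot: [[-0.899, -0.438, -0.003], [-0.438, 0.899, 0.001], [0.003, 0.002, -1.0]]
ft_force: [0.6, 1.0, -0.2]
opening: 0.0683
```

Call:
{"fn": "play_rows", "kwargs": {
  "commands": [
    [0.8,0.006,-0.02,0,-6.8],
    [0.8,0.012,-0.04,0,-13.6],
    [0.8,0.018,-0.06,0,-20.4],
    [0.8,0.024,-0.08,0,-27.2],
    [0.8,0.03,-0.1,0,-34]
  ]
}}

```text
clock: 41.25
eef_pos: [0.6362, -0.0921, 0.1559]
eef_rot: [[-0.99, 0.139, -0.003], [0.139, 0.99, 0.001], [0.003, 0.001, -1.0]]
ft_force: [0.4, 0.3, 0.3]
opening: 0.0683
```

Call:
{"fn": "play_rows", "kwargs": {
  "commands": [
    [0.8,0.006,-0.02,0,-6.8],
    [0.8,0.012,-0.04,0,-13.6],
    [0.8,0.018,-0.06,0,-20.4],
    [0.8,0.02,-0.065,0,-27.2],
    [0.8,0.021,-0.065,0,-34]
  ]
}}

```text
clock: 41.67
eef_pos: [0.6574, -0.1584, 0.1556]
eef_rot: [[-0.742, 0.671, -0.003], [0.671, 0.742, 0.001], [0.003, -0.001, -1.0]]
ft_force: [-0.1, 1.1, -1.0]
opening: 0.0683
```

Call:
{"fn": "play_rows", "kwargs": {
  "commands": [
    [0.8,0,0,0,-6.8],
    [0.8,0,0,0,-13.6],
    [0.8,0,0,0,-20.4],
    [0.8,0,0,0,-27.2],
    [0.8,0,0,0,-34]
  ]
}}

```text
clock: 42.08
eef_pos: [0.657, -0.1561, 0.1557]
eef_rot: [[-0.242, 0.97, -0.003], [0.97, 0.242, 0.001], [0.002, -0.003, -1.0]]
ft_force: [-0.9, 0.1, -0.3]
opening: 0.0685
```

Call:
{"fn": "play_rows", "kwargs": {
  "commands": [
    [0.8,0,0,0,-6],
    [0.8,0,0,0,-6],
    [0.8,0,0,0,-6],
    [0.8,0,0,0,-6],
    [0.8,0,0,0,-6]
  ]
}}

```text
clock: 42.5
eef_pos: [0.6577, -0.1563, 0.1574]
eef_rot: [[-0.147, 0.989, -0.001], [0.989, 0.147, 0.0], [0.001, -0.001, -1.0]]
ft_force: [0.7, -0.0, 0.7]
opening: 0.0681
```

```bash
python3 - <<'E'
from plates import *
d=plates("wrist",.011); save(d,"w32.png"); s=st()
R=s["eef_rot"]; print(np.degrees(np.arctan2(R[1][0],R[0][0])), np.round(s["joint_pos"],1))
E
```

```text
wrist 0.55 c 0.6601 -0.1571 size [0.0471 0.0908] longyaw 98.5 px [282. 196.]
wrist 0.44 c 0.414 -0.3434 size [0.0487 0.0951] longyaw 50.2 px [ 26. 339.]
t 42.6 p [ 0.6578 -0.1563  0.1578] F [ 0.5  0.5 -0.4] T [-0.01 -0.02  0.  ] op 0.0684
98.41214768093185 [-22.8  31.4  75.9   0.   72.7 -31.2]
```

View pics/w32.png

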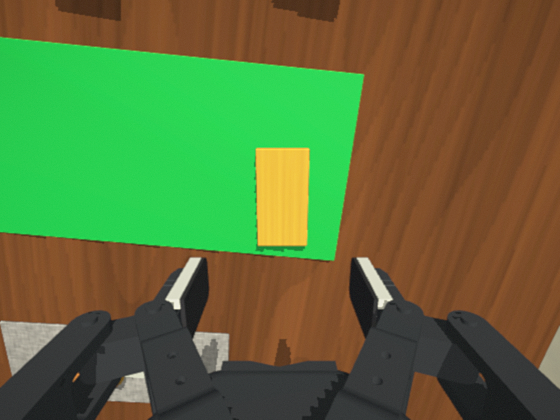

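Call:
{"fn": "play_rows", "kwargs": {
  "commands": [
    [0.75,0.002,0,-0.03,0],
    [0.75,0.002,0,-0.06,0],
    [0.75,0.002,0,-0.09,0],
    [0.75,0.002,0,-0.115,0],
    [0.75,0.002,0,-0.125,0]
  ]
}}

```text
clock: 43.02
eef_pos: [0.6574, -0.1554, 0.0288]
eef_rot: [[-0.146, 0.989, -0.006], [0.989, 0.146, 0.002], [0.003, -0.005, -1.0]]
ft_force: [-0.5, 0.1, 0.5]
opening: 0.0642
```

Call:
{"fn": "play_rows", "kwargs": {
  "commands": [
    [0.75,0,0,-0.002,0],
    [0.75,0,0,-0.004,0],
    [0.75,0,0,-0.006,0],
    [0.75,0,0,-0.006,0],
    [0.75,0,0,-0.006,0]
  ]
}}

```text
clock: 43.43
eef_pos: [0.6608, -0.1567, 0.0287]
eef_rot: [[-0.145, 0.989, 0.003], [0.989, 0.145, -0.001], [-0.001, 0.002, -1.0]]
ft_force: [0.3, -0.5, 0.6]
opening: 0.0635
```

```bash
python3 - <<'E'
from plates import *
st(); d=cam("wrist"); save(d,"w33.png"); st()
E
```

```text
t 43.43 p [ 0.6608 -0.1567  0.0287] F [ 0.3 -0.5  0.6] T [-0.02 -0.04  0.  ] op 0.0635
t 43.48 p [ 0.6607 -0.1567  0.0285] F [ 0.8 -1.5  0.1] T [-0.09 -0.01  0.02] op 0.0642
```

View pics/w33.png

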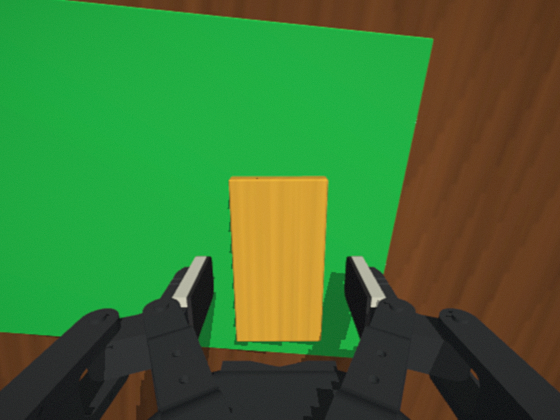

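Call:
{"fn": "play_rows", "kwargs": {
  "commands": [
    [0.75,0,0,-0.002,0],
    [0.75,0,0,-0.004,0],
    [0.75,0,0,-0.004,0],
    [0.75,0,0,-0.004,0],
    [0.75,0,0,-0.004,0]
  ]
}}

```text
clock: 43.9
eef_pos: [0.6598, -0.1563, 0.0229]
eef_rot: [[-0.145, 0.989, -0.0], [0.989, 0.145, 0.0], [0.0, -0.0, -1.0]]
ft_force: [-0.1, 0.0, 1.5]
opening: 0.0642
```

Call:
{"fn": "play_rows", "kwargs": {
  "commands": [
    [0.6,0,0,0,0],
    [0.3,0,0,0,0],
    [0,0,0,0,0],
    [0,0,0,0,0],
    [0,0,0,0,0]
  ]
}}

```text
clock: 44.32
eef_pos: [0.6602, -0.1565, 0.0236]
eef_rot: [[-0.145, 0.989, 0.001], [0.989, 0.145, -0.0], [-0.0, 0.001, -1.0]]
ft_force: [-0.4, -0.7, 4.3]
opening: 0.0437
```

Call:
{"fn": "play_rows", "kwargs": {
  "commands": [
    [0,0,0,0.001,0],
    [0,0,0,0.003,0],
    [0,0,0,0.006,0],
    [0,0,0,0.01,0],
    [0,0,0,0.01,0]
  ]
}}

```text
clock: 44.73
eef_pos: [0.6602, -0.1565, 0.0337]
eef_rot: [[-0.145, 0.989, 0.001], [0.989, 0.145, -0.0], [-0.0, 0.001, -1.0]]
ft_force: [0.7, -0.9, -2.5]
opening: 0.044
```

```bash
python3 - <<'E'
from plates import *
st(); d=cam("wrist"); save(d,"w34.png"); st()
E
```

```text
t 44.73 p [ 0.6602 -0.1565  0.0337] F [ 0.7 -0.9 -2.5] T [-0.03  0.01 -0.01] op 0.044
t 44.78 p [ 0.6602 -0.1565  0.0335] F [-0.2 -0.6 -1.6] T [-0.04 -0.01  0.01] op 0.0438
```

View pics/w34.png

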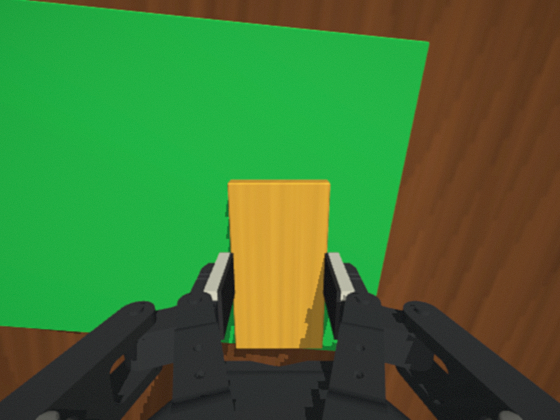

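Call:
{"fn": "play_rows", "kwargs": {
  "commands": [
    [0,0,0,0.02,0],
    [0,0,0,0.05,4],
    [0,0,0,0.08,10],
    [0,-0.001,0.01,0.11,17],
    [0,-0.002,0.03,0.127,24]
  ]
}}

```text
clock: 45.2
eef_pos: [0.6592, -0.1289, 0.1639]
eef_rot: [[-0.538, 0.843, 0.005], [0.843, 0.538, -0.003], [-0.005, 0.003, -1.0]]
ft_force: [0.7, 0.5, -0.8]
opening: 0.0435
```

Call:
{"fn": "play_rows", "kwargs": {
  "commands": [
    [0,-0.001,0.02,0,6.8],
    [0,-0.002,0.04,0,13.6],
    [0,-0.003,0.06,0,20.4],
    [0,-0.004,0.08,0,27.2],
    [0,-0.006,0.1,0,34]
  ]
}}

```text
clock: 45.62
eef_pos: [0.6517, -0.0254, 0.16]
eef_rot: [[-0.918, 0.396, 0.0], [0.396, 0.918, 0.0], [-0.0, 0.0, -1.0]]
ft_force: [-0.1, 1.0, -1.9]
opening: 0.0434
```

Call:
{"fn": "play_rows", "kwargs": {
  "commands": [
    [0,-0.001,0.02,0,6.8],
    [0,-0.002,0.04,0,13.6],
    [0,-0.003,0.06,0,20.4],
    [0,-0.004,0.08,0,27.2],
    [0,-0.006,0.1,0,34]
  ]
}}

```text
clock: 46.03
eef_pos: [0.6457, 0.0746, 0.1599]
eef_rot: [[-0.983, -0.185, -0.0], [-0.185, 0.983, 0.0], [0.0, 0.0, -1.0]]
ft_force: [-0.6, 0.6, -2.2]
opening: 0.0436
```

Call:
{"fn": "play_rows", "kwargs": {
  "commands": [
    [0,-0.001,0.02,0,6.8],
    [0,-0.002,0.04,0,13.6],
    [0,-0.003,0.06,0,20.4],
    [0,-0.004,0.08,0,27.2],
    [0,-0.006,0.1,0,34]
  ]
}}

```text
clock: 46.45
eef_pos: [0.6397, 0.1746, 0.1598]
eef_rot: [[-0.711, -0.703, -0.0], [-0.703, 0.711, -0.0], [0.0, 0.0, -1.0]]
ft_force: [-0.5, -0.3, -1.9]
opening: 0.0435
```

Call:
{"fn": "play_rows", "kwargs": {
  "commands": [
    [0,-0.001,0.02,0,6.8],
    [0,-0.002,0.028,0,13.6],
    [0,-0.002,0.028,0,20.4],
    [0,-0.002,0.028,0,27.2],
    [0,-0.002,0.028,0,34]
  ]
}}

```text
clock: 46.87
eef_pos: [0.6376, 0.2022, 0.1598]
eef_rot: [[-0.195, -0.981, -0.0], [-0.981, 0.195, -0.0], [0.0, 0.0, -1.0]]
ft_force: [0.2, -1.2, -0.7]
opening: 0.0434
```

Call:
{"fn": "play_rows", "kwargs": {
  "commands": [
    [0,0,0,0,6.8],
    [0,0,0,-0.01,13.6],
    [0,0,0,-0.025,15.5],
    [0,0,0,-0.04,15.5],
    [0,0,0,-0.04,15.5]
  ]
}}

```text
clock: 47.28
eef_pos: [0.6357, 0.2013, 0.1165]
eef_rot: [[0.067, -0.998, -0.006], [-0.998, -0.067, -0.001], [0.0, 0.006, -1.0]]
ft_force: [-0.7, 0.2, -2.7]
opening: 0.0438
```

```bash
python3 - <<'E'
from plates import *
d=cam("wrist"); save(d,"w35.png"); s=st()
R=s["eef_rot"]; print(np.degrees(np.arctan2(R[1][0],R[0][0])), np.round(s["joint_pos"],1))
E
```

```text
t 47.33 p [0.6364 0.2014 0.1181] F [ 1.  -0.6 -0.2] T [-0.01 -0.05  0.02] op 0.0435
-86.17585695102392 [   8.    32.7   79.7   -0.    67.9 -175.8]
```

View pics/w35.png

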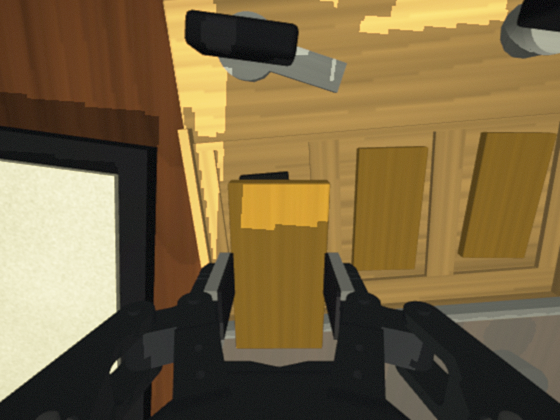

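Call:
{"fn": "play_rows", "kwargs": {
  "commands": [
    [0,0,0,-0.015,0],
    [0,0,0,-0.03,0],
    [0,0,0,-0.045,0],
    [0,0,0,-0.058,0],
    [0,0,0,-0.062,0]
  ]
}}

```text
clock: 47.75
eef_pos: [0.637, 0.2015, 0.0564]
eef_rot: [[0.067, -0.998, -0.002], [-0.998, -0.067, -0.0], [0.0, 0.002, -1.0]]
ft_force: [-0.3, -0.2, -1.6]
opening: 0.0432
```

Call:
{"fn": "play_rows", "kwargs": {
  "commands": [
    [0,0,0,0,0],
    [0,0,0,0,0],
    [0,0,0,-0.001,0],
    [0,0,0,-0.002,0],
    [0,0,0,-0.002,0]
  ]
}}

```text
clock: 48.17
eef_pos: [0.6383, 0.2017, 0.0567]
eef_rot: [[0.067, -0.998, 0.001], [-0.998, -0.067, 0.0], [-0.0, -0.001, -1.0]]
ft_force: [-0.3, 0.3, -1.6]
opening: 0.0434
```

```bash
python3 - <<'E'
from plates import *
st(); d=cam("wrist"); save(d,"w36.png"); s=st()
E
```

```text
t 48.17 p [0.6383 0.2017 0.0567] F [-0.3  0.3 -1.6] T [ 0.   -0.01 -0.04] op 0.0434
t 48.22 p [0.6382 0.2017 0.0566] F [ 1.2 -0.4 -2. ] T [-0.02 -0.01 -0.02] op 0.0431
```

View pics/w36.png

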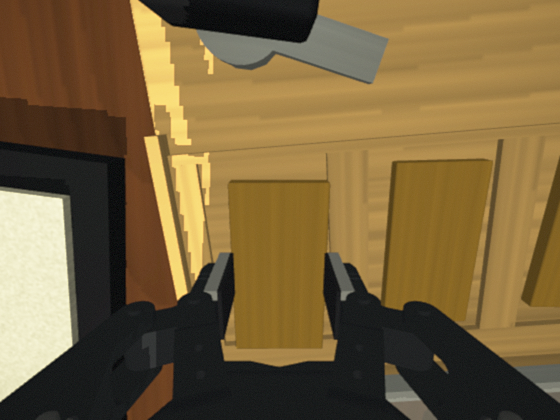

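Call:
{"fn": "play_rows", "kwargs": {
  "commands": [
    [0,0,0,-0.001,0],
    [0,0,0,-0.002,0],
    [0,0,0,-0.003,0],
    [0,0,0,-0.0035,0],
    [0,0,0,-0.0035,0]
  ]
}}

```text
clock: 48.63
eef_pos: [0.6378, 0.2016, 0.0525]
eef_rot: [[0.067, -0.998, -0.0], [-0.998, -0.067, -0.0], [0.0, 0.0, -1.0]]
ft_force: [0.2, 0.8, -1.2]
opening: 0.0433
```

Call:
{"fn": "play_rows", "kwargs": {
  "commands": [
    [0,0,0,0,0],
    [0.54,0,0,0,0],
    [0.56,0,0,0,0],
    [0.57,0,0,0,0],
    [0.57,0,0,0,0]
  ]
}}

```text
clock: 49.05
eef_pos: [0.638, 0.2017, 0.0527]
eef_rot: [[0.067, -0.998, 0.0], [-0.998, -0.067, 0.0], [-0.0, -0.0, -1.0]]
ft_force: [-0.9, -0.5, 0.5]
opening: 0.0485
```

Call:
{"fn": "play_rows", "kwargs": {
  "commands": [
    [0.57,0,0,0.005,0],
    [0.57,0,0,0.015,0],
    [0.57,0,0,0.03,0],
    [0.4,0,0,0.05,0],
    [0.2,0,0,0.06,0]
  ]
}}

```text
clock: 49.47
eef_pos: [0.6392, 0.2019, 0.1159]
eef_rot: [[0.067, -0.998, 0.004], [-0.998, -0.067, 0.001], [-0.0, -0.004, -1.0]]
ft_force: [1.0, 1.0, -0.2]
opening: 0.0256
```

```bash
python3 - <<'E'
from plates import *
d=plates("wrist",.040); save(d,"w37.png"); st()
E
```

```text
wrist 0.72 c 0.5627 0.1856 size [0.0457 0.0877] longyaw 95.4 px [395. 207.]
wrist 0.56 c 0.4868 0.1711 size [0.0491 0.0875] longyaw 93.0 px [513. 194.]
wrist 0.56 c 0.6375 0.2003 size [0.0458 0.0903] longyaw 93.9 px [281. 218.]
wrist 0.47 c 0.4468 0.2732 size [0.0677 0.1576] longyaw 148.2 px [508. 337.]
t 49.57 p [0.6398 0.202  0.1159] F [ 0.7  0.7 -0.3] T [ 0.01 -0.02  0.  ] op 0.0165
```

View pics/w37.png

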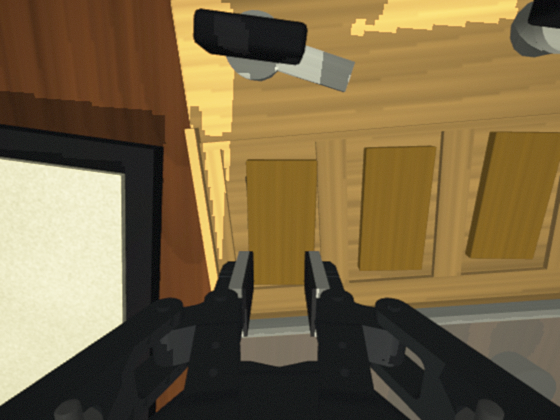

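Plate C sits unpressed at (0.6375, 0.2003). Press it.

Call:
{"fn": "play_rows", "kwargs": {
  "commands": [
    [0,-0.001,-0.001,-0.01,0],
    [0,-0.001,-0.001,-0.02,0],
    [0,-0.001,-0.001,-0.035,0],
    [0,-0.001,-0.001,-0.045,0],
    [0,-0.001,-0.001,-0.048,0]
  ]
}}

```text
clock: 49.98
eef_pos: [0.6342, 0.2002, 0.06]
eef_rot: [[0.067, -0.998, -0.007], [-0.998, -0.067, -0.001], [0.001, 0.007, -1.0]]
ft_force: [-1.0, -0.4, -0.2]
opening: 0.0001
```

Call:
{"fn": "play_rows", "kwargs": {
  "commands": [
    [0,0,0,-0.002,0],
    [0,0,0,-0.004,0],
    [0,0,0,-0.006,0],
    [0,0,0,-0.008,0],
    [0,0,0,-0.01,0]
  ]
}}

```text
clock: 50.4
eef_pos: [0.6372, 0.2007, 0.0552]
eef_rot: [[0.067, -0.998, 0.001], [-0.998, -0.067, 0.0], [-0.0, -0.001, -1.0]]
ft_force: [-0.3, -0.5, 2.3]
opening: 0.0002
```

Call:
{"fn": "play_rows", "kwargs": {
  "commands": [
    [0,0,0,-0.0015,0],
    [0,0,0,-0.003,0],
    [0,0,0,-0.004,0],
    [0,0,0,-0.005,0],
    [0,0,0,-0.006,0]
  ]
}}

```text
clock: 50.82
eef_pos: [0.6373, 0.2007, 0.0507]
eef_rot: [[0.067, -0.998, 0.001], [-0.998, -0.067, 0.0], [0.0, -0.001, -1.0]]
ft_force: [-6.0, -1.7, 20.6]
opening: 0.0
```

Call:
{"fn": "play_rows", "kwargs": {
  "commands": [
    [0,0,0,0.01,0],
    [0,0,0,0.03,0],
    [0,0,0,0.06,0],
    [0,0,0,0.1,0],
    [0,0,0,0.12,0]
  ]
}}

```text
clock: 51.23
eef_pos: [0.6384, 0.2009, 0.1731]
eef_rot: [[0.067, -0.998, 0.005], [-0.998, -0.067, 0.001], [-0.0, -0.005, -1.0]]
ft_force: [0.2, 0.6, 0.8]
opening: -0.0003
```

```bash
python3 - <<'E'
from plates import *
d=plates("wrist",.032); save(d,"w38.png"); s=st(); print(s["joint_pos"].round(1) if hasattr(s["joint_pos"],"round") else s["joint_pos"])
d=cam("side"); save(d,"s38.png")
im=cv2.imread("pics/s38.png"); cv2.imwrite("pics/s38c.png",cv2.resize(im[130:290,150:310],None,fx=4.5,fy=3.6))
E
```

```text
wrist 0.9 c 0.6377 0.2006 size [0.047  0.0915] longyaw 93.3 px [280. 197.]
wrist 0.89 c 0.4799 0.1729 size [0.0492 0.0902] longyaw 93.6 px [466. 178.]
wrist 0.71 c 0.5593 0.1876 size [0.0471 0.0902] longyaw 95.4 px [371. 189.]
t 51.33 p [0.6398 0.2012 0.1743] F [-1.1  0.   0.8] T [ 0.04 -0.04  0.01] op 0.0004
[   7.9   29.8   76.3    0.    73.3 -175.9]
```

View pics/w38.png

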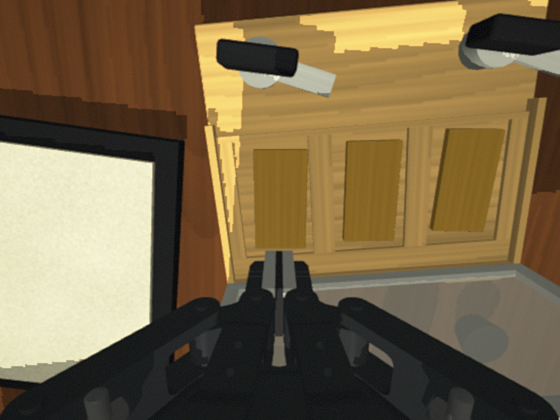

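View pics/s38c.png

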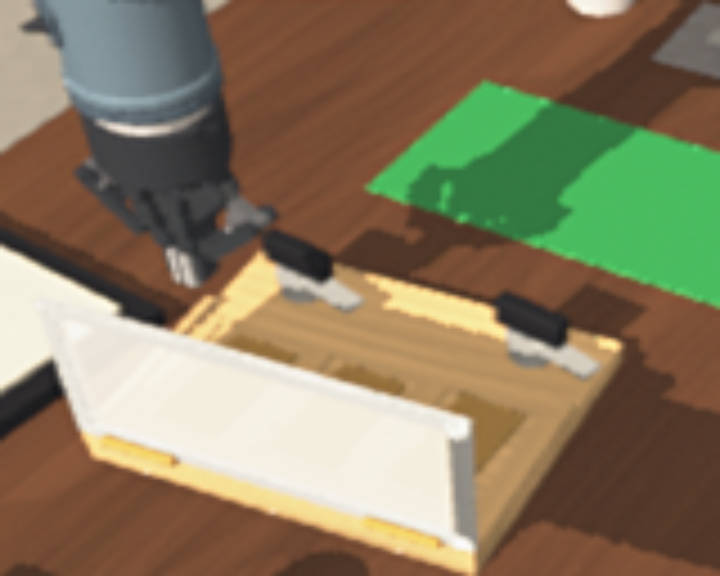

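Call:
{"fn": "play_rows", "kwargs": {
  "commands": [
    [0,0,0,0.03,0],
    [0,0,0,0.06,0],
    [0,-0.03,0.02,0.065,0],
    [0,-0.06,0.05,0.065,0],
    [0,-0.09,0.08,0.065,0]
  ]
}}

```text
clock: 51.8
eef_pos: [0.547, 0.2793, 0.2324]
eef_rot: [[0.064, -0.998, -0.001], [-0.998, -0.064, -0.0], [0.0, 0.001, -1.0]]
ft_force: [0.2, 0.8, 0.0]
opening: -0.0003
```

Call:
{"fn": "play_rows", "kwargs": {
  "commands": [
    [0,-0.009,0.018,0,0],
    [0,-0.009,0.018,0,0],
    [0,-0.009,0.018,0,0],
    [0,-0.009,0.018,-0.01,0],
    [0,-0.009,0.018,-0.02,0]
  ]
}}

```text
clock: 52.22
eef_pos: [0.5398, 0.2967, 0.2124]
eef_rot: [[0.066, -0.998, 0.0], [-0.998, -0.066, -0.0], [0.0, -0.0, -1.0]]
ft_force: [0.3, 1.3, 0.0]
opening: -0.0003
```

```bash
python3 - <<'E'
from plates import *
d=cam("side"); save(d,"s39.png"); s=st()
d=cam("top"); save(d,"t39.png")
im=cv2.imread("pics/s39.png"); cv2.imwrite("pics/s39c.png",cv2.resize(im[130:290,150:310],None,fx=4.5,fy=3.6))
R=s["eef_rot"]; print(np.degrees(np.arctan2(R[1][0],R[0][0])))
E
```

```text
t 52.27 p [0.5384 0.2961 0.2094] F [-0.6 -0.7 -1.5] T [ 0.01 -0.   -0.  ] op -0.0005
-86.25015049422964
```

View pics/s39c.png

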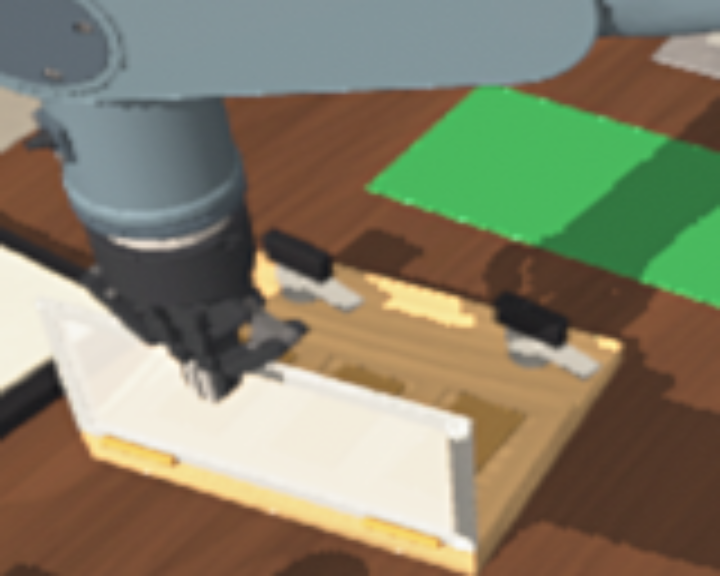

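View pics/t39.png

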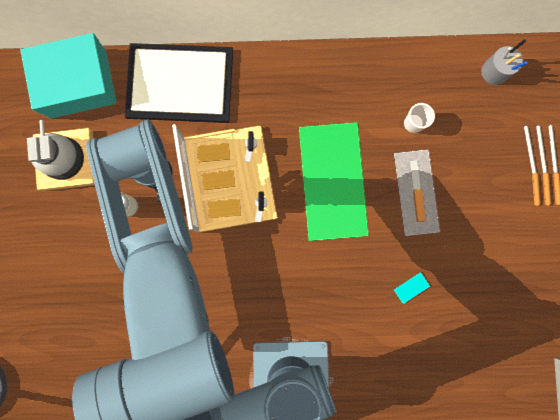

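Call:
{"fn": "play_rows", "kwargs": {
  "commands": [
    [0,0,0,-0.015,0],
    [0,0,0,-0.03,0],
    [0,0,0,-0.042,0],
    [0,0,0,-0.044,0],
    [0,0,0,-0.044,0]
  ]
}}

```text
clock: 52.73
eef_pos: [0.5387, 0.2966, 0.1681]
eef_rot: [[0.066, -0.998, -0.003], [-0.998, -0.066, -0.001], [0.001, 0.003, -1.0]]
ft_force: [0.1, -0.4, 0.0]
opening: 0.0
```

Call:
{"fn": "play_rows", "kwargs": {
  "commands": [
    [0,0.001,-0.008,0,0],
    [0,0.002,-0.016,0,0],
    [0,0.004,-0.024,0,0],
    [0,0.005,-0.032,0,0],
    [0,0.006,-0.04,-0.001,0]
  ]
}}

```text
clock: 53.15
eef_pos: [0.5455, 0.2568, 0.1692]
eef_rot: [[0.067, -0.998, 0.002], [-0.998, -0.067, 0.001], [-0.001, -0.002, -1.0]]
ft_force: [-0.3, 2.4, 0.4]
opening: -0.0
```

```bash
python3 - <<'E'
from plates import *
d=cam("side"); save(d,"s40.png"); s=st()
im=cv2.imread("pics/s40.png"); cv2.imwrite("pics/s40c.png",cv2.resize(im[130:290,150:310],None,fx=4.5,fy=3.6))
E
```

```text
t 53.2 p [0.5457 0.2553 0.1689] F [-0.4 -0.6  1.3] T [0.07 0.01 0.01] op -0.0003
```

View pics/s40c.png

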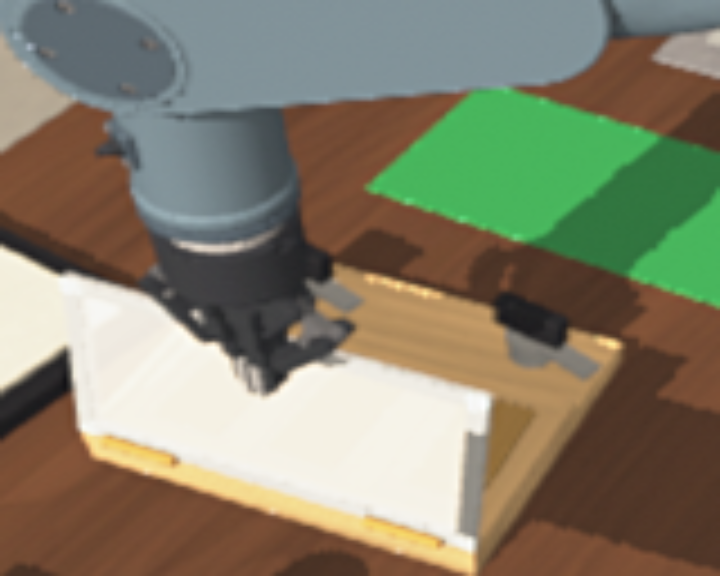

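Call:
{"fn": "play_rows", "kwargs": {
  "commands": [
    [0,0.001,-0.008,-0.004,0],
    [0,0.0025,-0.017,-0.008,0],
    [0,0.004,-0.027,-0.012,0],
    [0,0.0055,-0.036,-0.017,0],
    [0,0.007,-0.046,-0.023,0]
  ]
}}

```text
clock: 53.62
eef_pos: [0.5521, 0.2105, 0.1451]
eef_rot: [[0.067, -0.998, 0.0], [-0.998, -0.067, -0.0], [0.0, -0.0, -1.0]]
ft_force: [0.7, 0.8, 1.1]
opening: 0.0001
```

Call:
{"fn": "play_rows", "kwargs": {
  "commands": [
    [0,0.001,-0.006,-0.006,0],
    [0,0.002,-0.012,-0.011,0],
    [0,0.003,-0.017,-0.016,0],
    [0,0.004,-0.022,-0.022,0],
    [0,0.004,-0.026,-0.028,0]
  ]
}}

```text
clock: 54.03
eef_pos: [0.5561, 0.185, 0.1168]
eef_rot: [[0.067, -0.998, 0.0], [-0.998, -0.067, -0.0], [0.0, -0.0, -1.0]]
ft_force: [0.3, -0.1, 0.9]
opening: -0.0001
```

```bash
python3 - <<'E'
from plates import *
d=cam("side"); save(d,"s41.png"); s=st()
im=cv2.imread("pics/s41.png"); cv2.imwrite("pics/s41c.png",cv2.resize(im[130:290,150:310],None,fx=4.5,fy=3.6))
E
```

```text
t 54.08 p [0.5554 0.1844 0.1155] F [-0.8 -0.5 -0.6] T [ 0.   -0.    0.03] op -0.0003
```

View pics/s41c.png

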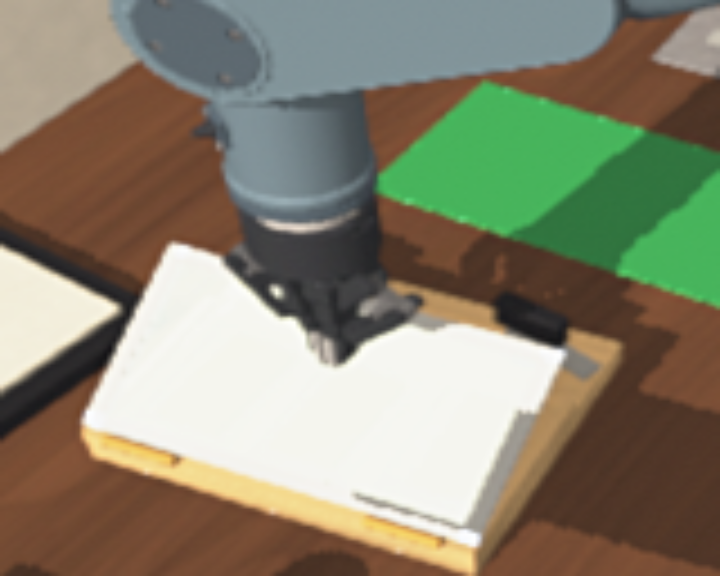

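Call:
{"fn": "play_rows", "kwargs": {
  "commands": [
    [0,0.001,-0.008,-0.01,0],
    [0,0.002,-0.015,-0.02,0],
    [0,0.003,-0.02,-0.03,0],
    [0,0.003,-0.022,-0.039,0],
    [0,0.003,-0.024,-0.045,0]
  ]
}}

```text
clock: 54.5
eef_pos: [0.5584, 0.1613, 0.0708]
eef_rot: [[0.066, -0.998, -0.002], [-0.998, -0.066, -0.001], [0.001, 0.002, -1.0]]
ft_force: [1.0, 0.2, 0.6]
opening: 0.0001
```

Call:
{"fn": "play_rows", "kwargs": {
  "commands": [
    [0,0,-0.003,-0.003,0],
    [0,0,-0.006,-0.005,0],
    [0,0,-0.006,-0.007,0],
    [0,0,-0.006,-0.009,0],
    [0,0,-0.006,-0.0105,0]
  ]
}}

```text
clock: 54.92
eef_pos: [0.5589, 0.1579, 0.0621]
eef_rot: [[0.064, -0.998, 0.001], [-0.998, -0.064, -0.004], [0.004, -0.001, -1.0]]
ft_force: [0.2, 0.1, 0.3]
opening: -0.0005
```

```bash
python3 - <<'E'
from plates import *
d=cam("side"); save(d,"s42.png"); s=st()
im=cv2.imread("pics/s42.png"); cv2.imwrite("pics/s42c.png",cv2.resize(im[130:290,150:310],None,fx=4.5,fy=3.6))
E
```

```text
t 54.97 p [0.5588 0.1579 0.0619] F [ 0.3  0.2 -0.9] T [0.   0.   0.01] op -0.0001
```

View pics/s42c.png

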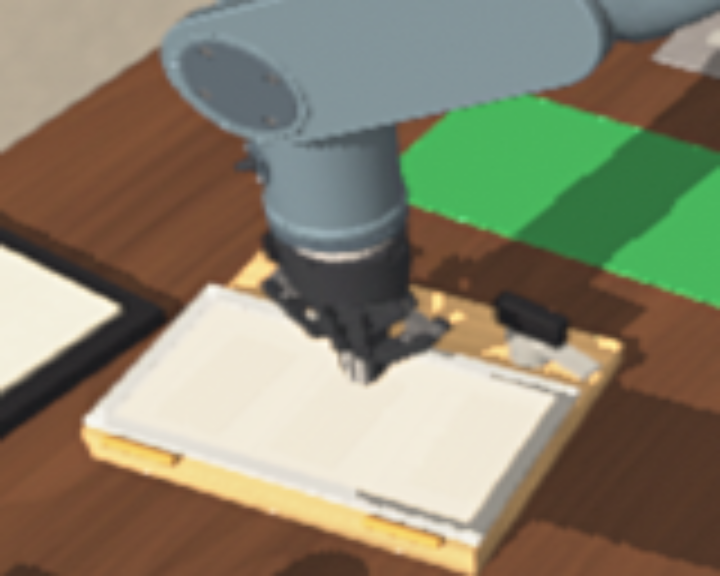

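Nearly closed; press until force rises.

Call:
{"fn": "play_rows", "kwargs": {
  "commands": [
    [0,0,0,-0.0005,0],
    [0,0,0,-0.001,0],
    [0,0,0,-0.0015,0],
    [0,0,0,-0.002,0],
    [0,0,0,-0.0025,0]
  ]
}}

```text
clock: 55.38
eef_pos: [0.5589, 0.1579, 0.0606]
eef_rot: [[0.064, -0.998, 0.001], [-0.998, -0.064, -0.004], [0.004, -0.001, -1.0]]
ft_force: [-4.5, -0.3, 12.6]
opening: 0.0001
```

Call:
{"fn": "play_rows", "kwargs": {
  "commands": [
    [0,0,0,-0.0005,0],
    [0,0,0,-0.001,0],
    [0,0,0,-0.001,0],
    [0,0,0,-0.001,0],
    [0,0,0,-0.001,0]
  ]
}}

```text
clock: 55.8
eef_pos: [0.5589, 0.1579, 0.0606]
eef_rot: [[0.064, -0.998, 0.002], [-0.998, -0.064, -0.004], [0.004, -0.001, -1.0]]
ft_force: [-4.8, -0.9, 15.4]
opening: -0.0002
```

Call:
{"fn": "play_rows", "kwargs": {
  "commands": [
    [0,0,0,0.02,0],
    [0,0,0,0.05,-6.8],
    [0.3,-0.01,-0.01,0.08,-13.6],
    [0.6,-0.03,-0.03,0.1,-20.4],
    [0.8,-0.05,-0.05,0.1,-27.2]
  ]
}}

```text
clock: 56.22
eef_pos: [0.5114, 0.1077, 0.1631]
eef_rot: [[-0.404, -0.915, 0.008], [-0.915, 0.404, -0.004], [0.001, -0.009, -1.0]]
ft_force: [0.5, -0.3, 0.2]
opening: 0.0358
```

Call:
{"fn": "play_rows", "kwargs": {
  "commands": [
    [0.8,-0.008,-0.015,0,-6.8],
    [0.8,-0.019,-0.03,0,-13.6],
    [0.8,-0.019,-0.0415,0,-20.4],
    [0.8,-0.019,-0.0415,0,-27.2],
    [0.8,-0.019,-0.0415,0,-34]
  ]
}}

```text
clock: 56.63
eef_pos: [0.4897, 0.0655, 0.1588]
eef_rot: [[-0.848, -0.53, -0.003], [-0.53, 0.848, -0.003], [0.004, -0.001, -1.0]]
ft_force: [0.1, -0.2, 0.2]
opening: 0.0686
```

Call:
{"fn": "play_rows", "kwargs": {
  "commands": [
    [0.8,0,0,0,-6.8],
    [0.8,0,0,0,-13.6],
    [0.8,0,0,0,-20.4],
    [0.8,0,0,0,-24],
    [0.8,0,0,0,-24]
  ]
}}

```text
clock: 57.05
eef_pos: [0.4898, 0.0663, 0.1586]
eef_rot: [[-0.989, -0.145, -0.004], [-0.145, 0.989, -0.001], [0.004, -0.0, -1.0]]
ft_force: [0.5, 0.6, 0.1]
opening: 0.0681
```

```bash
python3 - <<'E'
from plates import *
d=cam("wrist"); save(d,"w43.png"); s=st()
R=s["eef_rot"]; print(np.degrees(np.arctan2(R[1][0],R[0][0])))
print(proj(d,[.4901,.0665,.076]),proj(d,[.6582,.0919,.076]))
for l in ["knob_a_grip","knob_b_grip"]:
  for o in cams.tip_of("wrist",l):
    u,v=np.array(o["xy"])*[560,420]; print(l,o["conf"],u,v,at_z(d,u,v,.076))
for o in cams.outline_of("wrist","knob_a"):
    print(o["conf"],np.round(np.array(o["extent"])*[560,420,560,420]))
E
```

```text
t 57.1 p [0.4897 0.0663 0.1586] F [ 0.4 -0.1  0.1] T [0.05 0.04 0.03] op 0.0686
-171.47392645191024
[279.76414294 224.7063754 ] [280.28711809 410.55551193]
knob_a_grip 0.83 284.592 227.808 [0.49190358 0.07020399 0.076     ]
knob_a_grip 0.69 391.104 280.686 [0.52185927 0.15489492 0.076     ]
0.91 [262. 334.  50.  29.]
0.88 [260. 146.  56. 118.]
```

View pics/w43.png

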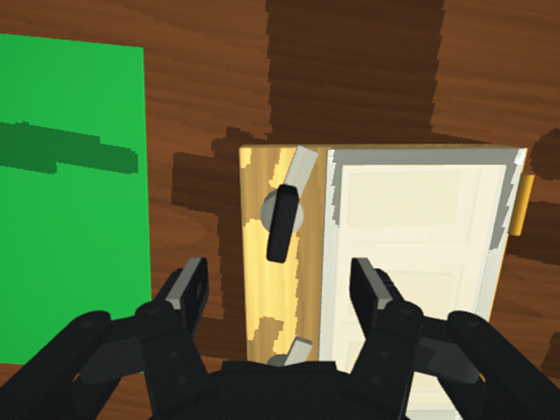

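```bash
python3 - <<'E'
from plates import *
d=cam("wrist"); s=st()
m=(d["pixels"].max(2)<60).astype(np.uint8); m[:170]=0; m[270:]=0; m[:,:262]=0;m[:,310:]=0
k,_=cv2.findContours(m,0,1); k=max(k,key=cv2.contourArea)
pts=np.array([at_z(d,u,v,.080)[:2] for u,v in k[:,0]],np.float32); print(cv2.minAreaRect(pts),cv2.minAreaRect(k))
d=cam("top"); cam("top")
E
```

```text
t 57.3 p [0.4898 0.0663 0.1585] F [-0.4 -0.5 -0.5] T [ 0.03 -0.01  0.05] op 0.0681
((0.4881700277328491, 0.0675300806760788), (0.015149693936109543, 0.056414082646369934), 88.48622131347656) ((281.7115478515625, 222.94232177734375), (22.553354263305664, 77.26976013183594), 11.309932708740234)
```

Call:
{"fn": "play_rows", "kwargs": {
  "commands": [
    [0.7,0,0.0005,-0.02,-5],
    [0.7,0,0.0005,-0.04,-9.5],
    [0.7,0,0.0005,-0.06,-9.5],
    [0.7,0,0.0005,-0.074,-9.5],
    [0.7,0,0.0005,-0.08,-9.5]
  ]
}}

```text
clock: 57.82
eef_pos: [0.4884, 0.0669, 0.0766]
eef_rot: [[-1.0, 0.018, -0.008], [0.018, 1.0, 0.0], [0.008, 0.0, -1.0]]
ft_force: [-0.4, 0.2, -0.1]
opening: 0.0601
```

Call:
{"fn": "play_rows", "kwargs": {
  "commands": [
    [0.7,0,0,0,0],
    [0.7,0,0,0,0],
    [0.5,0,0,0,0],
    [0.3,0,0,0,0],
    [0,0,0,0,0]
  ]
}}

```text
clock: 58.23
eef_pos: [0.4904, 0.0667, 0.0794]
eef_rot: [[-1.0, 0.018, -0.003], [0.018, 1.0, -0.0], [0.003, -0.0, -1.0]]
ft_force: [-0.6, -0.1, -0.1]
opening: 0.0236
```

Call:
{"fn": "play_rows", "kwargs": {
  "commands": [
    [0,0,0,0,0],
    [0,0,0,0,0],
    [0,0,0,0,0],
    [0,0,0,0,0],
    [0,0,0,0,0]
  ]
}}

```text
clock: 58.65
eef_pos: [0.4902, 0.0684, 0.0796]
eef_rot: [[-1.0, 0.019, -0.003], [0.019, 1.0, 0.002], [0.003, 0.002, -1.0]]
ft_force: [-0.1, 8.0, 6.1]
opening: 0.0136
```

```bash
python3 - <<'E'
from plates import *
d=cam("wrist"); save(d,"w44.png"); s=st()
R=s["eef_rot"]; print(np.degrees(np.arctan2(R[1][0],R[0][0])))
E
```

```text
t 58.7 p [0.4902 0.0684 0.0796] F [-0.7  7.6  5.2] T [1.09 0.14 0.  ] op 0.0136
178.92473576776982
```

View pics/w44.png

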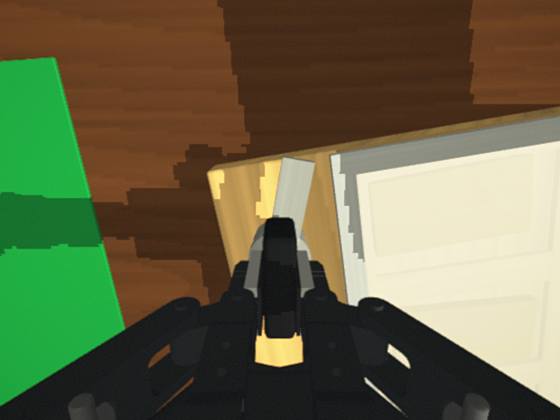

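Call:
{"fn": "play_rows", "kwargs": {
  "commands": [
    [0,0,0.001,-0.001,-6.5],
    [0,0,0.002,-0.001,-13],
    [0,0,0.002,-0.001,-19.5],
    [0,0,0.002,-0.001,-26],
    [0,0,0.002,-0.001,-32.5]
  ]
}}

```text
clock: 59.12
eef_pos: [0.4904, 0.0693, 0.0796]
eef_rot: [[-0.83, 0.557, -0.001], [0.557, 0.83, 0.003], [0.003, 0.002, -1.0]]
ft_force: [-2.6, 4.1, 14.1]
opening: 0.0138
```

```bash
python3 - <<'E'
from plates import *
d=cam("wrist"); save(d,"w45.png"); s=st()
R=s["eef_rot"]; print(np.degrees(np.arctan2(R[1][0],R[0][0])))
E
```

```text
t 59.17 p [0.4905 0.0694 0.0796] F [-3.   3.4 14.3] T [ 0.35  0.75 -0.02] op 0.0137
145.71160021881366
```

View pics/w45.png

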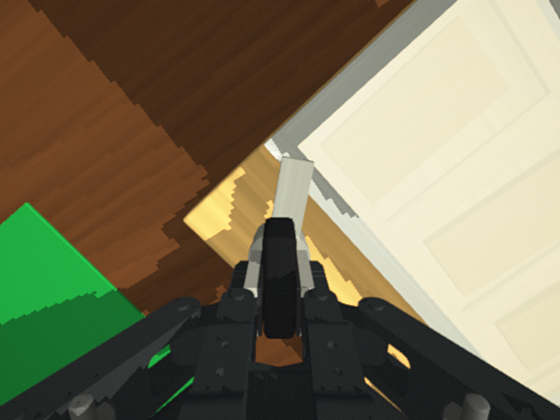

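Call:
{"fn": "play_rows", "kwargs": {
  "commands": [
    [0,-0.0005,0.0005,0.001,-6.5],
    [0,-0.0005,0.0005,0.002,-13],
    [0,-0.0005,0.0005,0.002,-19.5],
    [0,-0.0005,0.0005,0.002,-26],
    [0,-0.0005,0.0005,0.002,-32.5]
  ]
}}

```text
clock: 59.58
eef_pos: [0.4908, 0.0699, 0.0797]
eef_rot: [[-0.4, 0.916, 0.002], [0.916, 0.4, 0.005], [0.004, 0.004, -1.0]]
ft_force: [6.0, 4.6, -6.8]
opening: 0.0138
```

Call:
{"fn": "play_rows", "kwargs": {
  "commands": [
    [0,0,0,0,-3],
    [0,0,0,0,-3],
    [0,0,0,0,-3],
    [0,0,0,0,-3],
    [0,0,0,0,-3]
  ]
}}

```text
clock: 60.0
eef_pos: [0.4909, 0.0699, 0.0797]
eef_rot: [[-0.357, 0.934, 0.002], [0.934, 0.357, 0.005], [0.004, 0.004, -1.0]]
ft_force: [5.0, 4.5, -6.4]
opening: 0.0137
```

```bash
python3 - <<'E'
from plates import *
d=cam("wrist"); save(d,"w46.png"); s=st()
R=s["eef_rot"]; print(np.degrees(np.arctan2(R[1][0],R[0][0])))
E
```

```text
t 60.05 p [0.4909 0.0699 0.0797] F [ 4.9  4.3 -6.6] T [ 0.53 -0.77  0.01] op 0.0139
110.91571127206684
```

View pics/w46.png

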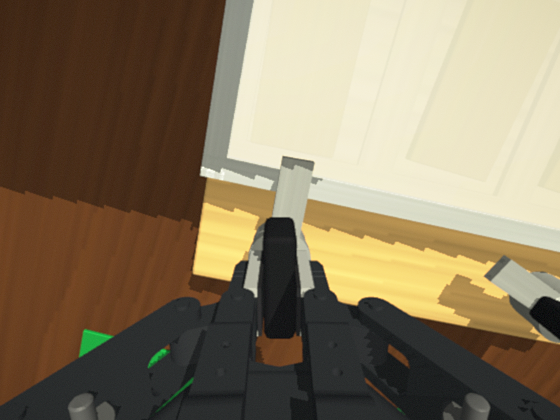

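Call:
{"fn": "play_rows", "kwargs": {
  "commands": [
    [0.3,0,0,0,0],
    [0.6,0,0,0,0],
    [0.8,0,0,0,0],
    [0.8,0,0,0.03,0],
    [0.8,0,0,0.07,0]
  ]
}}

```text
clock: 60.47
eef_pos: [0.4863, 0.0693, 0.1474]
eef_rot: [[-0.357, 0.934, -0.01], [0.934, 0.357, 0.005], [0.008, -0.008, -1.0]]
ft_force: [1.3, -0.3, 0.5]
opening: 0.0683
```

Call:
{"fn": "play_rows", "kwargs": {
  "commands": [
    [0.8,0.03,0.004,0.01,6.8],
    [0.8,0.06,0.008,0.01,13.6],
    [0.8,0.09,0.013,0.01,20.4],
    [0.8,0.12,0.018,0.01,27.2],
    [0.8,0.15,0.023,0.01,34]
  ]
}}

```text
clock: 60.88
eef_pos: [0.6404, 0.0923, 0.16]
eef_rot: [[-0.822, 0.57, -0.003], [0.57, 0.822, 0.002], [0.004, -0.0, -1.0]]
ft_force: [0.6, -0.3, 0.1]
opening: 0.0684
```

Call:
{"fn": "play_rows", "kwargs": {
  "commands": [
    [0.8,0.018,0.003,0,6.8],
    [0.8,0.018,0.003,0,13.6],
    [0.8,0.018,0.003,0,20.4],
    [0.8,0.018,0.003,0,27.2],
    [0.8,0.018,0.003,0,34]
  ]
}}

```text
clock: 61.3
eef_pos: [0.6571, 0.0951, 0.1593]
eef_rot: [[-1.0, 0.013, -0.005], [0.013, 1.0, -0.0], [0.005, -0.0, -1.0]]
ft_force: [-0.0, -0.6, -0.2]
opening: 0.0684
```

```bash
python3 - <<'E'
from plates import *
d=cam("wrist"); save(d,"w47.png"); s=st()
R=s["eef_rot"]; print(np.degrees(np.arctan2(R[1][0],R[0][0])))
for l in ["knob_b_grip"]:
  for o in cams.tip_of("wrist",l):
    u,v=np.array(o["xy"])*[560,420]; print(l,o["conf"],u,v,at_z(d,u,v,.076))
E
```

```text
t 61.35 p [0.657  0.0951 0.1594] F [0.1 1.1 0.5] T [ 0.01  0.04 -0.04] op 0.0684
179.676342469045
knob_b_grip 0.57 273.784 225.58200000000002 [0.6583408  0.09100219 0.076     ]
```

View pics/w47.png

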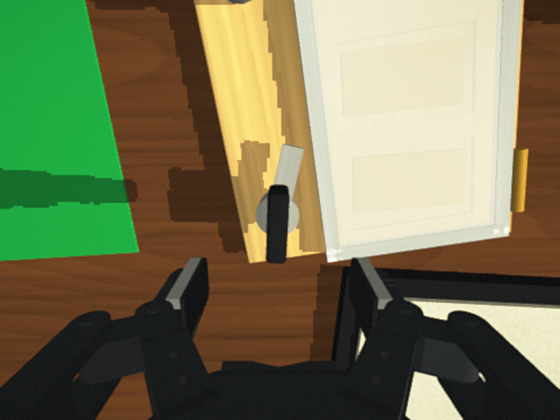

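```bash
python3 - <<'E'
from plates import *
d=cam("wrist"); s=st()
m=(d["pixels"].max(2)<60).astype(np.uint8); m[:170]=0; m[270:]=0; m[:,:255]=0;m[:,310:]=0
k,_=cv2.findContours(m,0,1); k=max(k,key=cv2.contourArea)
pts=np.array([at_z(d,u,v,.080)[:2] for u,v in k[:,0]],np.float32); print(cv2.minAreaRect(pts),cv2.minAreaRect(k))
E
```

```text
t 61.45 p [0.6571 0.0952 0.1595] F [ 0.3 -0.3  0.2] T [-0.06 -0.04 -0.01] op 0.0682
((0.6564993262290955, 0.09348028153181076), (0.01414125319570303, 0.056618086993694305), 88.45734405517578) ((277.5, 223.5), (77.0, 21.0), 90.0)
```

Call:
{"fn": "play_rows", "kwargs": {
  "commands": [
    [0.7,0.002,0,-0.02,-1],
    [0.7,0.002,0,-0.04,-1],
    [0.7,0.002,0,-0.06,-1],
    [0.7,0.002,0,-0.075,-1],
    [0.7,0.002,0,-0.08,-1]
  ]
}}

```text
clock: 61.87
eef_pos: [0.6574, 0.0952, 0.0767]
eef_rot: [[-0.999, 0.04, -0.009], [0.04, 0.999, 0.0], [0.009, -0.0, -1.0]]
ft_force: [-0.9, 0.2, -0.3]
opening: 0.0595
```

Call:
{"fn": "play_rows", "kwargs": {
  "commands": [
    [0.7,0,0,0,0],
    [0.7,0,0,0,0],
    [0.5,0,0,0,0],
    [0.3,0,0,0,0],
    [0,0,0,0,0]
  ]
}}

```text
clock: 62.28
eef_pos: [0.66, 0.0952, 0.0808]
eef_rot: [[-0.999, 0.036, -0.002], [0.036, 0.999, -0.0], [0.002, -0.0, -1.0]]
ft_force: [-0.4, 0.4, 0.3]
opening: 0.0242
```

Call:
{"fn": "play_rows", "kwargs": {
  "commands": [
    [0,0,0,0,0],
    [0,0,0,0,0],
    [0,0,0,0,0],
    [0,0,0,0,0],
    [0,0,0,0,0]
  ]
}}

```text
clock: 62.7
eef_pos: [0.6599, 0.0941, 0.0809]
eef_rot: [[-0.999, 0.036, -0.003], [0.036, 0.999, -0.001], [0.003, -0.002, -1.0]]
ft_force: [-2.8, -5.2, 5.8]
opening: 0.0137
```

Call:
{"fn": "play_rows", "kwargs": {
  "commands": [
    [0,0,-0.001,0.001,-6.5],
    [0,0,-0.001,0.001,-13],
    [0,0,-0.001,0.001,-19.5],
    [0,0,-0.001,0.001,-26],
    [0,0,-0.001,0.001,-32.5]
  ]
}}

```text
clock: 63.12
eef_pos: [0.6599, 0.094, 0.0809]
eef_rot: [[-0.82, 0.572, -0.002], [0.572, 0.82, 0.002], [0.003, 0.001, -1.0]]
ft_force: [0.6, -2.0, 0.6]
opening: 0.0135
```

Call:
{"fn": "play_rows", "kwargs": {
  "commands": [
    [0,0,0,0,-6.5],
    [0,0,0,0,-13],
    [0,0,0,0,-19.5],
    [0,0,0,0,-26],
    [0,0,0,0,-32.5]
  ]
}}

```text
clock: 63.53
eef_pos: [0.6599, 0.0939, 0.0809]
eef_rot: [[-0.385, 0.923, -0.0], [0.923, 0.385, 0.004], [0.003, 0.001, -1.0]]
ft_force: [0.4, -2.2, 0.8]
opening: 0.0137
```

Call:
{"fn": "play_rows", "kwargs": {
  "commands": [
    [0,0,0,0,-2],
    [0,0,0,0,-2],
    [0,0,0,0,-2],
    [0,0,0,0,-2],
    [0,0,0,0,-2]
  ]
}}

```text
clock: 63.95
eef_pos: [0.6599, 0.0939, 0.0809]
eef_rot: [[-0.358, 0.934, -0.0], [0.934, 0.358, 0.004], [0.003, 0.001, -1.0]]
ft_force: [2.9, -4.1, 0.5]
opening: 0.0135
```

```bash
python3 - <<'E'
from plates import *
d=cam("wrist"); save(d,"w48.png"); s=st()
R=s["eef_rot"]; print(np.degrees(np.arctan2(R[1][0],R[0][0])))
E
```

```text
t 64.0 p [0.6599 0.0939 0.0809] F [ 2.5 -1.8  1.8] T [-0.56 -0.54  0.01] op 0.0135
110.97912373143396
```

View pics/w48.png

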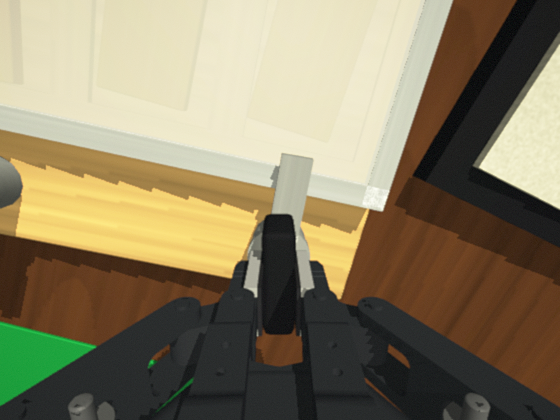

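Turned, equilibrium torque ≈ 0. Release, rise, and step back to inspect everything.

Call:
{"fn": "play_rows", "kwargs": {
  "commands": [
    [0.3,0,0,0,0],
    [0.6,0,0,0,0],
    [0.8,0,0,0,0],
    [0.8,0,0,0.03,0],
    [0.8,0,0,0.07,0]
  ]
}}

```text
clock: 64.42
eef_pos: [0.6557, 0.0948, 0.1462]
eef_rot: [[-0.358, 0.934, -0.013], [0.934, 0.358, 0.005], [0.009, -0.01, -1.0]]
ft_force: [0.0, 1.0, -0.4]
opening: 0.0682
```

Call:
{"fn": "play_rows", "kwargs": {
  "commands": [
    [0.8,-0.02,-0.02,0.04,0],
    [0.8,-0.04,-0.05,0.08,0],
    [0.8,-0.06,-0.08,0.11,0],
    [0.8,-0.08,-0.11,0.11,0],
    [0.8,-0.08,-0.13,0.11,0]
  ]
}}

```text
clock: 64.83
eef_pos: [0.5778, -0.0358, 0.2641]
eef_rot: [[-0.359, 0.933, 0.002], [0.933, 0.359, 0.003], [0.003, 0.003, -1.0]]
ft_force: [-0.1, -0.9, 0.4]
opening: 0.068
```

```bash
python3 - <<'E'
from plates import *
d=cam("wrist"); save(d,"w49.png"); s=st()
t=cam("top"); save(t,"t49.png"); sd=cam("side"); save(sd,"s49.png")
im=cv2.imread("pics/t49.png"); cv2.imwrite("pics/t49c.png",cv2.resize(im[115:245,170:450],None,fx=2.8,fy=2.8,interpolation=cv2.INTER_CUBIC))
im=cv2.imread("pics/s49.png"); cv2.imwrite("pics/s49c.png",cv2.resize(im[110:290,150:380],None,fx=3.4,fy=3.2,interpolation=cv2.INTER_CUBIC))
for n,l in [("oil",(122,205)),]: pass
cam("top")
for l in ["oil_can","pen_cup","loupe","blade","mat"]:
  for o in cams.outline_of("top",l)[:2]:
    e=o["extent"]; print(l,round(o["conf"],2),[round(e[0]*560),round(e[1]*420),round(e[2]*560),round(e[3]*420)])
E
```

```text
t 64.88 p [ 0.5776 -0.042   0.2636] F [ 0.2 -3.8  0.1] T [-0.14  0.04 -0.01] op 0.0683
oil_can 0.87 [102, 193, 31, 21]
oil_can 0.15 [231, 134, 28, 14]
pen_cup 0.59 [404, 104, 32, 29]
loupe 0.57 [157, 224, 18, 16]
blade 0.95 [412, 160, 13, 63]
mat 0.63 [394, 153, 47, 80]
mat 0.31 [156, 222, 19, 17]
```

View pics/w49.png

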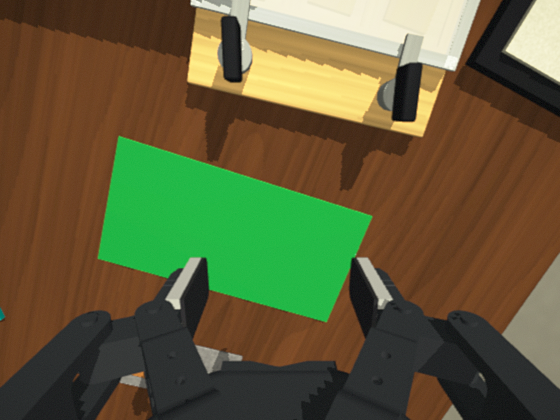

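View pics/t49c.png

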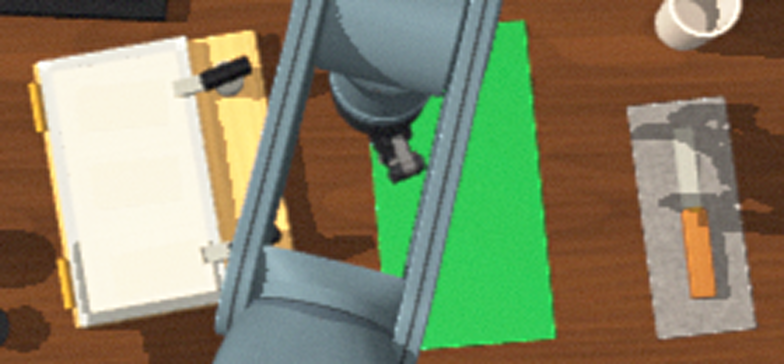

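View pics/s49c.png

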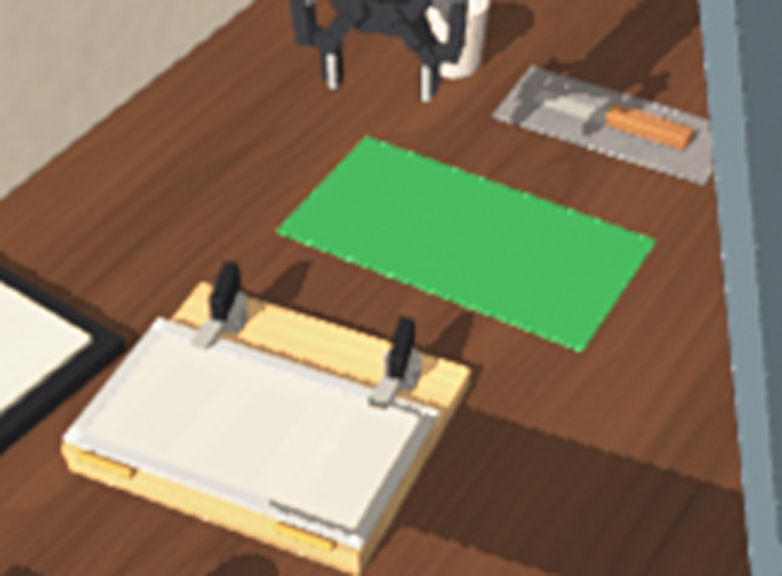

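Call:
{"fn": "play_rows", "kwargs": {
  "commands": [
    [0.8,-0.06,-0.08,0.03,0],
    [0.8,-0.1,-0.12,0.03,0],
    [0.8,-0.1,-0.12,0.03,0],
    [0.8,-0.1,-0.12,0.03,0],
    [0.8,-0.1,-0.12,0.03,0]
  ]
}}

```text
clock: 65.7
eef_pos: [0.4769, -0.1591, 0.2914]
eef_rot: [[-0.355, 0.935, -0.002], [0.935, 0.355, 0.001], [0.002, -0.002, -1.0]]
ft_force: [0.6, 0.3, 0.7]
opening: 0.0684
```

```bash
python3 - <<'E'
from plates import *
d=cam("wrist"); save(d,"w50.png"); s=st()
t=cam("top"); save(t,"t50.png")
for l,z in [("blade",.01),("mat",.003)]:
  for o in cams.tip_of("top",l)[:1]:
    u,v=np.array(o["xy"])*[560,420]; print(l,o["conf"],at_z(t,u,v,z))
im=cv2.imread("pics/t50.png"); cv2.imwrite("pics/t50c.png",cv2.resize(im[95:245,170:450],None,fx=2.8,fy=2.8,interpolation=cv2.INTER_CUBIC))
E
```

```text
t 65.75 p [ 0.4784 -0.1572  0.291 ] F [-0.3  0.9 -0.7] T [-0.02 -0.01  0.01] op 0.0685
blade 0.73 [ 0.51659469 -0.3664998   0.01      ]
mat 0.91 [ 0.50426773 -0.36725577  0.003     ]
```

View pics/t50c.png

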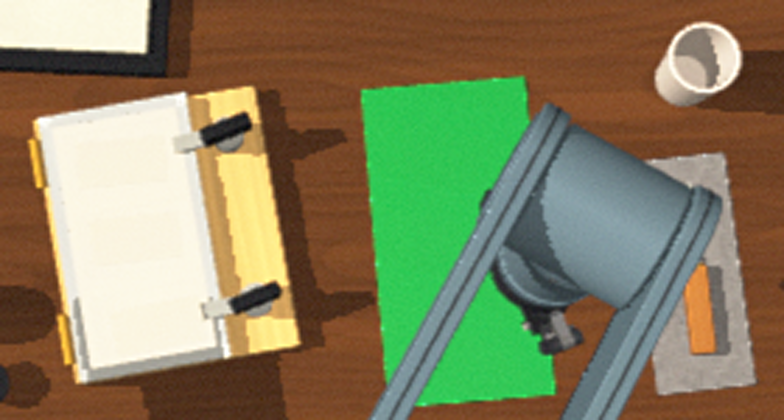

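View pics/w50.png

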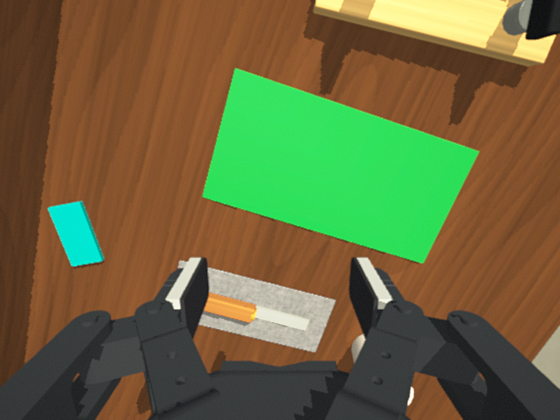

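```bash
python3 -c "
from h import *
st(); print(manip.sign_off()); st()"
```

```text
t 65.9 p [ 0.4799 -0.1548  0.2901] F [ 0.5 -0.8  1. ] T [ 0.01  0.01 -0.02] op 0.0682
the job is handed in; nothing more can be done
None
the job is handed in; nothing more can be done
```

I finished the whole job and handed it in at about 66 s. The sign-off gave no verdict, so what follows is from my own checks.

**What I did**
- **Lid opened:** I prised it with the blade, pushed it to about 1.5 rad, and laid the blade back on its mat.
- **Blanks:** I placed all three on pads of their own and pressed each until it stopped hard, at 21 to 29 N, with its top level with a pressed blank.
- **Lid closed:** I pushed it shut from behind and pressed it down with about 15 N. The fingertip height matched a fully closed lid.
- **Knobs:** I turned both clockwise to about 1.35 rad. Neither pulled back when I let go.

**Last checks**
- The blanks measured 1 to 5 mm from their pad centres and 3° to 5° off square. That is not perfectly square, because the last joint's range limited the turn, but it is well inside the limits.
- The final pictures show the lid flat and both knob bars crosswise, with their tongues over the lid's edge.
- They also show the blade flat on its mat and the turquoise look-alike and bystanders where they started.

**What went wrong or disagreed**
- My first grip on the second blank closed above it and caught nothing, so I regripped lower.
- While I was placing the first blank, a finger brushed the end wall. I shifted that blank about 3 mm inward.
- In the last top view the network put the mat centre about 9 mm from my earlier figure, because the arm partly hid it. The blade still lies well inside the limits by either figure.

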